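# Tumble a batch of knobs in the tilting drum and pour them out

### The arm

A 6-joint arm with a two-finger parallel gripper is mounted at the origin on a cart in front of the work surface, level with it; the furniture and walls round the work are solid. World frame = base frame: x ahead of the robot, y to its left, z up, the work surface at z = 0. Lengths are in m, angles in rad, forces in N, time in s.
With the tool pointing down it reaches from about 0.35 to 0.975 m from the base axis. Payload 4.9 kg.
Tool frame: the origin (TCP) lies on the centre line of the jaws, within the pads' length; the fingertips stand 11 mm ahead of it and the grasp point (between the pads) lies 8 mm behind it; z points along the fingers, y is the direction in which the jaws open and shut (so a half turn about z gives the same grasp; the last joint's range is limited). The gripper opens to 85 mm and grips with 20 to 120 N. Pads are 22 mm wide; open, the fingers measure 114 mm over their backs; the gripper's body (76 mm by 85 mm) begins 54 mm behind the grasp point. The pads swing forward as they close: fully open they stand 13 mm farther back than shut.
Start: joints at [1.066, 0.053, 1.613, -0, 1.476, -0.119], TCP at [0.235, 0.579, 0.242] pointing down, gripper open.
Joint ranges: [-3.01, 3.01], [-1.01, 2.22], [0.06, 2.58], [-1.02, 4.17], [0.09, 2.62], [-3.14, 3.14]. Speed limits (rad/s): [2.57, 2.57, 3.14, 3.14, 3.14, 3.14].

### API

Orientations are given as a rotation vector (axis times angle).
In Python, from station import ctrl gives the robot as it stands.
- The arm moves only by the tool send_rows, never from a script. Its argument "series" is a list of rows, each an object of numbers: "tx", "ty", "tz": the shift along the tool's x, y, z in cm; "wx", "wy", "wz": the turn, a rotation vector about the tool's x, y, z in rad; "jaw": the closure, from 0 (fully open) to 1 (shut). In form: [{"tx": .., "ty": .., "tz": .., "wx": .., "wy": .., "wz": .., "jaw": ..}, ...]. A call has 1 to 5 rows; each row shifts and turns the pose as measured when the row begins, along the tool's axes as they then stand; what a row does not reach is not made up. A row lasts 1/8 s, in which the tool goes at most 62.5 mm and 10.7 degrees, less where a joint would pass 70% of its speed; a pose out of reach is approached as far as the arm can. A call is refused whole if a number of a shift passes 6.25 or a number of a turn 0.188, either way. A call with a gripper value outside its range is refused whole. The fingers move at their own pace and stop on an object; "squeeze" is the grip in N (left out, the last holds). Time passes only in rows, so rows that do not move let the fingers close. It gives the time, the measured TCP pose, the force and the opening at its end, in the units of the state.
- ctrl.get_obs(): the state, without advancing time (a new reading comes with each control period).
- ctrl.get_image(name): name is "scene" or "top" or "wrist"; returns the picture (420x560x3 uint8, red, green, blue); there is no depth.
- ctrl.camera_info(name): a dict with "mtx" (3x3 intrinsics, pixels), "R" (3x3) and "t" (3): a world point X has camera coordinates R X + t. Camera axes: x right, y down, z forward; pixel columns grow to the right and rows downward; lengths in m; the calibration is good to about 2 mm. A picture is of the moment at which its call begins: read the wrist's pose just before it. camera_info takes no time and is no camera call; for the wrist camera it gives the pose at the moment of the call.
- ctrl.finish_job(): hands the job in, once; it reports no verdict.
The state is a dict: "t": time; "q": joint angles; "dq": joint speeds; "effort": joint torques, N m; "tool_pos": TCP position; "tool_rot": TCP orientation; "contact_force": force on the tool from outside, world axes, zero at the start; "wrist_torque": the same for the moment, N m; "opening": finger opening in m.
Only numpy, scipy, OpenCV 4.12 (cv2) and the standard library are available. Lean on these libraries where they do the work, as an engineer would, in place of code of your own. Each camera call takes 0.05 s, during which the arm holds its last target.

### The job

Burnish the loose eight-sided aluminium knobs: with the drum upright, turn its cap so that the largest opening is over the drum's port and put every knob in, then turn the perforated part over the port, throw the lever into the far notch marked with the brass stud so that the knobs tumble inside, and bring the drum back upright. Then turn the middle-sized opening over the port, throw the lever into the marked notch again so that all the knobs fall into the catch tray, and leave the drum upright in its first notch with every knob lying in the tray. Never tip the drum with the largest opening over the port, and leave the other things on the bench where they are.

Things in the scene. Friction and masses are not known exactly. Their poses are not given: they have to be found in the camera images.
- shaker: tilting burnishing machine, fixed: two grey uprights 195 mm high (at x = -105 and +105 mm, 12 mm thick, 70 mm wide in y) carry a drum above a pale wooden catch tray. Origin at bench level under the tilting axis, z up. The tilting axis is its x axis, 170 mm above the bench. The drum pours to its -y side; its lever and a notched steel plate are on its -x side, facing the robot
- drum (a joint): tilt of the drum and its lever, rad: 0 = upright, lever in its first notch, leaning to the machine's +y side; 1.396 = unmarked middle notch; 2.793 = last notch, marked with a brass stud, lever leaning to the -y side, port facing down into the tray. Stops at -0.05, 2.92. A brake holds it wherever it is left: lead the brass tooth to the notch by hand, 3 to 8 N at the lever's grip
- drum_mid (a point): middle of the eight-sided drum, on the tilting axis. Drum 174 mm across; its fixed top plate (46 mm above this point) has one port, a slot 46 mm in x by 61 in y, centred 48 mm off the drum's axis on the -y side (marked by a pouring lip on the rim), over a smooth channel 46 mm wide, 155 long, whose floor slopes away from the port, so knobs slide off. Knobs inside lie within 76 mm of this point
- port (a point): centre of the drum's port, on the upper face of the cap (223 mm above the bench when upright); moves with the drum
- lever_grip (a point): middle of the lever's grip, a round black bar 14 mm thick, 50 mm long, along the machine's x, 100 mm from the tilting axis, at x = -153 mm on the machine, 24 mm clear of the lever's flat arm. Goes round the axis with the drum: from 80 degrees off vertical on the +y side, over the top, to 80 degrees on the -y side at the marked notch. Pinched from above across y it can be led round, gripper upright
- cap (a joint): turn of the round steel cap (172 mm across, 6 mm thick) on the drum, rad, counter-clockwise from above. Over the port is, at 0: the perforated part (seven 9 mm holes); at +1.571: the largest opening (64 mm); at -1.571: the middle-sized one (52 mm); at 3.14 or -3.14: the smallest (22 mm, too small for a knob). Stiff (0.06 N m), stays where it is left; stops at -3.3, 3.3
- cap_grip (a point): middle of the cap's bar handle, on the cap's axis: a black bar 44 mm long along this point's x axis, 9 mm thick along its y, its top 10 mm above this point, which is 20 mm above the cap's upper face. At cap joint 0 its x axis lies +45 degrees (counter-clockwise) from the machine's x axis; it turns with the cap
- tray_mid (a point): middle of the catch tray's floor (6 mm above the bench), axes as the machine's: open wooden tray under and beside the drum, inside 174 mm in x and 223 mm in y, rim 30 mm above this point
- knob1_mid (a point): polished aluminium knob, an eight-sided block 36 mm across its flats and 30 mm high (60 g) with bevelled edges and a dark dot on top; stands on a flat end at the start. One of two to four such knobs; may be absent. This point is its centre, z along its axis, x and y towards two of its eight flat sides
- knob2_mid (a point): polished aluminium knob, an eight-sided block 36 mm across its flats and 30 mm high (60 g) with bevelled edges and a dark dot on top; stands on a flat end at the start. Another of two to four such knobs; may be absent. This point is its centre, z along its axis, x and y towards two of its eight flat sides
- knob3_mid (a point): polished aluminium knob, an eight-sided block 36 mm across its flats and 30 mm high (60 g) with bevelled edges and a dark dot on top; stands on a flat end at the start. Another of two to four such knobs; may be absent. This point is its centre, z along its axis, x and y towards two of its eight flat sides
- knob4_mid (a point): polished aluminium knob, an eight-sided block 36 mm across its flats and 30 mm high (60 g) with bevelled edges and a dark dot on top; stands on a flat end at the start. Another of two to four such knobs; may be absent. This point is its centre, z along its axis, x and y towards two of its eight flat sides
- jar_tall: bystander, not part of the job: sample jar with a screw lid, 54 mm across, 62 mm high; origin under its centre
- mortar_small: bystander, not part of the job: small agate mortar, 60 mm across, 30 mm high; origin under its centre
- bench_block: bystander, not part of the job: black steel bench block 44x66x22 mm; origin under its centre
- swab_cup: bystander, not part of the job: beaker of cotton swabs, 42 mm across, 69 mm high; origin under its centre
- loupe: bystander, not part of the job: black eye loupe, 34 mm across, 30 mm high; origin under its centre

How it is judged:
By the outcome, as a careful person would: the job done as asked, in the order asked, and still so for the second after the job is handed in, with the robot touching nothing.
Of knob1, knob2, knob3, knob4 only 2 to 4 are there at a start; the rules pass over those that are not, and their reading is None.
At some moment in a run one of knob1, knob2, knob3, knob4 may be knocked a few centimetres aside while the robot is not near it.
It also fails if it takes over 210 s, if anything falls off the work surface, if the arm or the gripper's body presses on something with over 40 N, if the wrist force passes 120 N, or if a joint passes its speed limit or range.

## Working session

There is one attempt and no reset: what is moved stays moved. The work goes in short steps, Python scripts to look and compute and a tool call to move; the robot and the scene stay as the last step left them, time stands still between calls to the robot, and variables do not carry over. Pictures are saved under pics/ and viewed, and the job is handed in when it is done.

Besides the shell and the picture viewer there is one more tool, called after "Emit:" as name([rows], argument=value, ...), one row to a line, values as JSON. send_rows: Moves the arm, as the interface text tells. Its arguments: {"type":"object","properties":{"series":{"type":"array"},"squeeze":{"type":"number"}},"required":["series"]}

```bash
ls; mkdir -p pics; python3 - <<'E'
from station import ctrl
import cv2
print(ctrl.get_obs())
for n in("scene","top","wrist"):
    i=ctrl.camera_info(n);print(n,i)
    im=ctrl.get_image(n);cv2.imwrite(f"pics/{n}0.png",im[:,:,::-1])
E
```

```text
pics
{'t': 0.0, 'q': array([ 1.06600441e+00,  5.33761761e-02,  1.61431900e+00, -8.71145436e-06,
        1.47597394e+00, -1.18995409e-01]), 'dq': array([ 1.50803139e-03,  3.35353570e-05, -2.06151660e-04, -3.55967485e-04,
       -5.77744740e-04,  1.40354529e-03]), 'effort': array([-1.28703359e-03, -3.93697321e+01, -3.70162833e+01, -3.27563002e-04,
        7.17864779e-03,  2.07485527e-06]), 'tool_pos': array([0.23489054, 0.5785295 , 0.24103607]), 'tool_rot': array([-0.60213435, -3.08270622,  0.0031079 ]), 'contact_force': array([ 0.02572062, -0.63027864,  0.48765394]), 'wrist_torque': array([ 0.00601057, -0.01247907, -0.03493938]), 'opening': 0.08545583842566853}
scene {'mtx': array([[417.35396669,   0.        , 280.52460555],
       [  0.        , 417.35396669, 205.90400776],
       [  0.        ,   0.        ,   1.        ]]), 'R': array([[ 0.64454673, -0.7644341 ,  0.01414259],
       [-0.53867664, -0.46716657, -0.70112971],
       [ 0.54257441,  0.44429258, -0.71289348]]), 't': array([-0.30821171,  0.45042708,  1.01739669])}
top {'mtx': array([[450.43889363,   0.        , 280.60744813],
       [  0.        , 450.43889363, 209.30853578],
       [  0.        ,   0.        ,   1.        ]]), 'R': array([[ 0.03640665, -0.99933237,  0.00306241],
       [-0.97110239, -0.03610117, -0.23591704],
       [ 0.23587009,  0.00561503, -0.97176837]]), 't': array([0.0272459 , 0.58303363, 1.44770432])}
wrist {'mtx': array([[297.36131268,   0.        , 277.49087602],
       [  0.        , 297.36131268, 209.91812235],
       [  0.        ,   0.        ,   1.        ]]), 'R': array([[ 0.37616821,  0.92654974, -0.00174938],
       [ 0.88465771, -0.35859795,  0.29797358],
       [ 0.27546001, -0.11363579, -0.95457252]]), 't': array([-0.62387142, -0.0392925 ,  0.37864874])}
```

View pics/scene0.png

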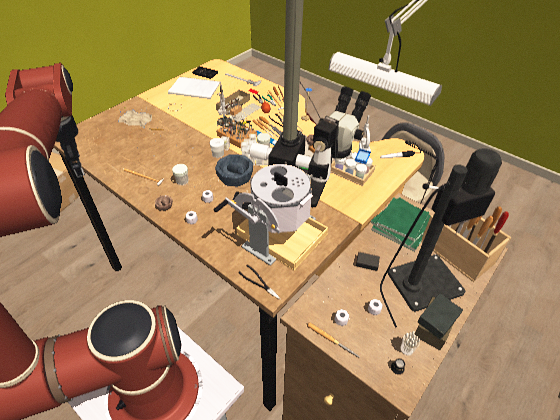

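View pics/top0.png

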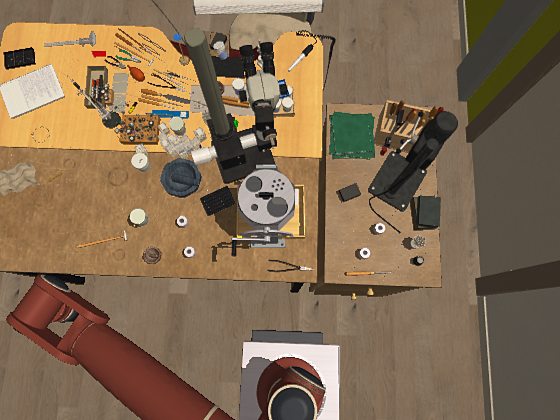

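View pics/wrist0.png

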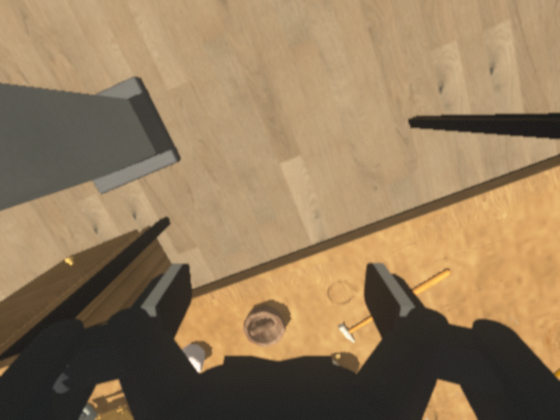

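```bash
python3 - <<'E'
import cv2
a=cv2.imread('pics/top0.png');b=cv2.imread('pics/scene0.png')
cv2.imwrite('pics/t0a.png',cv2.resize(a[150:290,120:320],None,fx=4,fy=4,interpolation=2))
cv2.imwrite('pics/t0b.png',cv2.resize(a[150:290,310:450],None,fx=4,fy=4,interpolation=2))
cv2.imwrite('pics/s0a.png',cv2.resize(b[150:300,150:345],None,fx=4,fy=4,interpolation=2))
cv2.imwrite('pics/s0b.png',cv2.resize(b[240:380,310:470],None,fx=4,fy=4,interpolation=2))
E
```

```text
(no output)
```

View pics/t0a.png

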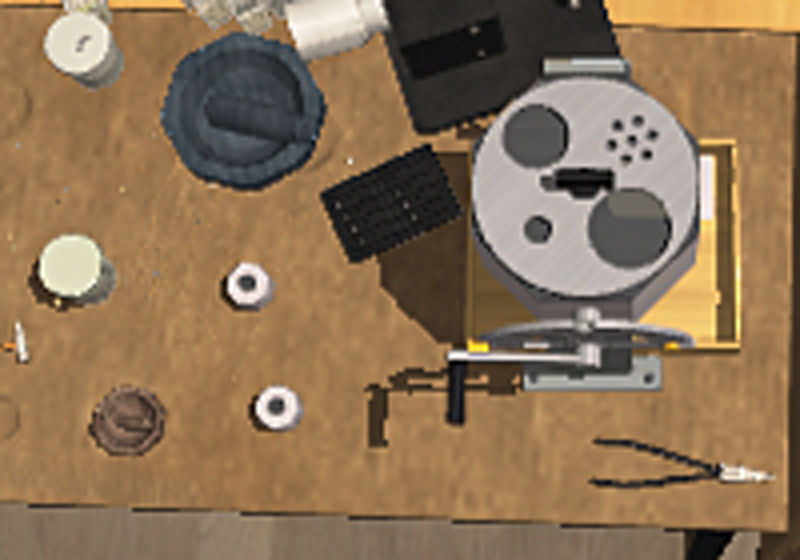

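View pics/t0b.png

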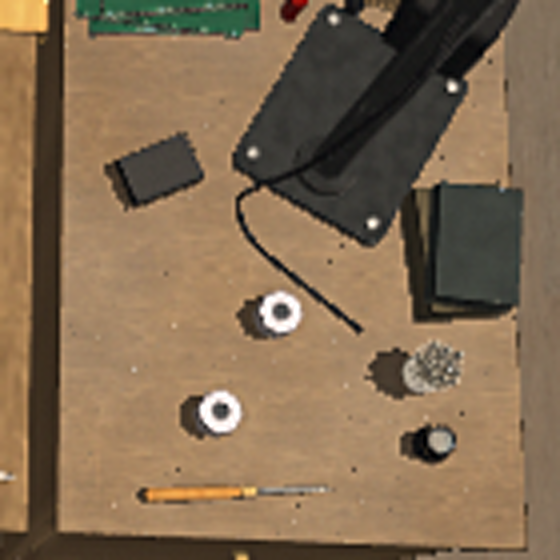

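View pics/s0a.png

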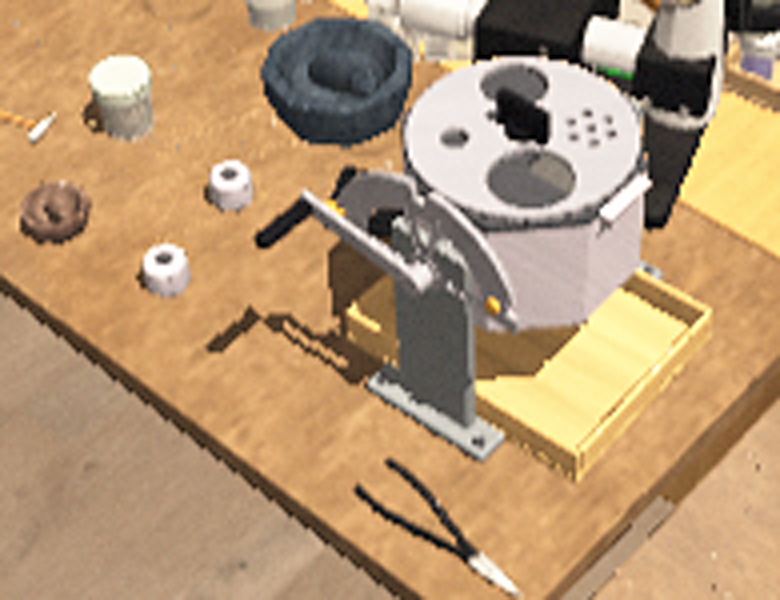

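View pics/s0b.png

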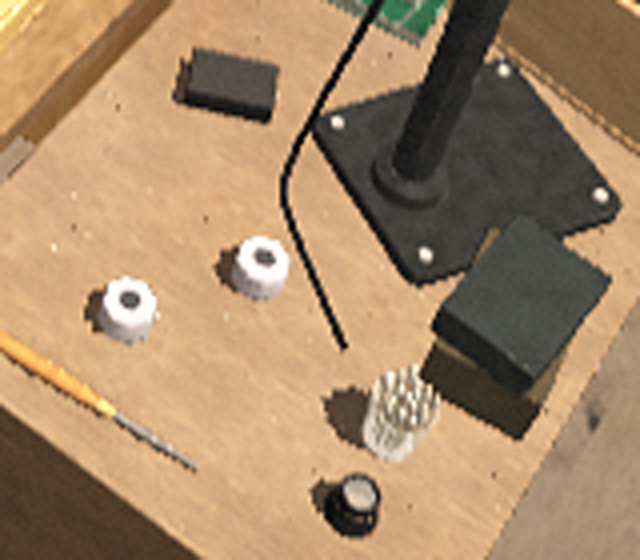

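```bash
cat > h.py <<'E'
from station import ctrl
import numpy as np, cv2
from scipy.spatial.transform import Rotation as Ro
def ray(i,p):
    d=np.linalg.inv(i['mtx'])@np.array([p[0],p[1],1.]);C=-i['R'].T@i['t'];d=i['R'].T@d
    return C,d
def atz(i,p,z):
    C,d=ray(i,p);return C+d*(z-C[2])/d[2]
def tri(obs):
    A=np.zeros((3,3));b=np.zeros(3)
    for i,p in obs:
        C,d=ray(i,p);d/=np.linalg.norm(d);P=np.eye(3)-np.outer(d,d);A+=P;b+=P@C
    return np.linalg.solve(A,b)
def proj(i,X):
    c=i['R']@np.asarray(X,float)+i['t'];u=i['mtx']@c;return u[:2]/u[2]
def cap(n,f,crop=None,s=1):
    i=ctrl.camera_info(n);im=ctrl.get_image(n)[:,:,::-1]
    if crop: x0,y0,x1,y1=crop;im=im[y0:y1,x0:x1]
    if s!=1: im=cv2.resize(im,None,fx=s,fy=s,interpolation=cv2.INTER_CUBIC)
    cv2.imwrite('pics/'+f,im);return i
def state():
    o=ctrl.get_obs();R=Ro.from_rotvec(o['tool_rot']).as_matrix()
    yaw=np.degrees(np.arctan2(R[1,1],R[0,1]))
    print('t %.2f pos %s jawdir %.1f down %s F %s op %.4f'%(o['t'],o['tool_pos'].round(4),yaw,R[:,2].round(3),o['contact_force'].round(1),o['opening']))
    return o,R
def go(x,y,z,jaw):
    """print total shift in tool axes (cm) and turn (rad) to a tool-down pose with jaw axis at angle jaw deg (mod 180)"""
    o,R=state()
    d=R.T@(np.array([x,y,z])-o['tool_pos'])*100
    cands=[]
    for k in(0,180):
        a=np.radians(jaw+k);Y=np.array([np.cos(a),np.sin(a),0]);Z=np.array([0,0,-1.]);X=np.cross(Y,Z)
        T=np.stack([X,Y,Z],1);w=Ro.from_matrix(R.T@T).as_rotvec();cands.append(w)
    w=min(cands,key=np.linalg.norm)
    print('shift cm',d.round(2),'turn',w.round(3),'q6 %.2f'%o['q'][5]);return d,w
E
python3 - <<'E'
from h import *
s=ctrl.camera_info('scene');t=ctrl.camera_info('top')
for n,a,b in [('k1',(181.75,221),(207.75,193)),('k2',(189.25,252),(191.25,214)),('k3',(380.5,228),(376,304.5)),('k4',(365,252.75),(342.75,315)),('bar',(266,195.5),(281.5,179.5)),('gripend',(234,255.5),(216,209.5)),('gripin',(234.5,240.5),(228,201))]:
    X=tri([(t,a),(s,b)]);print(n,X.round(4),proj(t,X)-a,proj(s,X)-b, atz(t,a,.03).round(4))
print(atz(t,(266.4,196.75),.223))
E
```

```text
k1 [0.5373 0.3841 0.0373] [ 0.31721273 -0.39276788] [-0.48726691  0.09569179] [0.5374 0.3868 0.03  ]
k2 [0.4315 0.3491 0.0397] [ 0.29763201 -0.39077072] [-0.49153517  0.09775793] [0.4314 0.352  0.03  ]
k3 [ 0.5366 -0.294   0.0383] [ 0.06181741 -0.05477553] [-0.10096079  0.01892649] [ 0.5381 -0.2956  0.03  ]
k4 [ 0.4506 -0.2415  0.0359] [ 0.21298423 -0.20894316] [-0.36502397  0.07363183] [ 0.4508 -0.2419  0.03  ]
bar [0.5826 0.0916 0.2416] [ 0.49311912 -0.53113772] [-0.73711646  0.1624978 ] [0.6389 0.1016 0.03  ]
gripend [0.4044 0.1818 0.1956] [ 0.33268177 -0.42536009] [-0.56404997  0.11553526] [0.4251 0.2002 0.03  ]
gripin [0.4512 0.1827 0.1935] [ 0.54884578 -0.67341706] [-0.89485174  0.18212747] [0.4764 0.2016 0.03  ]
[0.58207391 0.09235602 0.223     ]
```

```bash
python3 - <<'E'
from h import *
i=ctrl.camera_info('wrist');o=ctrl.get_obs();R=Ro.from_rotvec(o['tool_rot']).as_matrix()
C=-i['R'].T@i['t'];print('cam in tool',R.T@(C-o['tool_pos']),'fwd',R.T@i['R'][2], 'up',-R.T@i['R'][1])
go(.52,.09,.42,135)
go(.52,.09,.42,90)
go(.52,.09,.42,0)
E
```

```text
cam in tool [ 0.07537061 -0.00018353 -0.13089257] fwd [-2.98209291e-01  1.77417468e-04  9.54500491e-01] up [ 9.54500496e-01 -9.72543667e-05  2.98209311e-01]
t 0.15 pos [0.235  0.5786 0.2413] jawdir 67.9 down [-0.001 -0.001 -1.   ] F [-0.4  0.4 -0.5] op 0.0853
shift cm [-44.79 -34.58 -17.82] turn [-1.000e-03 -1.000e-03 -1.171e+00] q6 -0.12
t 0.15 pos [0.235  0.5786 0.2413] jawdir 67.9 down [-0.001 -0.001 -1.   ] F [-0.4  0.4 -0.5] op 0.0853
shift cm [-44.79 -34.58 -17.82] turn [-0.002 -0.001 -0.386] q6 -0.12
t 0.15 pos [0.235  0.5786 0.2413] jawdir 67.9 down [-0.001 -0.001 -1.   ] F [-0.4  0.4 -0.5] op 0.0853
shift cm [-44.79 -34.58 -17.82] turn [-2.000e-03  1.000e-03  1.185e+00] q6 -0.12
```

Emit:
send_rows([
  {"tz":-6,"wz":-0.13},
  {"tz":-6,"wz":-0.13},
  {"tz":-6,"wz":-0.126},
  {"tx":-3,"ty":-5.2},
  {"tx":-3,"ty":-5.2},
])

```text
invalid input at $.series[0]: expected keys tx, ty, tz, wx, wy, wz, jaw
```

Emit:
send_rows([
  {"tx":-3,"ty":-5.2},
  {"tx":-3,"ty":-5.2},
  {"tx":-3,"ty":-5.2},
  {"tx":-3,"ty":-5.2},
  {"tx":-3,"ty":-5.2},
])

```text
invalid input at $.series[0]: expected keys tx, ty, tz, wx, wy, wz, jaw
```

```bash
python3 - <<'E'
from h import *
go(.52,.09,.42,90)
E
```

```text
t 0.15 pos [0.235  0.5786 0.2413] jawdir 67.9 down [-0.001 -0.001 -1.   ] F [-0.4  0.4 -0.5] op 0.0853
shift cm [-44.79 -34.58 -17.82] turn [-0.002 -0.001 -0.386] q6 -0.12
```

All keys are required.

Emit:
send_rows([
  {"tx":0,"ty":0,"tz":-6,"wx":0,"wy":0,"wz":-0.13,"jaw":0},
  {"tx":0,"ty":0,"tz":-6,"wx":0,"wy":0,"wz":-0.13,"jaw":0},
  {"tx":0,"ty":0,"tz":-6,"wx":0,"wy":0,"wz":-0.126,"jaw":0},
  {"tx":-3,"ty":-5.2,"tz":0,"wx":0,"wy":0,"wz":0,"jaw":0},
  {"tx":-3,"ty":-5.2,"tz":0,"wx":0,"wy":0,"wz":0,"jaw":0},
])

```text
t: 0.78
tool_pos: [0.2958, 0.475, 0.4227]
tool_rot: [0.031, -3.138, 0.014]
contact_force: [0.7, -0.1, 0.5]
opening: 0.0854
```

Emit:
send_rows([
  {"tx":-3,"ty":-5.2,"tz":0,"wx":0,"wy":0,"wz":0,"jaw":0},
  {"tx":-3,"ty":-5.2,"tz":0,"wx":0,"wy":0,"wz":0,"jaw":0},
  {"tx":-3,"ty":-5.2,"tz":0,"wx":0,"wy":0,"wz":0,"jaw":0},
  {"tx":-3,"ty":-5.2,"tz":0,"wx":0,"wy":0,"wz":0,"jaw":0},
  {"tx":-3,"ty":-5.2,"tz":0,"wx":0,"wy":0,"wz":0,"jaw":0},
])

```text
t: 1.4
tool_pos: [0.4539, 0.2098, 0.4239]
tool_rot: [0.035, -3.139, 0.013]
contact_force: [1.1, 0.4, -0.6]
opening: 0.0855
```

```bash
python3 - <<'E'
from h import *
go(.52,.09,.42,90)
E
```

```text
t 1.40 pos [0.4539 0.2098 0.4239] jawdir 91.3 down [-0.002 -0.008 -1.   ] F [ 1.1  0.4 -0.6] op 0.0855
shift cm [ -6.34 -12.12   0.48] turn [-0.008 -0.002  0.022] q6 -1.31
```

Emit:
send_rows([
  {"tx":-2.1,"ty":-4,"tz":0,"wx":0,"wy":0,"wz":0.02,"jaw":0},
  {"tx":-2.1,"ty":-4,"tz":0,"wx":0,"wy":0,"wz":0,"jaw":0},
  {"tx":-2.1,"ty":-4,"tz":0.4,"wx":-0.008,"wy":-0.002,"wz":0,"jaw":0},
  {"tx":0,"ty":0,"tz":0,"wx":0,"wy":0,"wz":0,"jaw":0},
])

```text
t: 1.9
tool_pos: [0.5202, 0.0823, 0.4185]
tool_rot: [-0.008, -3.138, 0.001]
contact_force: [0.3, 0.4, -0.1]
opening: 0.0852
```

```bash
python3 - <<'E'
from h import *
state();cap('wrist','w1.png');cap('top','t1.png',(120,150,320,290),4)
print(ctrl.get_obs()['q'])
E
```

```text
t 1.90 pos [0.5202 0.0823 0.4185] jawdir 89.7 down [-0.003 -0.    -1.   ] F [ 0.3  0.4 -0.1] op 0.0852
[ 1.96530587e-02 -2.24441982e-01  1.58405025e+00  3.69827675e-04
  1.78371859e+00 -1.54944192e+00]
```

View pics/w1.png

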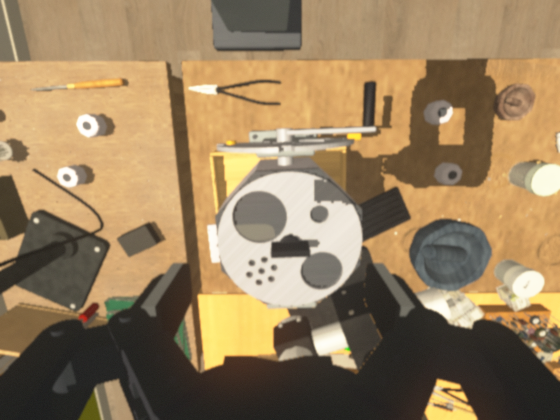

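```bash
python3 - <<'E'
import cv2
a=cv2.imread('pics/w1.png')
cv2.imwrite('pics/w1a.png',cv2.resize(a[110:310,190:390],None,fx=3,fy=3,interpolation=2)[:600])
cv2.imwrite('pics/w1b.png',cv2.resize(a[70:200,200:400],None,fx=4,fy=4,interpolation=2))
E
```

```text
(no output)
```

View pics/w1a.png

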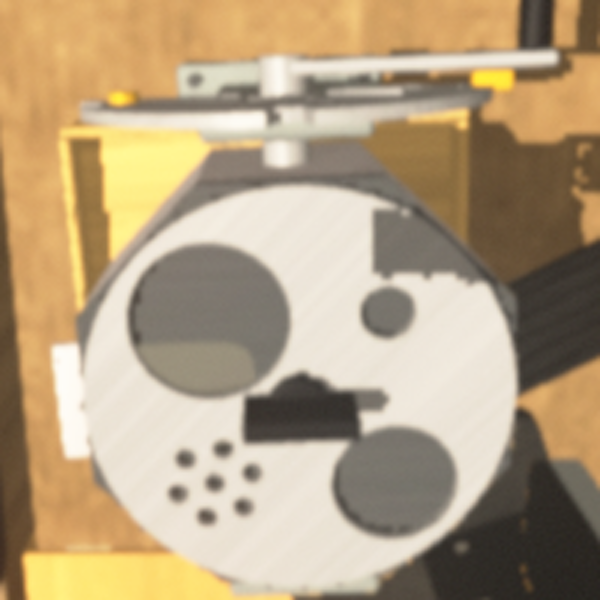

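View pics/w1b.png

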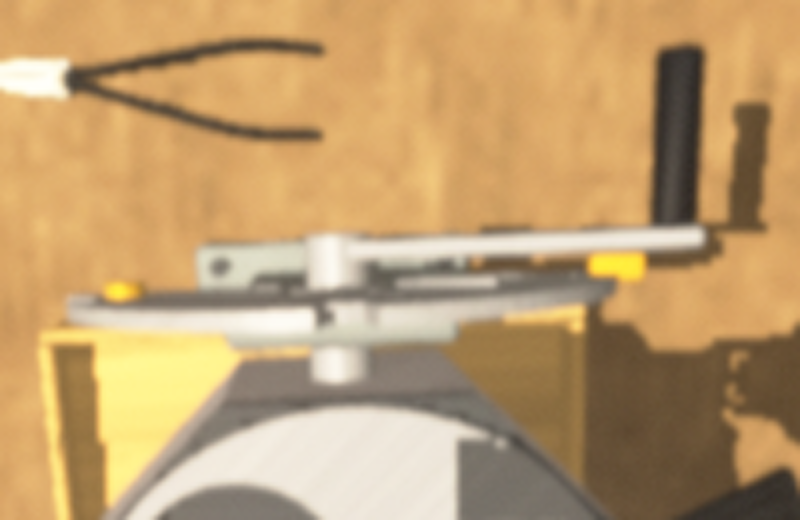

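```bash
python3 - <<'E'
from h import *
i=ctrl.camera_info('wrist')
f=lambda x,y:(190+x/3,110+y/3); g=lambda x,y:(200+x/4,70+y/4)
for n,p,z in [('capc',f(299.5,387),.223),('large',f(209,320),.223),('mid',f(395,481),.223),('perf',f(214,483),.223),('small',f(388,312),.223),('bar',f(302,417),.253),('barL',f(246,417),.253),('barR',f(358,417),.253),('axA',g(337,255),.17),('axB',g(337,370),.17),('gripO',g(681,52),.187),('gripI',g(676,222),.187),('L',f(82,387),.223),('R',f(517,387),.223),('lip',f(70,400),.215)]:
    print(n,atz(i,p,z).round(4))
E
```

```text
capc [0.5821 0.0987 0.223 ]
large [0.5541 0.0634 0.223 ]
mid [0.6238 0.1384 0.223 ]
perf [0.6246 0.0641 0.223 ]
small [0.5509 0.1326 0.223 ]
bar [0.5813 0.0984 0.253 ]
barL [0.5812 0.0781 0.253 ]
barR [0.5813 0.1188 0.253 ]
axA [0.4634 0.0926 0.17  ]
axB [0.499  0.0928 0.17  ]
gripO [0.407  0.1891 0.187 ]
gripI [0.4532 0.1919 0.187 ]
L [0.582  0.0125 0.223 ]
R [0.5822 0.1849 0.223 ]
lip [0.5911 0.0055 0.215 ]
```

```bash
python3 - <<'E'
from h import *
i=ctrl.camera_info('wrist');t=ctrl.camera_info('top');s=ctrl.camera_info('scene')
for w,a,b in [((445,174),(181.75,221),(207.75,193)),((435,113),(189.25,252),(191.25,214)),((72,177),(380.5,228),(376,304.5)),((91,125),(365,252.75),(342.75,315))]:
    print(atz(i,w,.03).round(4),atz(t,a,.03).round(4),atz(s,b,.03).round(4),tri([(i,w),(t,a),(s,b)]).round(4))
for w,a,b in [((290.7,249),(266,195.5),(281.5,179.5))]: print(tri([(i,w),(t,a)]),tri([(i,w),(s,b)]))
print(atz(s,(281.5,179.5),.253))
import os
E
ls pics
```

```text
[0.5398 0.38   0.03  ] [0.5374 0.3868 0.03  ] [0.5434 0.3895 0.03  ] [0.5386 0.3833 0.0336]
[0.4373 0.3464 0.03  ] [0.4314 0.352  0.03  ] [0.4381 0.3562 0.03  ] [0.4345 0.3496 0.0333]
[ 0.5442 -0.28    0.03  ] [ 0.5381 -0.2956  0.03  ] [ 0.5422 -0.2927  0.03  ] [ 0.5448 -0.2927  0.0195]
[ 0.4556 -0.2297  0.03  ] [ 0.4508 -0.2419  0.03  ] [ 0.4547 -0.2407  0.03  ] [ 0.4555 -0.2396  0.0212]
[0.57221734 0.09462682 0.27281414] [0.59312141 0.09896215 0.22998651]
[0.57464512 0.08238977 0.253     ]
s0a.png
s0b.png
scene0.png
t0a.png
t0b.png
t1.png
top0.png
w1.png
w1a.png
w1b.png
wrist0.png
```

View pics/t1.png

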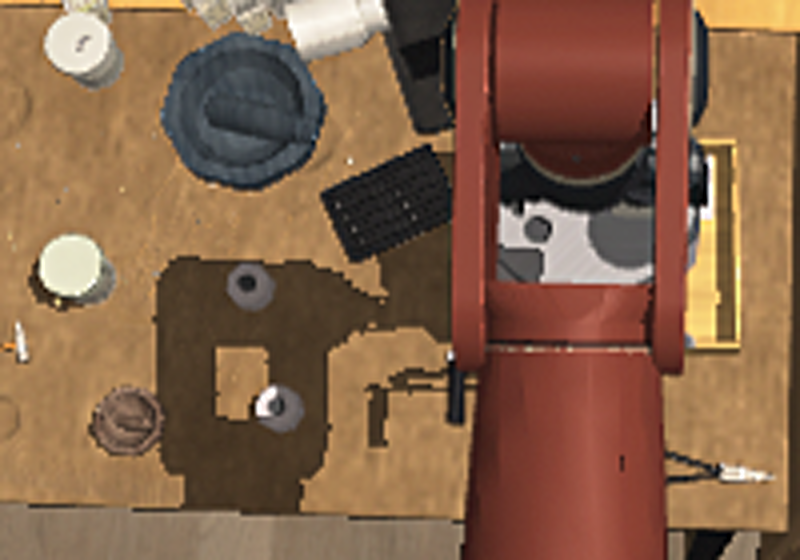

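Emit:
send_rows([
  {"tx":-5.9,"ty":1.6,"tz":0,"wx":0,"wy":0,"wz":0.1,"jaw":0},
  {"tx":0,"ty":0,"tz":1.5,"wx":0,"wy":0,"wz":0.187,"jaw":0},
  {"tx":0,"ty":0,"tz":1.5,"wx":0,"wy":0,"wz":0.187,"jaw":0},
  {"tx":0,"ty":0,"tz":1.5,"wx":0,"wy":0,"wz":0.187,"jaw":0},
  {"tx":0,"ty":0,"tz":1.5,"wx":0,"wy":0,"wz":0.187,"jaw":0},
])

```text
t: 2.62
tool_pos: [0.5777, 0.1087, 0.3563]
tool_rot: [-1.301, -2.854, 0.001]
contact_force: [-0.3, 0.6, -0.4]
opening: 0.0852
```

Emit:
send_rows([
  {"tx":0,"ty":0,"tz":0,"wx":0,"wy":0,"wz":0.187,"jaw":0},
  {"tx":0,"ty":0,"tz":0,"wx":0,"wy":0,"wz":0.187,"jaw":0},
  {"tx":0,"ty":0,"tz":0,"wx":0,"wy":0,"wz":0.187,"jaw":0},
  {"tx":0,"ty":0,"tz":0,"wx":0,"wy":0,"wz":0.187,"jaw":0},
  {"tx":0,"ty":0,"tz":0,"wx":0,"wy":0,"wz":0,"jaw":0},
])

```text
t: 3.25
tool_pos: [0.574, 0.1174, 0.3553]
tool_rot: [-2.25, -2.182, 0.005]
contact_force: [-0.1, -0.6, 0.5]
opening: 0.0856
```

```bash
python3 - <<'E'
from h import *
state();i=cap('wrist','w2.png');go(.5813,.0984,.33,0)
t=ctrl.camera_info('top')
print(atz(t,(120+471/4,196.75),.223),atz(t,(295,196.75),.223))
for n,p in [('bar',(.5813,.0984,.253)),('c',(.5813,.0984,.223))]:print(proj(i,p))
E
```

```text
t 3.25 pos [0.574  0.1174 0.3553] jawdir -1.7 down [-0.007  0.003 -1.   ] F [-0.1 -0.6  0.5] op 0.0856
t 3.30 pos [0.574  0.1173 0.3554] jawdir -1.7 down [-0.007  0.003 -1.   ] F [ 1.  -0.1 -0.2] op 0.0854
shift cm [-1.88  0.8   2.52] turn [-0.007 -0.003 -0.03 ] q6 0.10
[0.57883259 0.17933262 0.223     ] [0.58531088 0.0054962  0.223     ]
[286.89584768 234.7809304 ]
[286.12878474 222.81217466]
```

View pics/w2.png

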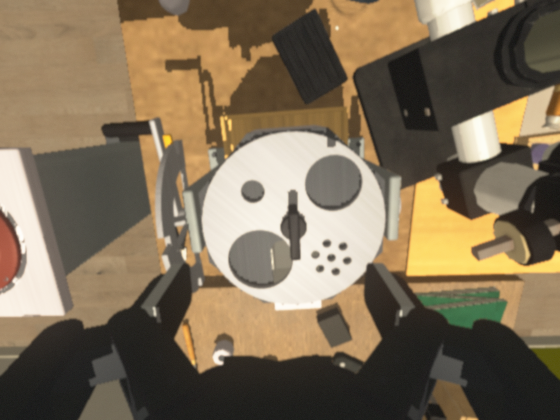

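```bash
python3 - <<'E'
from h import *
i=ctrl.camera_info('wrist');print(atz(i,(294.5,225),.253),atz(i,(294.5,217),.223))
import cv2
a=cv2.imread('pics/w2.png');cv2.imwrite('pics/w2a.png',cv2.resize(a[110:310,190:400],None,fx=3.5,fy=3,interpolation=2))
E
```

```text
[0.58787321 0.10695268 0.253     ] [0.58928966 0.10390788 0.223     ]
```

View pics/w2a.png

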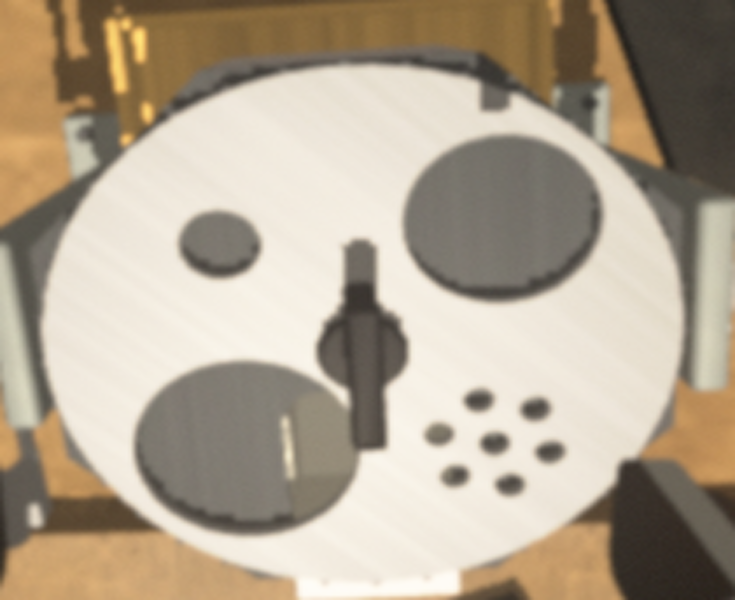

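Emit:
send_rows([
  {"tx":-1.9,"ty":1.5,"tz":3,"wx":-0.007,"wy":-0.003,"wz":-0.03,"jaw":0},
  {"tx":0,"ty":0,"tz":3,"wx":0,"wy":0,"wz":0,"jaw":0},
  {"tx":0,"ty":0,"tz":0,"wx":0,"wy":0,"wz":0,"jaw":0},
])

```text
t: 3.68
tool_pos: [0.5885, 0.0998, 0.2955]
tool_rot: [2.205, 2.235, 0.003]
contact_force: [0.1, 0.2, -0.2]
opening: 0.0852
```

```bash
python3 - <<'E'
from h import *
state();i=cap('wrist','w3.png');go(.588,.098,.24,0)
for n,p in [('bar',(.588,.098,.253)),('c',(.588,.098,.223))]:print(proj(i,p))
E
```

```text
t 3.67 pos [0.5885 0.0998 0.2955] jawdir 0.8 down [ 0.003  0.    -1.   ] F [ 0.1  0.2 -0.2] op 0.0852
t 3.73 pos [0.5893 0.0999 0.2975] jawdir 0.7 down [ 0.006  0.    -1.   ] F [-0.5  0.   0.1] op 0.0854
shift cm [-0.19 -0.16  5.75] turn [ 0.006 -0.     0.013] q6 0.03
[275.56598356 245.0700842 ]
[275.65679467 228.22195966]
```

View pics/w3.png

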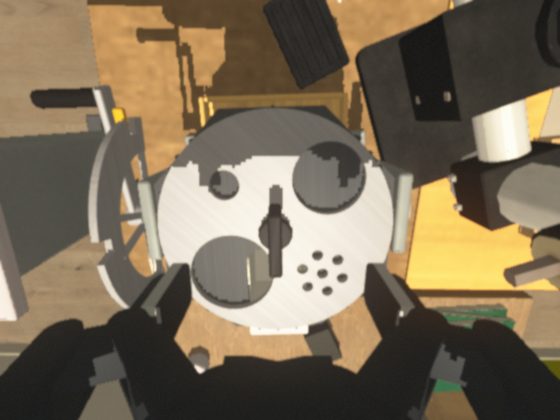

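Emit:
send_rows([
  {"tx":-0.2,"ty":-0.1,"tz":3,"wx":0.006,"wy":0,"wz":0.01,"jaw":0},
  {"tx":0,"ty":0,"tz":2.6,"wx":0,"wy":0,"wz":0,"jaw":0},
  {"tx":0,"ty":0,"tz":0,"wx":0,"wy":0,"wz":0,"jaw":0.6},
  {"tx":0,"ty":0,"tz":0,"wx":0,"wy":0,"wz":0,"jaw":1},
  {"tx":0,"ty":0,"tz":0,"wx":0,"wy":0,"wz":0,"jaw":1},
], squeeze=40)

```text
t: 4.35
tool_pos: [0.5927, 0.0995, 0.2523]
tool_rot: [2.204, 2.224, 0.019]
contact_force: [0.0, 0.7, 0.4]
opening: 0.0326
```

Emit:
send_rows([
  {"tx":0,"ty":0,"tz":0,"wx":0,"wy":0,"wz":0,"jaw":1},
  {"tx":0,"ty":0,"tz":0,"wx":0,"wy":0,"wz":0,"jaw":1},
])

```text
t: 4.6
tool_pos: [0.587, 0.0997, 0.2534]
tool_rot: [-2.21, -2.231, 0.001]
contact_force: [-2.9, -0.4, -2.3]
opening: 0.0076
```

```bash
python3 - <<'E'
from h import *
state();print(ctrl.get_obs()['wrist_torque']);i=cap('wrist','w4.png')
E
```

```text
t 4.60 pos [0.587  0.0997 0.2534] jawdir 0.6 down [-0.001  0.    -1.   ] F [-2.9 -0.4 -2.3] op 0.0076
[-0.10964326  0.40353485 -0.10481484]
```

View pics/w4.png

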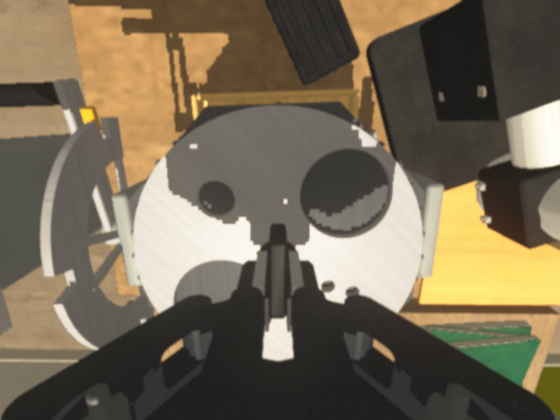

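Emit:
send_rows([
  {"tx":0,"ty":0,"tz":0,"wx":0,"wy":0,"wz":0,"jaw":0.7},
  {"tx":0,"ty":0.1,"tz":1.2,"wx":0,"wy":0,"wz":0,"jaw":0.7},
  {"tx":0,"ty":0,"tz":0.3,"wx":0,"wy":0,"wz":0,"jaw":1},
  {"tx":0,"ty":0,"tz":0,"wx":0,"wy":0,"wz":0,"jaw":1},
  {"tx":0,"ty":0,"tz":0,"wx":0,"wy":0,"wz":0,"jaw":1},
])

```text
t: 5.28
tool_pos: [0.5869, 0.0997, 0.2393]
tool_rot: [-2.208, -2.23, 0.004]
contact_force: [-2.4, -0.8, 0.9]
opening: 0.0077
```

```bash
python3 - <<'E'
from h import *
state();print(ctrl.get_obs()['wrist_torque'])
E
```

```text
t 5.28 pos [0.5869 0.0997 0.2393] jawdir 0.6 down [-0.004  0.    -1.   ] F [-2.4 -0.8  0.9] op 0.0077
[ 0.00766689  0.06757567 -0.07071553]
```

Emit:
send_rows([
  {"tx":0,"ty":0,"tz":0,"wx":0,"wy":0,"wz":-0.17,"jaw":1},
  {"tx":0,"ty":0,"tz":0,"wx":0,"wy":0,"wz":-0.17,"jaw":1},
  {"tx":0,"ty":0,"tz":0,"wx":0,"wy":0,"wz":-0.17,"jaw":1},
  {"tx":0,"ty":0,"tz":0,"wx":0,"wy":0,"wz":-0.17,"jaw":1},
  {"tx":0,"ty":0,"tz":0,"wx":0,"wy":0,"wz":-0.17,"jaw":1},
])

```text
t: 5.9
tool_pos: [0.584, 0.0984, 0.2393]
tool_rot: [-1.051, -2.948, 0.011]
contact_force: [-4.9, -2.7, 3.2]
opening: 0.0086
```

```bash
python3 - <<'E'
from h import *
go(.588,.098,.2393,48.4);print(ctrl.get_obs()['wrist_torque'])
E
```

```text
t 5.90 pos [0.584  0.0984 0.2393] jawdir 50.8 down [-0.013 -0.003 -1.   ] F [-4.9 -2.7  3.2] op 0.0086
shift cm [-0.34  0.23 -0.01] turn [-0.011 -0.008  0.041] q6 -0.84
[-0.18676593  0.31574412 -0.08545296]
```

Emit:
send_rows([
  {"tx":-0.2,"ty":0.2,"tz":0,"wx":-0.01,"wy":-0.01,"wz":0.04,"jaw":1},
  {"tx":0,"ty":0,"tz":0,"wx":0,"wy":0,"wz":0,"jaw":1},
  {"tx":0,"ty":0,"tz":0,"wx":0,"wy":0,"wz":0,"jaw":0.5},
  {"tx":0,"ty":0,"tz":0,"wx":0,"wy":0,"wz":0,"jaw":0},
  {"tx":0,"ty":0,"tz":-5,"wx":0,"wy":0,"wz":0,"jaw":0},
])

```text
t: 6.52
tool_pos: [0.5826, 0.0984, 0.2836]
tool_rot: [-1.109, -2.924, 0.013]
contact_force: [1.0, 0.4, 0.3]
opening: 0.0624
```

Emit:
send_rows([
  {"tx":0,"ty":0,"tz":-5,"wx":0,"wy":0,"wz":0,"jaw":0},
  {"tx":0,"ty":0,"tz":-4,"wx":0,"wy":0,"wz":0,"jaw":0},
  {"tx":0,"ty":0,"tz":0,"wx":0,"wy":0,"wz":0,"jaw":0},
])

```text
t: 6.9
tool_pos: [0.5859, 0.0987, 0.381]
tool_rot: [-1.111, -2.932, 0.008]
contact_force: [0.3, -1.2, -0.0]
opening: 0.0855
```

```bash
python3 - <<'E'
from h import *
state();i=cap('wrist','w5.png')
E
```

```text
t 6.90 pos [0.5859 0.0987 0.381 ] jawdir 48.5 down [-0.008 -0.002 -1.   ] F [ 0.3 -1.2 -0. ] op 0.0855
```

View pics/w5.png

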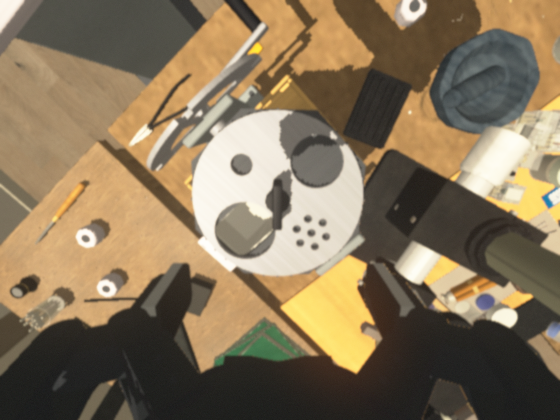

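```bash
python3 - <<'E'
import cv2
a=cv2.imread('pics/w5.png');cv2.imwrite('pics/w5a.png',cv2.resize(a[100:290,180:380],None,fx=3,fy=3,interpolation=2))
E
```

```text
(no output)
```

View pics/w5a.png

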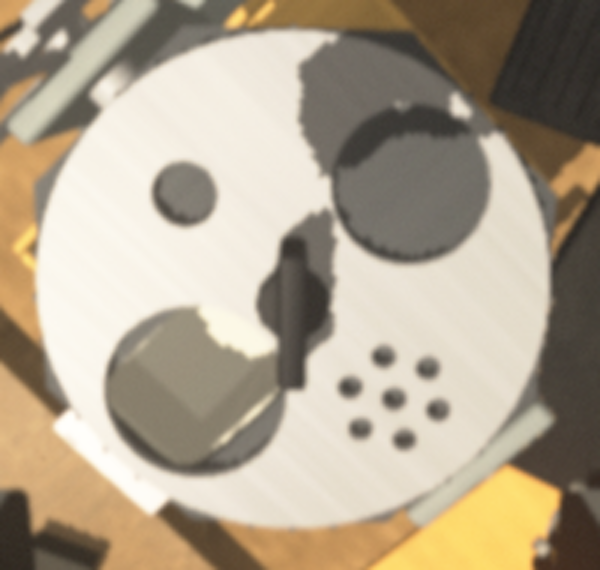

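```bash
python3 - <<'E'
from h import *
i=ctrl.camera_info('wrist')
f=lambda x,y:(180+x/3,100+y/3)
P={n:atz(i,f(*p),.223)[:2] for n,p in dict(c=(293.5,277),large=(196,390),mid=(411,184),perf=(394,398),small=(185,193),lip=(110,464),br=(205,85)).items()}
for n in P: d=P[n]-P['c'];print(n,P[n].round(4),np.linalg.norm(d).round(4),np.degrees(np.arctan2(d[1],d[0])).round(1))
E
```

```text
c [0.5806 0.1014] 0.0 0.0
large [0.5883 0.0499] 0.0521 -81.5
mid [0.5825 0.1498] 0.0484 87.7
perf [0.6354 0.099 ] 0.0549 -2.5
small [0.5368 0.0936] 0.0445 -169.9
lip [0.5885 0.0079] 0.0938 -85.1
br [0.5166 0.1213] 0.067 162.7
```

```bash
python3 - <<'E'
from h import *
go(.5,-.255,.27,45)
E
```

```text
t 6.95 pos [0.5852 0.0986 0.3783] jawdir 48.5 down [-0.012 -0.003 -1.   ] F [ 0.1  1.5 -1. ] op 0.0857
shift cm [-17.14 -32.02  11.02] turn [-0.01  -0.007  0.061] q6 -0.80
```

Emit:
send_rows([
  {"tx":-2.9,"ty":-5.4,"tz":0,"wx":-0.01,"wy":-0.007,"wz":0.06,"jaw":0.3},
  {"tx":-2.9,"ty":-5.4,"tz":0,"wx":0,"wy":0,"wz":0,"jaw":0.3},
  {"tx":-2.9,"ty":-5.4,"tz":0,"wx":0,"wy":0,"wz":0,"jaw":0.3},
  {"tx":-2.9,"ty":-5.2,"tz":2,"wx":0,"wy":0,"wz":0,"jaw":0.3},
  {"tx":-2.5,"ty":-4.5,"tz":3,"wx":0,"wy":0,"wz":0,"jaw":0.3},
])

```text
t: 7.58
tool_pos: [0.5037, -0.187, 0.3192]
tool_rot: [-1.189, -2.9, 0.003]
contact_force: [0.5, -0.2, 0.5]
opening: 0.06
```

Emit:
send_rows([
  {"tx":-1.5,"ty":-3,"tz":4,"wx":0,"wy":0,"wz":0,"jaw":0.3},
  {"tx":0,"ty":0,"tz":2,"wx":0,"wy":0,"wz":0,"jaw":0.3},
  {"tx":0,"ty":0,"tz":0,"wx":0,"wy":0,"wz":0,"jaw":0.3},
])

```text
t: 7.95
tool_pos: [0.487, -0.2214, 0.247]
tool_rot: [-1.193, -2.882, -0.001]
contact_force: [0.0, 0.5, -0.2]
opening: 0.06
```

```bash
python3 - <<'E'
from h import *
state();i=cap('wrist','w6.png')
E
```

```text
t 7.95 pos [ 0.487  -0.2214  0.247 ] jawdir 45.0 down [-0.021  0.009 -1.   ] F [ 0.   0.5 -0.2] op 0.0600
```

View pics/w6.png

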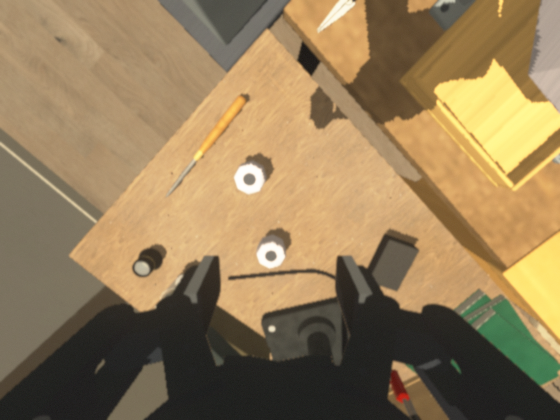

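```bash
python3 - <<'E'
from h import *
i=ctrl.camera_info('wrist')
for p in [(250,179),(271,256)]:
    X=atz(i,p,.03);print(X);go(X[0],X[1],.16,45)
a=cv2.imread('pics/w6.png');cv2.imwrite('pics/w6a.png',cv2.resize(a[150:290,210:310],None,fx=5,fy=4,interpolation=2))
E
```

```text
[ 0.45680939 -0.23936553  0.03      ]
t 8.00 pos [ 0.4874 -0.2215  0.2481] jawdir 45.1 down [-0.019  0.008 -1.   ] F [ 0.1 -0.7 -0.6] op 0.0596
shift cm [ 0.74 -3.36  8.85] turn [-0.008 -0.019  0.001] q6 -1.35
[ 0.54488587 -0.29270713  0.03      ]
t 8.00 pos [ 0.4874 -0.2215  0.2481] jawdir 45.1 down [-0.019  0.008 -1.   ] F [ 0.1 -0.7 -0.6] op 0.0596
shift cm [-9.26 -0.91  8.64] turn [-0.008 -0.019  0.001] q6 -1.35
```

View pics/w6a.png

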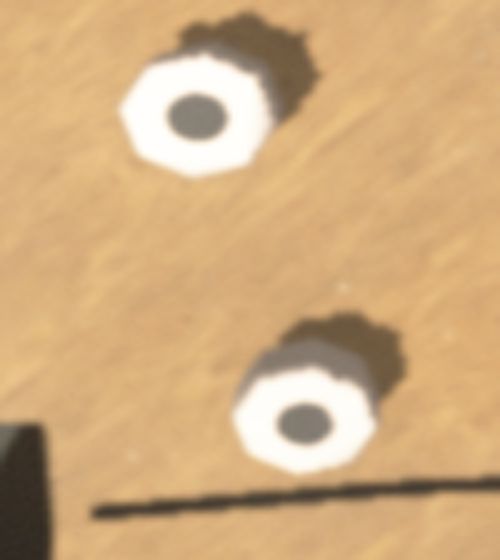

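Emit:
send_rows([
  {"tx":0.7,"ty":-3.4,"tz":4,"wx":-0.008,"wy":-0.019,"wz":0,"jaw":0.3},
  {"tx":0,"ty":0,"tz":3,"wx":0,"wy":0,"wz":0.18,"jaw":0.3},
  {"tx":0,"ty":0,"tz":3,"wx":0,"wy":0,"wz":0.18,"jaw":0.3},
  {"tx":0,"ty":0,"tz":0,"wx":0,"wy":0,"wz":0,"jaw":0.3},
])

```text
t: 8.5
tool_pos: [0.4599, -0.2404, 0.1501]
tool_rot: [1.703, 2.631, -0.0]
contact_force: [-0.0, 0.1, 0.3]
opening: 0.0598
```

```bash
python3 - <<'E'
from h import *
i=cap('wrist','w7.png');go(.4568,-.2394,.022,22.5);print(proj(i,(.4568,-.2394,.03)))
E
```

```text
t 8.55 pos [ 0.4612 -0.2413  0.1523] jawdir 24.2 down [ 0.009 -0.007 -1.   ] F [-0.3  0.1  1.2] op 0.0599
shift cm [ 0.48 -0.4  13.02] turn [0.006 0.01  0.03 ] q6 -1.05
[273.67605576 203.50837884]
```

View pics/w7.png

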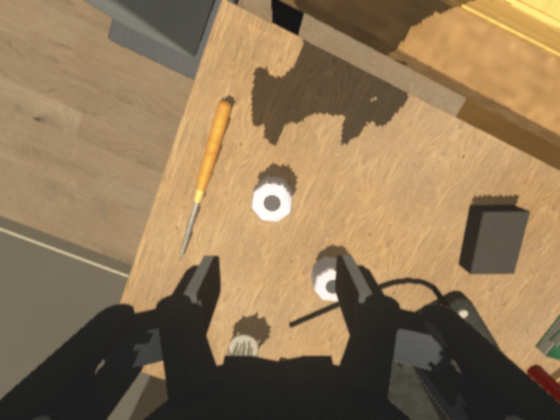

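Emit:
send_rows([
  {"tx":0.5,"ty":-0.45,"tz":5,"wx":0.006,"wy":0.01,"wz":0.03,"jaw":0.3},
  {"tx":0,"ty":0,"tz":4,"wx":0,"wy":0,"wz":0,"jaw":0.3},
  {"tx":0,"ty":0,"tz":0,"wx":0,"wy":0,"wz":0,"jaw":0.3},
])

```text
t: 8.93
tool_pos: [0.4619, -0.242, 0.0696]
tool_rot: [1.725, 2.608, -0.001]
contact_force: [0.0, 0.0, 0.9]
opening: 0.0597
```

```bash
python3 - <<'E'
from h import *
i=cap('wrist','w8.png');go(.4568,-.2394,.022,22.5);print(proj(i,(.4568,-.2394,.03)))
E
```

```text
t 8.97 pos [ 0.4633 -0.243   0.0718] jawdir 23.0 down [ 0.016 -0.011 -1.   ] F [ 0.3 -0.2  1. ] op 0.0600
shift cm [ 0.67 -0.51  4.96] turn [0.01  0.016 0.009] q6 -1.03
[270.37927579 236.79026945]
```

View pics/w8.png

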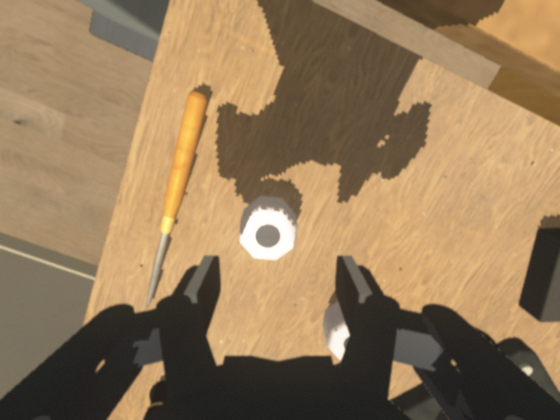

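Emit:
send_rows([
  {"tx":0.7,"ty":-0.6,"tz":2,"wx":0.01,"wy":0.016,"wz":0.01,"jaw":0.3},
  {"tx":0.1,"ty":-0.05,"tz":2.6,"wx":0,"wy":0,"wz":0,"jaw":0.3},
  {"tx":0,"ty":0,"tz":0.2,"wx":0,"wy":0,"wz":0,"jaw":0.5},
  {"tx":0,"ty":0,"tz":0,"wx":0,"wy":0,"wz":0,"jaw":1},
  {"tx":0,"ty":0,"tz":0,"wx":0,"wy":0,"wz":0,"jaw":1},
])

```text
t: 9.6
tool_pos: [0.4595, -0.2418, 0.0308]
tool_rot: [1.737, 2.602, -0.001]
contact_force: [0.8, -0.6, -1.1]
opening: 0.0344
```

```bash
python3 - <<'E'
from h import *
go(.5908,.0501,.34,3.4)
E
```

```text
t 9.60 pos [ 0.4595 -0.2418  0.0308] jawdir 22.6 down [ 0.011 -0.008 -1.   ] F [ 0.8 -0.6 -1.1] op 0.0344
shift cm [ 21.56  23.53 -31.01] turn [0.009 0.01  0.334] q6 -1.02
```

Emit:
send_rows([
  {"tx":0,"ty":0,"tz":-5,"wx":0.009,"wy":0.01,"wz":0,"jaw":1},
  {"tx":0,"ty":0,"tz":-6,"wx":0,"wy":0,"wz":0,"jaw":1},
  {"tx":0,"ty":0,"tz":-6.2,"wx":0,"wy":0,"wz":0.11,"jaw":1},
  {"tx":0,"ty":0,"tz":-6.2,"wx":0,"wy":0,"wz":0.11,"jaw":1},
  {"tx":0,"ty":0,"tz":-6.2,"wx":0,"wy":0,"wz":0.11,"jaw":1},
])

```text
t: 10.22
tool_pos: [0.457, -0.2392, 0.3281]
tool_rot: [-2.156, -2.274, 0.006]
contact_force: [1.1, 0.0, -1.1]
opening: 0.0345
```

```bash
python3 - <<'E'
from h import *
go(.5908,.0501,.34,3.4)
E
```

```text
t 10.22 pos [ 0.457  -0.2392  0.3281] jawdir 3.1 down [-0.008  0.003 -1.   ] F [ 1.1  0.  -1.1] op 0.0345
shift cm [28.18 14.9  -1.22] turn [-0.008 -0.003 -0.006] q6 -0.68
```

Emit:
send_rows([
  {"tx":5.2,"ty":2.7,"tz":-0.3,"wx":-0.008,"wy":-0.003,"wz":0,"jaw":1},
  {"tx":5.2,"ty":2.7,"tz":-0.3,"wx":0,"wy":0,"wz":0,"jaw":1},
  {"tx":5.2,"ty":2.7,"tz":0,"wx":0,"wy":0,"wz":0,"jaw":1},
  {"tx":5.2,"ty":2.7,"tz":0,"wx":0,"wy":0,"wz":0,"jaw":1},
  {"tx":4,"ty":2.1,"tz":0,"wx":0,"wy":0,"wz":0,"jaw":1},
])

```text
t: 10.85
tool_pos: [0.578, 0.0178, 0.3485]
tool_rot: [2.156, 2.254, 0.012]
contact_force: [-0.1, 0.5, -0.9]
opening: 0.0345
```

Emit:
send_rows([
  {"tx":2.4,"ty":1.2,"tz":0,"wx":0,"wy":0,"wz":0,"jaw":1},
  {"tx":0,"ty":0,"tz":0,"wx":0,"wy":0,"wz":0,"jaw":1},
])

```text
t: 11.1
tool_pos: [0.5896, 0.0462, 0.3496]
tool_rot: [2.149, 2.259, 0.014]
contact_force: [-0.5, 0.7, -0.0]
opening: 0.0345
```

```bash
python3 - <<'E'
from h import *
i=cap('wrist','w9.png');go(.5908,.0501,.24,3.4)
E
```

```text
t 11.15 pos [0.5894 0.0454 0.3497] jawdir 2.8 down [ 0.023 -0.01  -1.   ] F [ 0.   0.  -0.6] op 0.0341
shift cm [ 0.59 -0.09 10.97] turn [ 0.023  0.011 -0.011] q6 -0.09
```

View pics/w9.png

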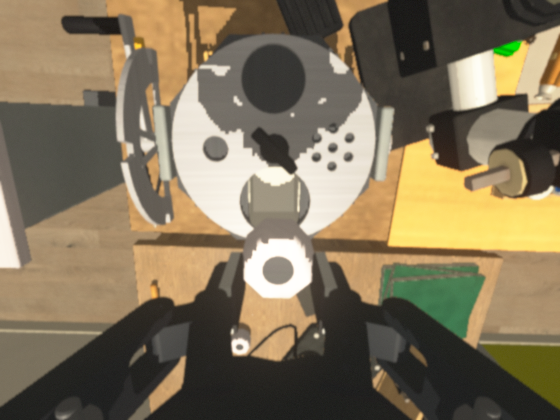

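Emit:
send_rows([
  {"tx":0.5,"ty":0,"tz":4,"wx":0.023,"wy":0.011,"wz":-0.01,"jaw":1},
  {"tx":0,"ty":0,"tz":3.5,"wx":0,"wy":0,"wz":0,"jaw":1},
  {"tx":0,"ty":0,"tz":0,"wx":0,"wy":0,"wz":0,"jaw":1},
])

```text
t: 11.52
tool_pos: [0.5898, 0.0469, 0.2756]
tool_rot: [2.157, 2.28, 0.001]
contact_force: [0.0, -0.4, 0.8]
opening: 0.0346
```

```bash
python3 - <<'E'
from h import *
i=ctrl.camera_info('wrist');f=cap('wrist','w10.png');go(.5908,.0501,.24,3.4);print(proj(i,(.5908,.0501,.223)))
E
```

```text
t 11.57 pos [0.5908 0.0469 0.2779] jawdir 3.2 down [ 0.007 -0.002 -1.   ] F [-0.   0.4 -1.1] op 0.0344
shift cm [ 0.33 -0.01  3.79] turn [ 0.006  0.002 -0.004] q6 -0.10
[278.09132467 231.73254895]
```

View pics/w10.png

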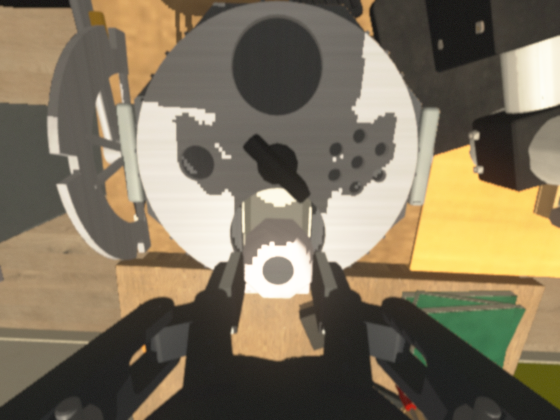

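Emit:
send_rows([
  {"tx":0.3,"ty":0,"tz":2,"wx":0.006,"wy":0.002,"wz":0,"jaw":1},
  {"tx":0.05,"ty":0,"tz":1.8,"wx":0,"wy":0,"wz":0,"jaw":1},
  {"tx":0,"ty":0,"tz":0,"wx":0,"wy":0,"wz":0,"jaw":1},
])

```text
t: 11.95
tool_pos: [0.5922, 0.0494, 0.2416]
tool_rot: [2.157, 2.278, 0.006]
contact_force: [0.0, 0.5, -0.2]
opening: 0.0346
```

```bash
python3 - <<'E'
from h import *
i=ctrl.camera_info('wrist');f=cap('wrist','w11.png');go(.5908,.0501,.24,3.4)
E
```

```text
t 12.00 pos [0.5927 0.0495 0.2427] jawdir 3.1 down [ 0.008 -0.    -1.   ] F [ 0.1 -0.9  0.3] op 0.0340
shift cm [ 0.07 -0.18  0.27] turn [ 0.007  0.001 -0.005] q6 -0.10
```

View pics/w11.png

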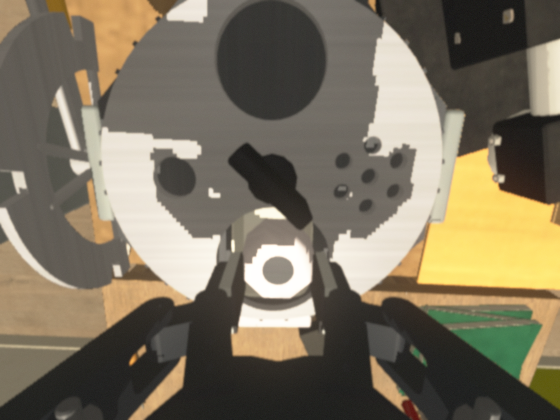

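Emit:
send_rows([
  {"tx":0.05,"ty":-0.25,"tz":0.2,"wx":0,"wy":0,"wz":0,"jaw":1},
  {"tx":0,"ty":0,"tz":0,"wx":0,"wy":0,"wz":0,"jaw":0.4},
  {"tx":0,"ty":0,"tz":0,"wx":0,"wy":0,"wz":0,"jaw":0.4},
  {"tx":0,"ty":0,"tz":-5,"wx":0,"wy":0,"wz":0,"jaw":0.3},
  {"tx":0,"ty":0,"tz":-5,"wx":0,"wy":0,"wz":0,"jaw":0.3},
])

```text
t: 12.62
tool_pos: [0.5879, 0.0501, 0.3396]
tool_rot: [2.16, 2.28, 0.001]
contact_force: [1.1, -0.1, -0.1]
opening: 0.0602
```

```bash
python3 - <<'E'
from h import *
f=cap('wrist','w12.png');go(.5449,-.2927,.32,33)
E
```

```text
t 12.68 pos [0.5901 0.05   0.3482] jawdir 3.1 down [ 0.013 -0.001 -1.   ] F [-0.1 -0.2  5.1] op 0.0596
shift cm [-33.97  -6.42   2.78] turn [ 0.012  0.005 -0.521] q6 -0.10
```

View pics/w12.png

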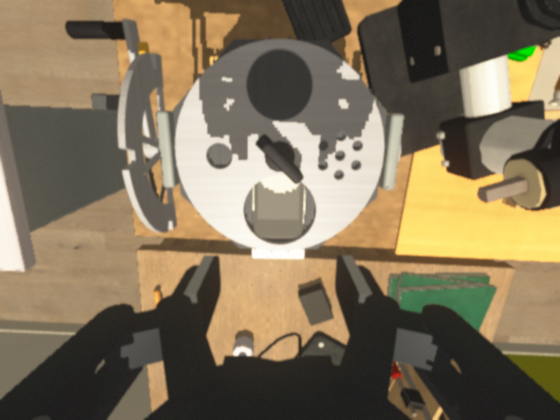

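Emit:
send_rows([
  {"tx":-5.7,"ty":-1.1,"tz":0.4,"wx":0.012,"wy":0.005,"wz":0,"jaw":0.3},
  {"tx":-5.7,"ty":-1.1,"tz":0.4,"wx":0,"wy":0,"wz":0,"jaw":0.3},
  {"tx":-5.7,"ty":-1.1,"tz":0.4,"wx":0,"wy":0,"wz":0,"jaw":0.3},
  {"tx":-5.7,"ty":-1.1,"tz":0.4,"wx":0,"wy":0,"wz":0,"jaw":0.3},
  {"tx":-5.7,"ty":-1.1,"tz":0.4,"wx":0,"wy":0,"wz":0,"jaw":0.3},
])

```text
t: 13.3
tool_pos: [0.5537, -0.242, 0.3341]
tool_rot: [2.142, 2.284, 0.017]
contact_force: [0.5, -0.5, 0.1]
opening: 0.0598
```

Emit:
send_rows([
  {"tx":-4.7,"ty":-0.9,"tz":2,"wx":0,"wy":0,"wz":0,"jaw":0.3},
  {"tx":0,"ty":0,"tz":5,"wx":0,"wy":0,"wz":-0.17,"jaw":0.3},
  {"tx":0,"ty":0,"tz":5,"wx":0,"wy":0,"wz":-0.17,"jaw":0.3},
  {"tx":0,"ty":0,"tz":3,"wx":0,"wy":0,"wz":-0.17,"jaw":0.3},
  {"tx":0,"ty":0,"tz":0,"wx":0,"wy":0,"wz":0,"jaw":0.3},
])

```text
t: 13.92
tool_pos: [0.5496, -0.2977, 0.1823]
tool_rot: [1.484, 2.747, 0.01]
contact_force: [0.2, 0.8, 0.5]
opening: 0.0596
```

```bash
python3 - <<'E'
from h import *
i=ctrl.camera_info('wrist');f=cap('wrist','w13.png');go(.5449,-.2927,.023,33);print(proj(i,(.5449,-.2927,.03)))
E
```

```text
t 13.97 pos [ 0.5504 -0.2982  0.1843] jawdir 33.2 down [ 0.023 -0.005 -1.   ] F [ 0.2 -0.   0.7] op 0.0597
shift cm [ 1.04 -0.42 16.11] turn [0.016 0.017 0.004] q6 -1.20
[273.61306493 188.61772429]
```

View pics/w13.png

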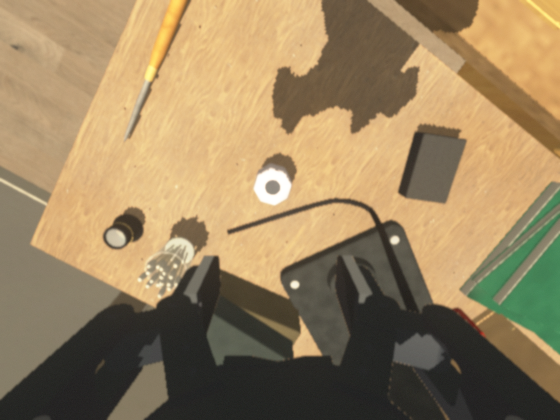

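Emit:
send_rows([
  {"tx":1,"ty":-0.5,"tz":5,"wx":0.016,"wy":0.017,"wz":0,"jaw":0.3},
  {"tx":0,"ty":0,"tz":5,"wx":0,"wy":0,"wz":0,"jaw":0.3},
  {"tx":0,"ty":0,"tz":0,"wx":0,"wy":0,"wz":0,"jaw":0.3},
])

```text
t: 14.35
tool_pos: [0.5474, -0.2963, 0.0921]
tool_rot: [1.496, 2.745, -0.003]
contact_force: [-0.1, -0.2, -0.1]
opening: 0.06
```

```bash
python3 - <<'E'
from h import *
i=ctrl.camera_info('wrist');f=cap('wrist','w14.png');go(.5449,-.2927,.023,33);print(proj(i,(.5449,-.2927,.03)))
E
```

```text
t 14.40 pos [ 0.5493 -0.2976  0.0954] jawdir 32.8 down [ 0.017 -0.012 -1.   ] F [0.4 0.3 1. ] op 0.0598
shift cm [ 0.79 -0.16  7.23] turn [ 0.008  0.02  -0.003] q6 -1.19
[276.34133769 223.70852745]
```

View pics/w14.png

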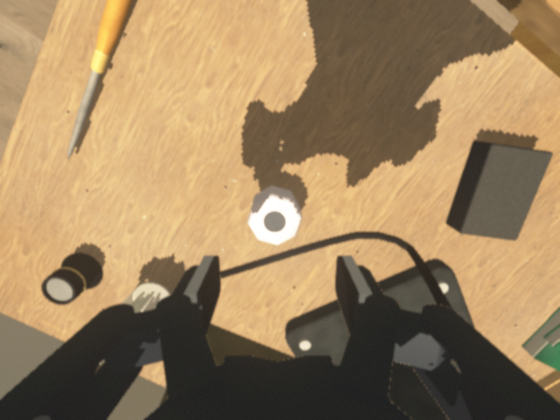

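Emit:
send_rows([
  {"tx":0.8,"ty":-0.25,"tz":3.5,"wx":0.008,"wy":0.02,"wz":0,"jaw":0.3},
  {"tx":0.1,"ty":-0.1,"tz":3.9,"wx":0,"wy":0,"wz":0,"jaw":0.35},
  {"tx":0.05,"ty":0,"tz":0.3,"wx":0,"wy":0,"wz":0,"jaw":0.6},
  {"tx":0,"ty":0,"tz":0.1,"wx":0,"wy":0,"wz":0,"jaw":1},
  {"tx":0,"ty":0,"tz":0,"wx":0,"wy":0,"wz":0,"jaw":1},
])

```text
t: 15.02
tool_pos: [0.5545, -0.3003, 0.0374]
tool_rot: [1.493, 2.729, -0.006]
contact_force: [0.2, 0.1, -0.3]
opening: 0.0336
```

```bash
python3 - <<'E'
from h import *
go(.5908,.0501,.35,33)
E
```

```text
t 15.03 pos [ 0.5545 -0.3003  0.0374] jawdir 32.7 down [ 0.026 -0.018 -1.   ] F [ 0.2  0.1 -0.3] op 0.0336
shift cm [ 26.62  22.33 -31.8 ] turn [ 0.012  0.029 -0.006] q6 -1.18
```

Emit:
send_rows([
  {"tx":0,"ty":0,"tz":0,"wx":0,"wy":0,"wz":0,"jaw":0.3},
  {"tx":0,"ty":0,"tz":0,"wx":0,"wy":0,"wz":0,"jaw":0.3},
  {"tx":0,"ty":0,"tz":0,"wx":0,"wy":0,"wz":0,"jaw":0.3},
])

```text
t: 15.4
tool_pos: [0.5563, -0.3016, 0.0411]
tool_rot: [1.49, 2.724, -0.007]
contact_force: [-0.1, 1.0, -0.5]
opening: 0.0597
```

```bash
python3 - <<'E'
from h import *
i=ctrl.camera_info('wrist');f=cap('wrist','w15.png');go(.5449,-.2927,.024,33);print(proj(i,(.5449,-.2927,.03)))
E
```

```text
t 15.45 pos [ 0.5563 -0.3016  0.0411] jawdir 32.6 down [ 0.03  -0.022 -0.999] F [-0.6  0.5 -0. ] op 0.0598
shift cm [ 1.42 -0.51  1.65] turn [ 0.014  0.034 -0.006] q6 -1.18
[267.30118254 241.89123806]
```

View pics/w15.png

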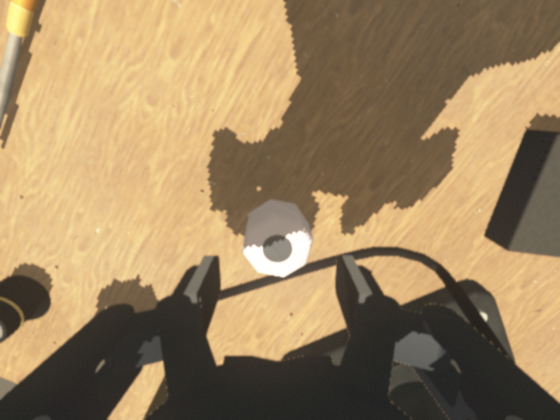

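```bash
python3 - <<'E'
from h import *
i=ctrl.camera_info('wrist');X=atz(i,(277,249),.03);print(X);go(X[0],X[1],.023,33)
E
```

```text
[ 0.55130109 -0.29343342  0.03      ]
t 15.45 pos [ 0.5563 -0.3016  0.0411] jawdir 32.6 down [ 0.03  -0.022 -0.999] F [-0.6  0.5 -0. ] op 0.0598
shift cm [ 1.02 -0.01  1.77] turn [ 0.014  0.034 -0.006] q6 -1.18
```

Emit:
send_rows([
  {"tx":1.0,"ty":0,"tz":1.9,"wx":0.014,"wy":0.034,"wz":0,"jaw":0.35},
  {"tx":0.1,"ty":0,"tz":0.4,"wx":0.004,"wy":0.008,"wz":0,"jaw":0.7},
  {"tx":0.1,"ty":0,"tz":0.2,"wx":0.002,"wy":0.005,"wz":0,"jaw":1},
  {"tx":0.1,"ty":0,"tz":0.1,"wx":0,"wy":0.003,"wz":0,"jaw":1},
  {"tx":0,"ty":0,"tz":0,"wx":0,"wy":0,"wz":0,"jaw":1},
])

```text
t: 16.08
tool_pos: [0.5506, -0.292, 0.0163]
tool_rot: [-1.498, -2.739, -0.0]
contact_force: [-0.3, -0.2, 0.5]
opening: 0.0363
```

```bash
python3 - <<'E'
from h import *
i=ctrl.camera_info('wrist');f=cap('wrist','w16.png');go(.5908,.0501,.34,33)
E
```

```text
t 16.12 pos [ 0.5506 -0.2919  0.0162] jawdir 32.7 down [-0.017  0.01  -1.   ] F [-1.8  0.3  4.1] op 0.0365
shift cm [ 27.18  21.55 -32.11] turn [-0.009 -0.017 -0.006] q6 -1.18
```

View pics/w16.png

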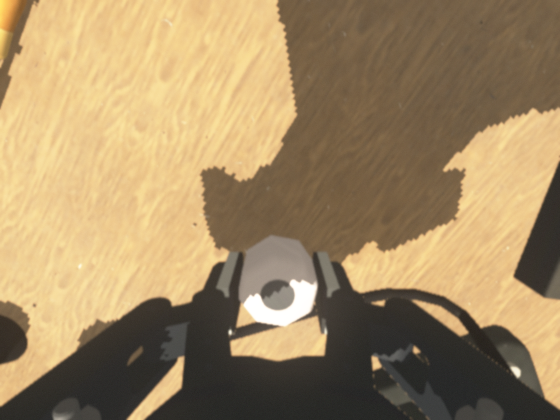

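Emit:
send_rows([
  {"tx":0,"ty":0,"tz":0,"wx":-0.009,"wy":-0.017,"wz":0,"jaw":0.5},
  {"tx":0,"ty":0,"tz":-0.6,"wx":0,"wy":0,"wz":0,"jaw":0.5},
  {"tx":0,"ty":0,"tz":0,"wx":0,"wy":0,"wz":0,"jaw":1},
  {"tx":0,"ty":0,"tz":0,"wx":0,"wy":0,"wz":0,"jaw":1},
])

```text
t: 16.62
tool_pos: [0.5504, -0.2914, 0.022]
tool_rot: [1.507, 2.756, 0.001]
contact_force: [0.3, 0.1, -0.4]
opening: 0.0358
```

```bash
python3 - <<'E'
from h import *
go(.5908,.0501,.34,33)
E
```

```text
t 16.62 pos [ 0.5504 -0.2914  0.022 ] jawdir 32.7 down [ 0.  0. -1.] F [ 0.3  0.1 -0.4] op 0.0358
shift cm [ 26.57  21.85 -31.79] turn [ 0.    -0.    -0.006] q6 -1.18
```

Emit:
send_rows([
  {"tx":0,"ty":0,"tz":-5,"wx":0,"wy":0,"wz":0,"jaw":1},
  {"tx":0,"ty":0,"tz":-6.2,"wx":0,"wy":0,"wz":0,"jaw":1},
  {"tx":0,"ty":0,"tz":-6.2,"wx":0,"wy":0,"wz":0.17,"jaw":1},
  {"tx":0,"ty":0,"tz":-6.2,"wx":0,"wy":0,"wz":0.17,"jaw":1},
  {"tx":0,"ty":0,"tz":-6.2,"wx":0,"wy":0,"wz":0.17,"jaw":1},
])

```text
t: 17.25
tool_pos: [0.547, -0.2892, 0.3167]
tool_rot: [-2.159, -2.256, 0.004]
contact_force: [0.1, -0.4, -0.9]
opening: 0.0358
```

```bash
python3 - <<'E'
from h import *
go(.5908,.0501,.33,3.4)
E
```

```text
t 17.25 pos [ 0.547  -0.2892  0.3167] jawdir 2.5 down [-0.015  0.011 -1.   ] F [ 0.1 -0.4 -0.9] op 0.0358
shift cm [33.72  5.85 -1.01] turn [-0.015 -0.012 -0.015] q6 -0.65
```

Emit:
send_rows([
  {"tx":5.6,"ty":1,"tz":-0.6,"wx":-0.015,"wy":-0.012,"wz":-0.015,"jaw":1},
  {"tx":5.8,"ty":1,"tz":-0.4,"wx":0,"wy":0,"wz":0,"jaw":1},
  {"tx":5.8,"ty":1,"tz":0,"wx":0,"wy":0,"wz":0,"jaw":1},
  {"tx":5.8,"ty":1,"tz":0,"wx":0,"wy":0,"wz":0,"jaw":1},
  {"tx":5.5,"ty":1,"tz":0,"wx":0,"wy":0,"wz":0,"jaw":1},
])

```text
t: 17.88
tool_pos: [0.5842, 0.001, 0.3343]
tool_rot: [2.155, 2.265, 0.008]
contact_force: [-0.1, -0.0, 0.1]
opening: 0.036
```

Emit:
send_rows([
  {"tx":3.8,"ty":0.6,"tz":0,"wx":0,"wy":0,"wz":0,"jaw":1},
  {"tx":1,"ty":0,"tz":3,"wx":0,"wy":0,"wz":0,"jaw":1},
  {"tx":0,"ty":0,"tz":2,"wx":0,"wy":0,"wz":0,"jaw":1},
])

```text
t: 18.25
tool_pos: [0.5888, 0.055, 0.2837]
tool_rot: [2.146, 2.272, 0.011]
contact_force: [0.1, -0.1, -0.6]
opening: 0.0359
```

```bash
python3 - <<'E'
from h import *
go(.5908,.0501,.24,3.4)
E
```

```text
t 18.25 pos [0.5888 0.055  0.2837] jawdir 3.3 down [ 0.017 -0.006 -1.   ] F [ 0.1 -0.1 -0.6] op 0.0359
shift cm [-0.47  0.1   4.38] turn [ 0.017  0.007 -0.003] q6 -0.09
```

Emit:
send_rows([
  {"tx":-0.5,"ty":0,"tz":2,"wx":0.017,"wy":0.007,"wz":0,"jaw":1},
  {"tx":0,"ty":0,"tz":1.5,"wx":0.004,"wy":0,"wz":0,"jaw":1},
  {"tx":0,"ty":0,"tz":0,"wx":0,"wy":0,"wz":0,"jaw":1},
])

```text
t: 18.62
tool_pos: [0.5884, 0.0474, 0.2439]
tool_rot: [-2.156, -2.275, 0.011]
contact_force: [0.2, -0.5, -1.1]
opening: 0.036
```

```bash
python3 - <<'E'
from h import *
cap('wrist','w17.png');go(.5908,.0501,.238,3.4)
E
```

```text
t 18.68 pos [0.5888 0.0474 0.2449] jawdir 3.1 down [-0.009 -0.    -1.   ] F [ 0.8  0.3 -0.7] op 0.0364
shift cm [0.26 0.22 0.69] turn [-0.009 -0.    -0.005] q6 -0.10
```

View pics/w17.png

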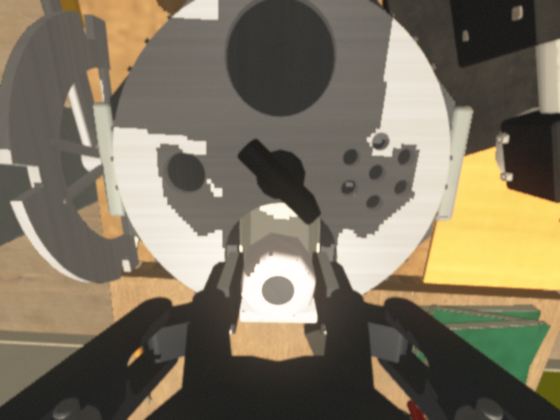

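Emit:
send_rows([
  {"tx":0.3,"ty":0.15,"tz":0.8,"wx":-0.009,"wy":0,"wz":0,"jaw":1},
  {"tx":0.05,"ty":0,"tz":0.15,"wx":0,"wy":0,"wz":0,"jaw":1},
  {"tx":0,"ty":0,"tz":0,"wx":0,"wy":0,"wz":0,"jaw":0.4},
  {"tx":0,"ty":0,"tz":0,"wx":0,"wy":0,"wz":0,"jaw":0.4},
  {"tx":0,"ty":0,"tz":0,"wx":0,"wy":0,"wz":0,"jaw":0.4},
])

```text
t: 19.3
tool_pos: [0.5919, 0.0509, 0.2385]
tool_rot: [2.158, 2.276, 0.008]
contact_force: [0.1, -0.2, 0.7]
opening: 0.0513
```

Emit:
send_rows([
  {"tx":0,"ty":0,"tz":-5,"wx":0,"wy":0,"wz":0,"jaw":0.3},
  {"tx":0,"ty":0,"tz":-5,"wx":0,"wy":0,"wz":0,"jaw":0.3},
])

```text
t: 19.55
tool_pos: [0.589, 0.051, 0.3349]
tool_rot: [-2.159, -2.278, 0.004]
contact_force: [-0.1, 0.6, 0.6]
opening: 0.0597
```

```bash
python3 - <<'E'
from h import *
cap('wrist','w18.png');go(.54,.383,.36,3.4)
E
```

```text
t 19.60 pos [0.5912 0.0509 0.3434] jawdir 3.1 down [ 0.008 -0.    -1.   ] F [ 0.1 -0.3  4.2] op 0.0595
shift cm [33.43 -3.32 -1.7 ] turn [ 0.008  0.001 -0.006] q6 -0.09
```

View pics/w18.png

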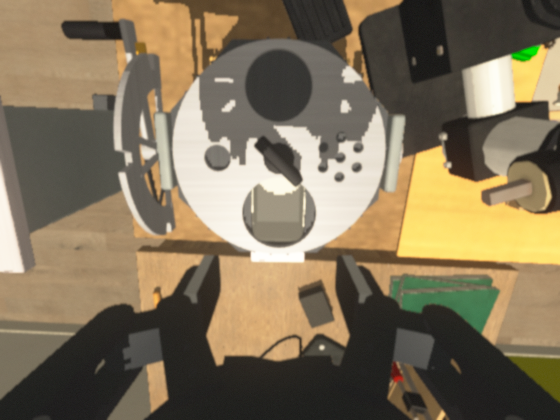

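Emit:
send_rows([
  {"tx":5.3,"ty":-2.2,"tz":0,"wx":0.008,"wy":0,"wz":0,"jaw":0.3},
  {"tx":5.3,"ty":-2.2,"tz":0,"wx":0,"wy":0,"wz":0,"jaw":0.3},
  {"tx":5.3,"ty":-2.2,"tz":0,"wx":0,"wy":0,"wz":0,"jaw":0.3},
  {"tx":5.3,"ty":-0.8,"tz":0,"wx":0,"wy":0,"wz":0,"jaw":0.3},
  {"tx":5.3,"ty":0,"tz":2,"wx":0,"wy":0,"wz":0,"jaw":0.3},
])

```text
t: 20.23
tool_pos: [0.5047, 0.3161, 0.3304]
tool_rot: [2.164, 2.266, 0.02]
contact_force: [0.1, -0.6, 0.4]
opening: 0.0601
```

Emit:
send_rows([
  {"tx":4.8,"ty":0,"tz":3,"wx":0,"wy":0,"wz":0,"jaw":0.3},
  {"tx":0,"ty":0,"tz":4,"wx":0,"wy":0,"wz":0,"jaw":0.3},
  {"tx":0,"ty":0,"tz":0,"wx":0,"wy":0,"wz":0,"jaw":0.3},
])

```text
t: 20.6
tool_pos: [0.5015, 0.3697, 0.2576]
tool_rot: [2.157, 2.272, 0.019]
contact_force: [-0.3, 0.4, -0.1]
opening: 0.0599
```

```bash
python3 - <<'E'
from h import *
state();cap('wrist','w19.png')
E
```

```text
t 20.60 pos [0.5015 0.3697 0.2576] jawdir 3.0 down [ 0.014  0.003 -1.   ] F [-0.3  0.4 -0.1] op 0.0599
```

View pics/w19.png

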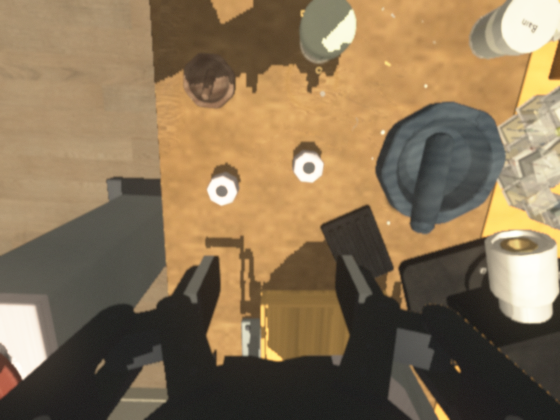

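```bash
python3 - <<'E'
from h import *
i=ctrl.camera_info('wrist')
for p in [(309,168),(222,191.5)]:
    X=atz(i,p,.03);print(X);go(X[0],X[1],.12,3)
a=cv2.imread('pics/w19.png');cv2.imwrite('pics/w19a.png',cv2.resize(a[140:215,195:335],None,fx=5,fy=5,interpolation=2))
E
```

```text
[0.54543308 0.38989412 0.03      ]
t 20.65 pos [0.5027 0.3702 0.2607] jawdir 2.9 down [ 0.019  0.006 -1.   ] F [0.  0.3 1. ] op 0.0596
shift cm [ 1.67  4.1  14.16] turn [ 0.019 -0.005 -0.001] q6 0.47
[0.43944838 0.35539569 0.03      ]
t 20.65 pos [0.5027 0.3702 0.2607] jawdir 2.9 down [ 0.019  0.006 -1.   ] F [0.  0.3 1. ] op 0.0596
shift cm [-1.22 -6.66 13.94] turn [ 0.019 -0.005 -0.001] q6 0.47
```

View pics/w19a.png

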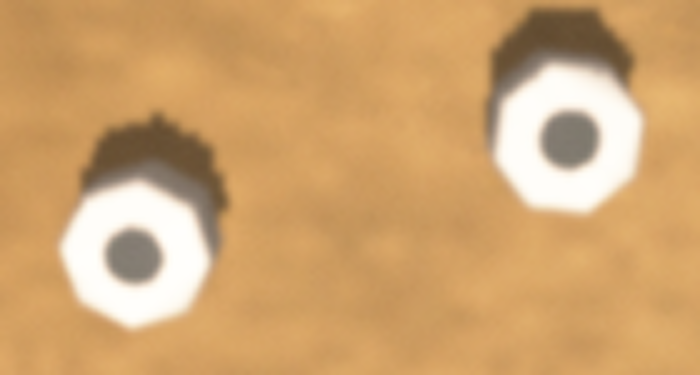

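Emit:
send_rows([
  {"tx":1.7,"ty":4.2,"tz":3.5,"wx":0.019,"wy":-0.005,"wz":0,"jaw":0.3},
  {"tx":0,"ty":0,"tz":5.5,"wx":0.003,"wy":0,"wz":0,"jaw":0.3},
  {"tx":0,"ty":0,"tz":5,"wx":0.003,"wy":0,"wz":0,"jaw":0.3},
  {"tx":0,"ty":0,"tz":0.1,"wx":0,"wy":0,"wz":0,"jaw":0.3},
])

```text
t: 21.15
tool_pos: [0.5538, 0.3916, 0.1318]
tool_rot: [2.167, 2.273, 0.024]
contact_force: [0.5, -0.1, -0.5]
opening: 0.06
```

```bash
python3 - <<'E'
from h import *
i=cap('wrist','w20.png');go(.5454,.3899,.025,3);print(proj(i,(.5454,.3899,.03)))
E
```

```text
t 21.20 pos [0.5556 0.3926 0.1355] jawdir 2.7 down [ 0.017  0.013 -1.   ] F [ 0.6 -0.2  1.4] op 0.0599
shift cm [-0.36 -1.23 11.03] turn [ 0.018 -0.012 -0.005] q6 0.46
[264.99600502 216.04410432]
```

View pics/w20.png

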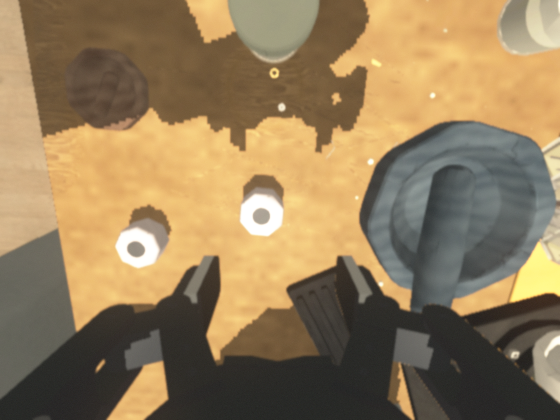

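Emit:
send_rows([
  {"tx":-0.4,"ty":-1.35,"tz":4,"wx":0.018,"wy":-0.012,"wz":0,"jaw":0.3},
  {"tx":0,"ty":-0.1,"tz":4,"wx":0.003,"wy":0,"wz":0,"jaw":0.3},
  {"tx":0,"ty":0,"tz":0.2,"wx":0.003,"wy":0,"wz":0,"jaw":0.3},
])

```text
t: 21.58
tool_pos: [0.5511, 0.3925, 0.0686]
tool_rot: [2.167, 2.27, 0.028]
contact_force: [-0.3, 0.1, 0.0]
opening: 0.0599
```

```bash
python3 - <<'E'
from h import *
i=cap('wrist','w21.png');go(.5454,.3899,.024,3);print(proj(i,(.5454,.3899,.03)))
E
```

```text
t 21.62 pos [0.5528 0.3934 0.071 ] jawdir 2.7 down [ 0.018  0.013 -1.   ] F [ 0.2 -1.2  0.7] op 0.0597
shift cm [-0.38 -0.84  4.68] turn [ 0.019 -0.013 -0.006] q6 0.46
[266.22648652 249.10943213]
```

View pics/w21.png

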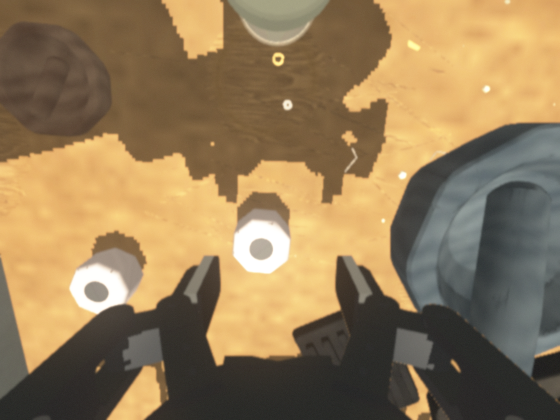

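Emit:
send_rows([
  {"tx":-0.4,"ty":-1.0,"tz":2.2,"wx":0.019,"wy":-0.013,"wz":0,"jaw":0.3},
  {"tx":0,"ty":-0.15,"tz":2.6,"wx":0.006,"wy":-0.003,"wz":0,"jaw":0.3},
  {"tx":0,"ty":0,"tz":0.4,"wx":0.003,"wy":0,"wz":0,"jaw":0.5},
])

```text
t: 22.0
tool_pos: [0.5453, 0.3911, 0.0233]
tool_rot: [-2.169, -2.271, 0.001]
contact_force: [0.6, 0.7, 0.6]
opening: 0.0435
```

```bash
python3 - <<'E'
from h import *
i=cap('wrist','w22.png');go(.5454,.3899,.024,3);print(proj(i,(.5454,.3899,.03)))
E
```

```text
t 22.05 pos [0.5458 0.3913 0.0238] jawdir 2.6 down [-0.     0.001 -1.   ] F [-0.6 -1.4 -0.6] op 0.0426
shift cm [-0.14 -0.04 -0.02] turn [-0.    -0.001 -0.006] q6 0.46
[276.39133274 286.29731747]
```

View pics/w22.png

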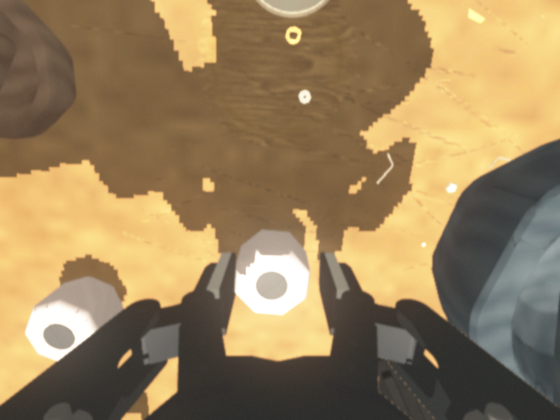

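Emit:
send_rows([
  {"tx":0,"ty":-0.1,"tz":0,"wx":0,"wy":0,"wz":0,"jaw":1},
  {"tx":0,"ty":0,"tz":0,"wx":0,"wy":0,"wz":0,"jaw":1},
  {"tx":0,"ty":0,"tz":0,"wx":0,"wy":0,"wz":0,"jaw":1},
  {"tx":0,"ty":0,"tz":-3,"wx":0,"wy":0,"wz":0,"jaw":1},
  {"tx":0,"ty":0,"tz":-6,"wx":0,"wy":0,"wz":0,"jaw":1},
])

```text
t: 22.68
tool_pos: [0.5413, 0.3892, 0.1092]
tool_rot: [-2.167, -2.269, 0.017]
contact_force: [0.8, 0.9, -1.0]
opening: 0.0346
```

Emit:
send_rows([
  {"tx":0,"ty":-1,"tz":-6,"wx":0,"wy":0,"wz":0,"jaw":1},
  {"tx":0,"ty":-1,"tz":-6,"wx":0,"wy":0,"wz":0,"jaw":1},
  {"tx":0,"ty":-1,"tz":-6,"wx":0,"wy":0,"wz":0,"jaw":1},
  {"tx":0,"ty":0,"tz":-4,"wx":0,"wy":0,"wz":0,"jaw":1},
])

```text
t: 23.18
tool_pos: [0.5119, 0.3884, 0.338]
tool_rot: [-2.167, -2.269, 0.014]
contact_force: [0.3, -0.5, -1.0]
opening: 0.035
```

```bash
python3 - <<'E'
from h import *
go(.5908,.0501,.34,3.4)
E
```

```text
t 23.18 pos [0.5119 0.3884 0.338 ] jawdir 2.6 down [-0.009 -0.004 -1.   ] F [ 0.3 -0.5 -1. ] op 0.0350
shift cm [-34.16   6.32  -0.15] turn [-0.01   0.003 -0.013] q6 0.49
```

Emit:
send_rows([
  {"tx":-5.9,"ty":1.1,"tz":-0.3,"wx":-0.01,"wy":0.003,"wz":-0.013,"jaw":1},
  {"tx":-5.9,"ty":1.1,"tz":-0.3,"wx":0,"wy":0,"wz":0,"jaw":1},
  {"tx":-5.9,"ty":1.1,"tz":0,"wx":0,"wy":0,"wz":0,"jaw":1},
  {"tx":-5.9,"ty":1.1,"tz":0,"wx":0,"wy":0,"wz":0,"jaw":1},
  {"tx":-5.5,"ty":1.1,"tz":0,"wx":0,"wy":0,"wz":0,"jaw":1},
])

```text
t: 23.8
tool_pos: [0.5855, 0.0979, 0.3517]
tool_rot: [2.14, 2.292, 0.02]
contact_force: [0.2, 0.5, -0.1]
opening: 0.0345
```

Emit:
send_rows([
  {"tx":-3.7,"ty":0.9,"tz":0,"wx":0,"wy":0,"wz":0,"jaw":1},
  {"tx":-1,"ty":0,"tz":3,"wx":0,"wy":0,"wz":0,"jaw":1},
  {"tx":0,"ty":0,"tz":2,"wx":0,"wy":0,"wz":0,"jaw":1},
])

```text
t: 24.18
tool_pos: [0.5997, 0.046, 0.3026]
tool_rot: [2.145, 2.282, 0.024]
contact_force: [0.4, -0.4, -0.7]
opening: 0.0346
```

```bash
python3 - <<'E'
from h import *
go(.5908,.0501,.24,3.4)
E
```

```text
t 24.18 pos [0.5997 0.046  0.3026] jawdir 3.5 down [ 0.017  0.005 -1.   ] F [ 0.4 -0.4 -0.7] op 0.0346
shift cm [ 0.44 -0.97  6.24] turn [ 0.018 -0.004  0.003] q6 -0.11
```

Emit:
send_rows([
  {"tx":0.4,"ty":-1,"tz":2.5,"wx":0.018,"wy":-0.004,"wz":0.003,"jaw":1},
  {"tx":0,"ty":0,"tz":2.5,"wx":0.003,"wy":0,"wz":0,"jaw":1},
  {"tx":0,"ty":0,"tz":0.3,"wx":0,"wy":0,"wz":0,"jaw":1},
])

```text
t: 24.55
tool_pos: [0.5881, 0.0516, 0.2455]
tool_rot: [-2.149, -2.284, 0.007]
contact_force: [0.5, -0.1, 0.0]
opening: 0.0353
```

```bash
python3 - <<'E'
from h import *
cap('wrist','w23.png');go(.5908,.0501,.239,3.4)
E
```

```text
t 24.60 pos [0.5885 0.0516 0.2465] jawdir 3.5 down [-0.005  0.    -1.   ] F [ 0.1  0.7 -1.5] op 0.0349
shift cm [-0.17  0.22  0.75] turn [-0.005 -0.001  0.001] q6 -0.10
```

View pics/w23.png

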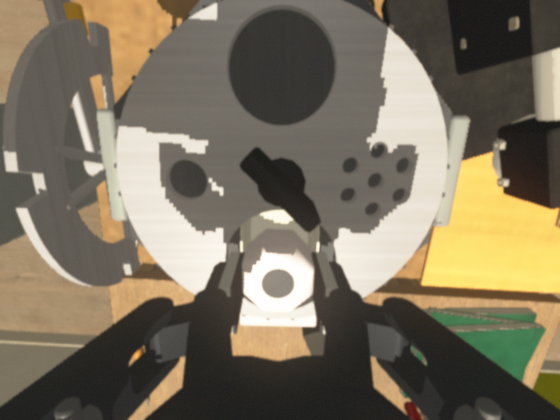

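Emit:
send_rows([
  {"tx":-0.1,"ty":0.15,"tz":0.8,"wx":-0.005,"wy":0,"wz":0,"jaw":1},
  {"tx":0.05,"ty":0,"tz":0.15,"wx":0,"wy":0,"wz":0,"jaw":1},
  {"tx":0,"ty":0,"tz":0,"wx":0,"wy":0,"wz":0,"jaw":0.4},
  {"tx":0,"ty":0,"tz":0,"wx":0,"wy":0,"wz":0,"jaw":0.4},
  {"tx":0,"ty":0,"tz":0,"wx":0,"wy":0,"wz":0,"jaw":0.4},
])

```text
t: 25.22
tool_pos: [0.5923, 0.0518, 0.2414]
tool_rot: [2.148, 2.285, 0.009]
contact_force: [-0.4, 0.1, -0.9]
opening: 0.0512
```

Emit:
send_rows([
  {"tx":0,"ty":0,"tz":-5,"wx":0,"wy":0,"wz":0,"jaw":0.3},
  {"tx":0,"ty":0,"tz":-5,"wx":0,"wy":0,"wz":0,"jaw":0.3},
])

```text
t: 25.48
tool_pos: [0.5895, 0.0517, 0.3378]
tool_rot: [-2.15, -2.286, 0.002]
contact_force: [0.7, -0.3, -0.7]
opening: 0.0596
```

```bash
python3 - <<'E'
from h import *
cap('wrist','w24.png');go(.4394,.3554,.36,3.4);cap('top','t24.png',(120,150,320,290),4)
E
```

```text
t 25.52 pos [0.5917 0.0516 0.3464] jawdir 3.5 down [ 0.009  0.001 -1.   ] F [-0.1  0.2  5.1] op 0.0597
shift cm [ 31.25 -13.33  -1.48] turn [ 0.009 -0.     0.002] q6 -0.10
```

View pics/w24.png

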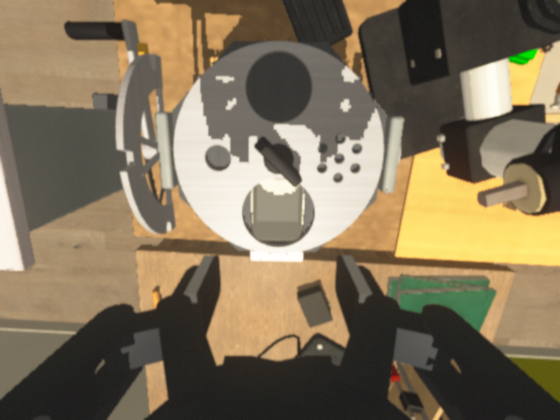

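View pics/t24.png

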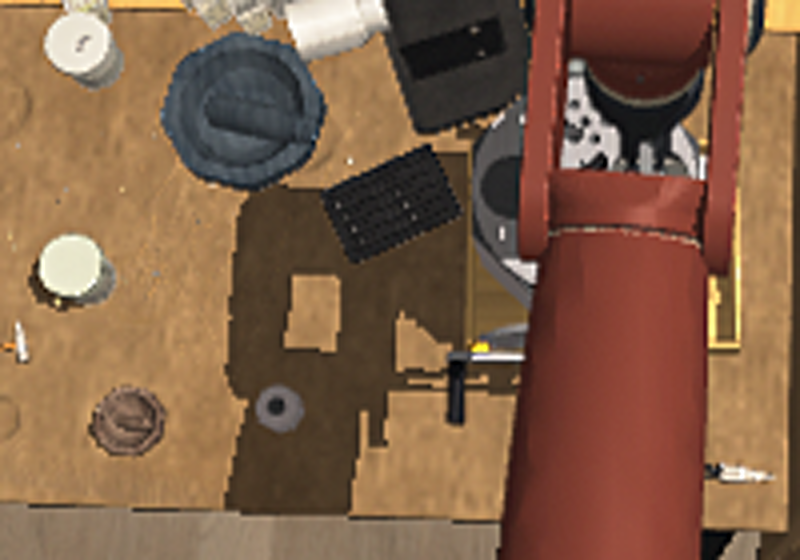

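Emit:
send_rows([
  {"tx":5.5,"ty":-2.4,"tz":0,"wx":0.009,"wy":0,"wz":0,"jaw":0.3},
  {"tx":5.5,"ty":-2.4,"tz":0,"wx":0,"wy":0,"wz":0,"jaw":0.3},
  {"tx":5.5,"ty":-2.4,"tz":0,"wx":0,"wy":0,"wz":0,"jaw":0.3},
  {"tx":5.5,"ty":-2.4,"tz":0,"wx":0,"wy":0,"wz":0,"jaw":0.3},
  {"tx":5.5,"ty":-2.2,"tz":2,"wx":0,"wy":0,"wz":0,"jaw":0.3},
])

```text
t: 26.2
tool_pos: [0.4581, 0.3218, 0.3266]
tool_rot: [2.16, 2.276, 0.011]
contact_force: [1.6, 0.6, -0.2]
opening: 0.0599
```

Emit:
send_rows([
  {"tx":3.6,"ty":-1.4,"tz":2,"wx":0,"wy":0,"wz":0,"jaw":0.3},
  {"tx":0,"ty":0,"tz":5,"wx":0,"wy":0,"wz":-0.18,"jaw":0.3},
  {"tx":0,"ty":0,"tz":5,"wx":0,"wy":0,"wz":-0.18,"jaw":0.3},
  {"tx":0,"ty":0,"tz":4,"wx":0,"wy":0,"wz":0,"jaw":0.3},
  {"tx":0,"ty":0,"tz":0.2,"wx":0,"wy":0,"wz":0,"jaw":0.3},
])

```text
t: 26.82
tool_pos: [0.4391, 0.3624, 0.1582]
tool_rot: [1.694, 2.641, 0.01]
contact_force: [-0.5, -0.2, 0.4]
opening: 0.0598
```

```bash
python3 - <<'E'
from h import *
i=cap('wrist','w25.png');go(.4394,.3554,.024,25);print(proj(i,(.4394,.3554,.03)))
E
```

```text
t 26.88 pos [0.4403 0.3631 0.1604] jawdir 24.7 down [ 0.01   0.005 -1.   ] F [ 0.5  0.6 -0.3] op 0.0595
shift cm [-0.66 -0.56 13.64] turn [ 0.011 -0.    -0.006] q6 0.13
[273.082592   210.97083592]
```

View pics/w25.png

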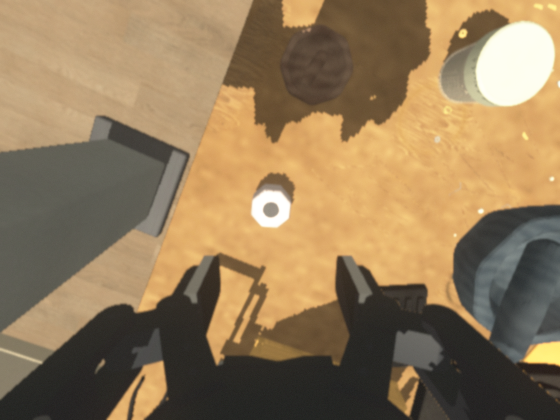

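Emit:
send_rows([
  {"tx":-0.6,"ty":-0.65,"tz":5,"wx":0.011,"wy":0,"wz":0,"jaw":0.3},
  {"tx":0,"ty":0,"tz":5,"wx":0.003,"wy":0,"wz":0,"jaw":0.3},
  {"tx":0,"ty":0,"tz":0.2,"wx":0.003,"wy":0,"wz":0,"jaw":0.3},
])

```text
t: 27.25
tool_pos: [0.4438, 0.3587, 0.0661]
tool_rot: [1.695, 2.641, 0.015]
contact_force: [-1.0, 0.3, 0.1]
opening: 0.0597
```

```bash
python3 - <<'E'
from h import *
i=cap('wrist','w26.png');go(.4394,.3554,.023,25);print(proj(i,(.4394,.3554,.03)))
E
```

```text
t 27.30 pos [0.4457 0.3598 0.0687] jawdir 24.6 down [ 0.013  0.009 -1.   ] F [ 0.7 -0.   0.6] op 0.0598
shift cm [-0.15 -0.82  4.56] turn [ 0.015 -0.003 -0.007] q6 0.12
[267.50628925 248.08912687]
```

View pics/w26.png

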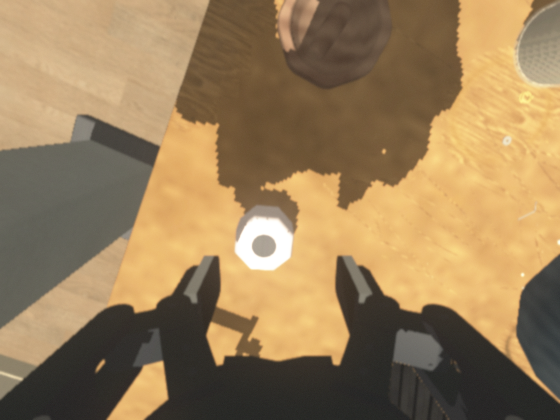

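Emit:
send_rows([
  {"tx":-0.1,"ty":-1.0,"tz":2.2,"wx":0.015,"wy":-0.003,"wz":0,"jaw":0.3},
  {"tx":0,"ty":-0.15,"tz":2.5,"wx":0.005,"wy":-0.003,"wz":0,"jaw":0.3},
  {"tx":0,"ty":-0.05,"tz":0.3,"wx":0.003,"wy":0,"wz":0,"jaw":0.5},
])

```text
t: 27.68
tool_pos: [0.4399, 0.3569, 0.0248]
tool_rot: [1.695, 2.641, 0.003]
contact_force: [-0.2, -0.1, -1.0]
opening: 0.0435
```

```bash
python3 - <<'E'
from h import *
i=cap('wrist','w27.png');go(.4394,.3554,.023,25);print(proj(i,(.4394,.3554,.03)))
E
```

```text
t 27.73 pos [0.4404 0.3572 0.0255] jawdir 24.6 down [ 0.005  0.    -1.   ] F [-0.  -0.3  0.1] op 0.0426
shift cm [-0.12 -0.17  0.25] turn [ 0.005  0.002 -0.007] q6 0.12
[274.66231862 284.1468126 ]
```

View pics/w27.png

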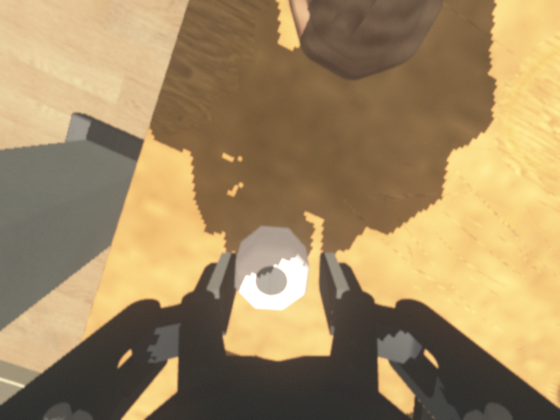

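Emit:
send_rows([
  {"tx":0,"ty":-0.25,"tz":0.2,"wx":0.005,"wy":0,"wz":0,"jaw":1},
  {"tx":0,"ty":0,"tz":0,"wx":0,"wy":0,"wz":0,"jaw":1},
  {"tx":0,"ty":0,"tz":0,"wx":0,"wy":0,"wz":0,"jaw":1},
  {"tx":0,"ty":0,"tz":-3,"wx":0,"wy":0,"wz":0,"jaw":1},
  {"tx":0,"ty":0,"tz":-6,"wx":0,"wy":0,"wz":0,"jaw":1},
])

```text
t: 28.35
tool_pos: [0.4358, 0.3549, 0.1128]
tool_rot: [-1.696, -2.642, 0.012]
contact_force: [0.9, 0.2, -1.2]
opening: 0.0348
```

Emit:
send_rows([
  {"tx":0,"ty":0,"tz":-6,"wx":0,"wy":0,"wz":0,"jaw":1},
  {"tx":0,"ty":0,"tz":-6,"wx":0,"wy":0,"wz":0.18,"jaw":1},
  {"tx":0,"ty":0,"tz":-6,"wx":0,"wy":0,"wz":0.18,"jaw":1},
  {"tx":0,"ty":0,"tz":-5,"wx":0,"wy":0,"wz":0,"jaw":1},
])

```text
t: 28.85
tool_pos: [0.4351, 0.3551, 0.3494]
tool_rot: [-2.156, -2.283, 0.015]
contact_force: [0.4, 1.0, -0.4]
opening: 0.035
```

```bash
python3 - <<'E'
from h import *
go(.5908,.0501,.345,3.4)
E
```

```text
t 28.85 pos [0.4351 0.3551 0.3494] jawdir 3.3 down [-0.007 -0.006 -1.   ] F [ 0.4  1.  -0.4] op 0.0350
shift cm [-31.34  13.8    0.51] turn [-0.008  0.006 -0.002] q6 0.50
```

Emit:
send_rows([
  {"tx":-5.5,"ty":2.4,"tz":-0.3,"wx":-0.008,"wy":0.006,"wz":0,"jaw":1},
  {"tx":-5.5,"ty":2.4,"tz":0,"wx":0,"wy":0,"wz":0,"jaw":1},
  {"tx":-5.5,"ty":2.4,"tz":0,"wx":0,"wy":0,"wz":0,"jaw":1},
  {"tx":-5.5,"ty":2.4,"tz":0,"wx":0,"wy":0,"wz":0,"jaw":1},
  {"tx":-5.3,"ty":2.3,"tz":0,"wx":0,"wy":0,"wz":0,"jaw":1},
])

```text
t: 29.48
tool_pos: [0.573, 0.0871, 0.3605]
tool_rot: [2.143, 2.292, 0.021]
contact_force: [0.5, 0.7, -0.3]
opening: 0.0347
```

Emit:
send_rows([
  {"tx":-3.5,"ty":1.8,"tz":0,"wx":0,"wy":0,"wz":0,"jaw":1},
  {"tx":-1,"ty":0,"tz":3,"wx":0,"wy":0,"wz":0,"jaw":1},
  {"tx":0,"ty":0,"tz":2,"wx":0,"wy":0,"wz":0,"jaw":1},
])

```text
t: 29.85
tool_pos: [0.5964, 0.0378, 0.3101]
tool_rot: [2.149, 2.284, 0.022]
contact_force: [0.1, 0.9, -0.3]
opening: 0.0344
```

```bash
python3 - <<'E'
from h import *
go(.5908,.0501,.24,3.4)
E
```

```text
t 29.85 pos [0.5964 0.0378 0.3101] jawdir 3.5 down [ 0.014  0.006 -1.   ] F [ 0.1  0.9 -0.3] op 0.0344
shift cm [ 1.22 -0.59  7.01] turn [ 0.014 -0.006  0.001] q6 -0.12
```

Emit:
send_rows([
  {"tx":1.2,"ty":-0.6,"tz":3,"wx":0.014,"wy":-0.006,"wz":0,"jaw":1},
  {"tx":0,"ty":0,"tz":3,"wx":0.003,"wy":0,"wz":0,"jaw":1},
  {"tx":0,"ty":0,"tz":0.3,"wx":0,"wy":0,"wz":0,"jaw":1},
])

```text
t: 30.22
tool_pos: [0.588, 0.0519, 0.2428]
tool_rot: [-2.148, -2.285, 0.008]
contact_force: [0.5, 0.3, -0.7]
opening: 0.0349
```

```bash
python3 - <<'E'
from h import *
cap('wrist','w28.png');go(.5908,.0501,.239,3.4)
E
```

```text
t 30.27 pos [0.5887 0.0519 0.2441] jawdir 3.6 down [-0.005  0.    -1.   ] F [-0.1  0.3 -0.4] op 0.0346
shift cm [-0.2   0.2   0.51] turn [-0.005 -0.001  0.003] q6 -0.10
```

View pics/w28.png

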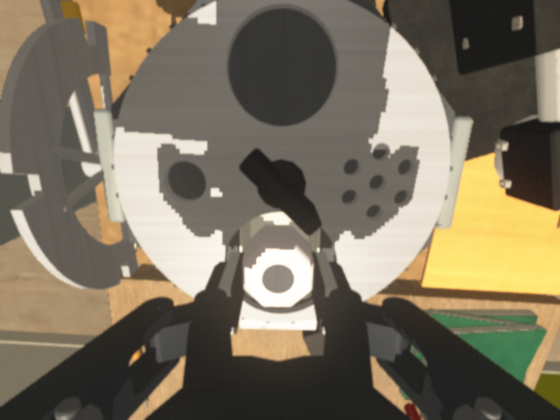

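Emit:
send_rows([
  {"tx":-0.1,"ty":0.1,"tz":0.6,"wx":-0.005,"wy":0,"wz":0,"jaw":1},
  {"tx":0,"ty":0,"tz":0.1,"wx":0,"wy":0,"wz":0,"jaw":1},
  {"tx":0,"ty":0,"tz":0,"wx":0,"wy":0,"wz":0,"jaw":0.4},
  {"tx":0,"ty":0,"tz":0,"wx":0,"wy":0,"wz":0,"jaw":0.4},
  {"tx":0,"ty":0,"tz":0,"wx":0,"wy":0,"wz":0,"jaw":0.4},
])

```text
t: 30.9
tool_pos: [0.5923, 0.0513, 0.2428]
tool_rot: [2.146, 2.285, 0.011]
contact_force: [-0.4, 0.8, 0.6]
opening: 0.0512
```

Emit:
send_rows([
  {"tx":0,"ty":0,"tz":-5,"wx":0,"wy":0,"wz":0,"jaw":0.3},
  {"tx":0,"ty":0,"tz":-5,"wx":0,"wy":0,"wz":0,"jaw":0},
])

```text
t: 31.15
tool_pos: [0.5892, 0.0512, 0.3391]
tool_rot: [-2.15, -2.289, 0.0]
contact_force: [0.9, 0.9, 0.0]
opening: 0.0764
```

```bash
python3 - <<'E'
from h import *
cap('wrist','w29.png');go(.588,.098,.3,48.4);cap('top','t29.png')
E
```

```text
t 31.20 pos [0.5914 0.0511 0.3477] jawdir 3.6 down [ 0.011  0.    -1.   ] F [0.2 0.1 5.9] op 0.0824
shift cm [ 4.7  -0.1   4.77] turn [ 0.01   0.005 -0.782] q6 -0.10
```

View pics/w29.png

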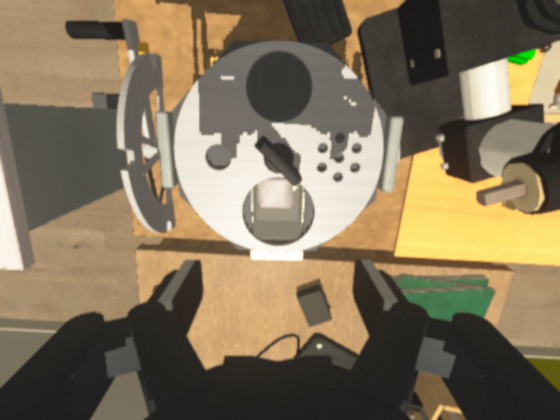

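View pics/t29.png

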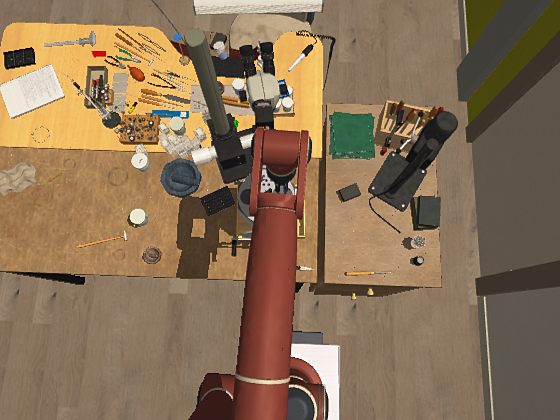

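Emit:
send_rows([
  {"tx":0,"ty":0,"tz":0.1,"wx":0.01,"wy":0.005,"wz":0,"jaw":0},
  {"tx":0,"ty":0,"tz":0.1,"wx":0,"wy":0,"wz":0,"jaw":0},
])

```text
t: 31.5
tool_pos: [0.5916, 0.0511, 0.3432]
tool_rot: [-2.149, -2.287, -0.006]
contact_force: [0.3, -0.1, -0.4]
opening: 0.0853
```

```bash
python3 - <<'E'
from h import *
cap('wrist','w30.png',(160,90,400,270),3.3);go(.588,.098,.3,48.4)
E
```

```text
t 31.55 pos [0.5914 0.0511 0.3425] jawdir 3.6 down [-0.001  0.005 -1.   ] F [-0.7  0.5  0.1] op 0.0852
shift cm [ 4.68 -0.04  4.27] turn [ 0.001 -0.005 -0.782] q6 -0.10
```

View pics/w30.png

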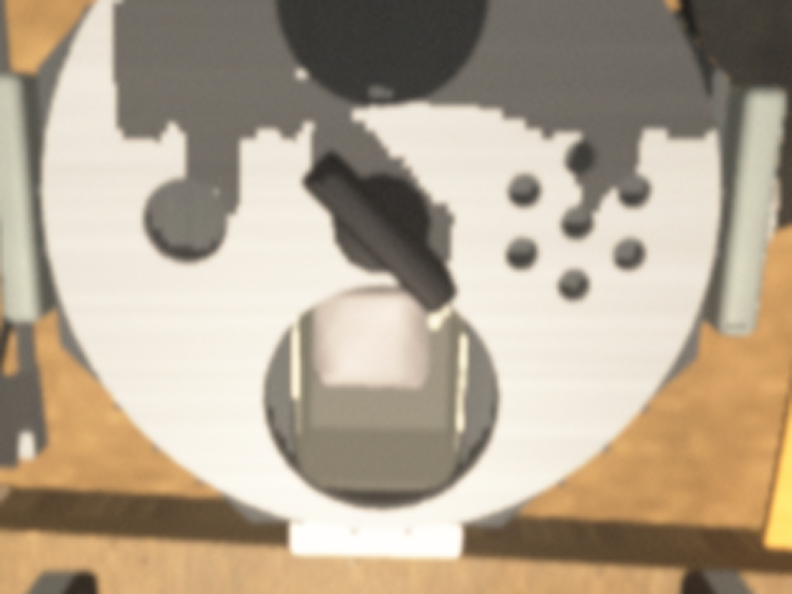

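Emit:
send_rows([
  {"tx":4.7,"ty":0,"tz":0,"wx":0,"wy":-0.005,"wz":-0.1,"jaw":0},
  {"tx":0,"ty":0,"tz":0.5,"wx":0,"wy":0,"wz":-0.175,"jaw":0},
  {"tx":0,"ty":0,"tz":0.5,"wx":0,"wy":0,"wz":-0.175,"jaw":0},
  {"tx":0,"ty":0,"tz":0.5,"wx":0,"wy":0,"wz":-0.175,"jaw":0},
  {"tx":0,"ty":0,"tz":0.5,"wx":0,"wy":0,"wz":-0.175,"jaw":0},
])

```text
t: 32.17
tool_pos: [0.5859, 0.0994, 0.3136]
tool_rot: [-1.047, -2.949, 0.008]
contact_force: [-0.5, 0.2, -0.8]
opening: 0.0854
```

```bash
python3 - <<'E'
from h import *
i=cap('wrist','w31.png',(180,110,400,290),3.5);go(.588,.098,.3,48.4);print(proj(i,(.588,.098,.253)))
E
```

```text
t 32.23 pos [0.5855 0.0993 0.3124] jawdir 51.1 down [-0.015 -0.001 -1.   ] F [ 0.2 -0.9 -1.2] op 0.0853
shift cm [-0.3   0.07  1.23] turn [-0.01  -0.011  0.047] q6 -0.85
[278.54558757 235.58577078]
```

View pics/w31.png

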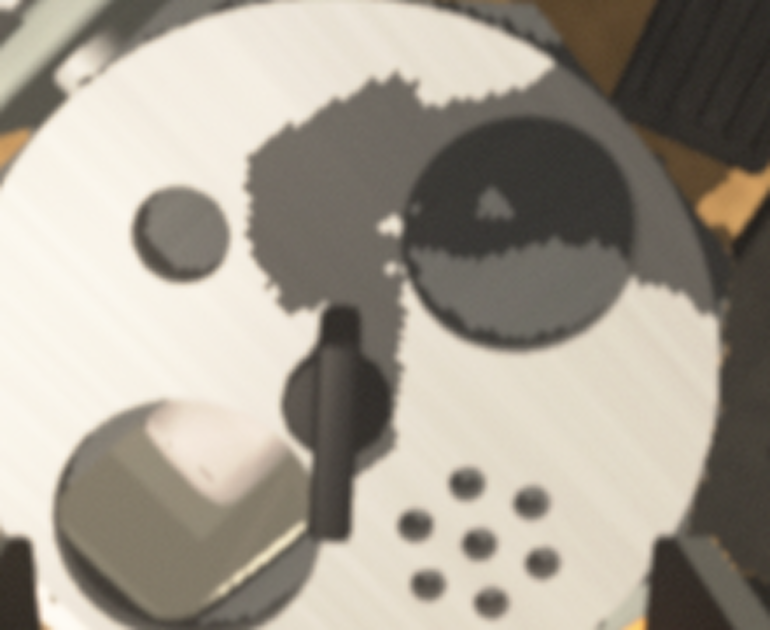

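```bash
python3 - <<'E'
from h import *
i=ctrl.camera_info('wrist');o=ctrl.get_obs();R=Ro.from_rotvec(o['tool_rot']).as_matrix()
Rc=i['R']@R; C=R.T@(-i['R'].T@i['t']-o['tool_pos'])
R0=Ro.from_rotvec([-2.149,-2.287,-.006]).as_matrix();p0=np.array([.5914,.0511,.3425])
j=dict(mtx=i['mtx'],R=Rc@R0.T);j['t']=-j['R']@(p0+R0@C)
for a,b in [((258.5,207.6),(222.3,231.4)),((288.8,207.6),(242.9,252.9)),((160+187/3.3,90+220/3.3),(180+181/3.5,110+233/3.5)),((160+577/3.3,90+221/3.3),(180+479/3.5,110+543/3.5))]:
    X=tri([(j,a),(i,b)]);print(X.round(4),proj(j,X)-a,proj(i,X)-b)
E
```

```text
[0.5732 0.0364 0.1731] [ 0.70028431 -1.34965092] [-1.59419138  0.51328879]
[0.6051 0.0358 0.1672] [ 0.28668013 -0.53500345] [-0.6188158   0.19419977]
[0.5373 0.0918 0.2185] [ 0.10175602 -0.19651741] [-0.2380391   0.06417354]
[0.6373 0.0981 0.2204] [ 0.16276222 -0.33346116] [-0.35096094  0.10930884]
```

Emit:
send_rows([
  {"tx":-0.3,"ty":0.1,"tz":3,"wx":-0.01,"wy":-0.01,"wz":0.045,"jaw":0},
  {"tx":0,"ty":0,"tz":3.5,"wx":0,"wy":0,"wz":0,"jaw":0},
  {"tx":0,"ty":0,"tz":0.3,"wx":0,"wy":0,"wz":0,"jaw":0.5},
])

```text
t: 32.6
tool_pos: [0.5869, 0.0981, 0.24]
tool_rot: [-1.123, -2.929, 0.002]
contact_force: [-1.1, -0.2, -0.5]
opening: 0.0698
```

```bash
python3 - <<'E'
from h import *
go(.588,.098,.24,48.4)
E
```

```text
t 32.60 pos [0.5869 0.0981 0.24  ] jawdir 48.0 down [-0.005  0.    -1.   ] F [-1.1 -0.2 -0.5] op 0.0698
shift cm [-0.09  0.07 -0.  ] turn [-0.003 -0.004 -0.006] q6 -0.80
```

Close and turn by −90° (wz +1.57).

Emit:
send_rows([
  {"tx":-0.1,"ty":0.1,"tz":0.1,"wx":0,"wy":0,"wz":0,"jaw":1},
  {"tx":0,"ty":0,"tz":0.1,"wx":0,"wy":0,"wz":0,"jaw":1},
  {"tx":0,"ty":0,"tz":0,"wx":0,"wy":0,"wz":0,"jaw":1},
  {"tx":0,"ty":0,"tz":0,"wx":0,"wy":0,"wz":0,"jaw":1},
  {"tx":0,"ty":0,"tz":0,"wx":0,"wy":0,"wz":0.17,"jaw":1},
])

```text
t: 33.22
tool_pos: [0.5872, 0.0969, 0.2407]
tool_rot: [-1.377, -2.817, 0.011]
contact_force: [1.2, 1.2, -4.5]
opening: 0.0082
```

```bash
python3 - <<'E'
from h import *
go(.588,.098,.24,-41.6)
E
```

```text
t 33.23 pos [0.5872 0.0969 0.2407] jawdir 37.9 down [-0.009 -0.003 -1.   ] F [ 1.2  1.2 -4.5] op 0.0082
shift cm [0.04 0.13 0.07] turn [-0.009  0.004  1.388] q6 -0.62
```

Emit:
send_rows([
  {"tx":0.05,"ty":0.1,"tz":0,"wx":0,"wy":0,"wz":0.17,"jaw":1},
  {"tx":0,"ty":0,"tz":0,"wx":0,"wy":0,"wz":0.17,"jaw":1},
  {"tx":0,"ty":0,"tz":0,"wx":0,"wy":0,"wz":0.17,"jaw":1},
  {"tx":0,"ty":0,"tz":0,"wx":0,"wy":0,"wz":0.17,"jaw":1},
  {"tx":0,"ty":0,"tz":0,"wx":0,"wy":0,"wz":0.17,"jaw":1},
])

```text
t: 33.85
tool_pos: [0.5868, 0.0968, 0.2407]
tool_rot: [-2.448, -1.966, 0.018]
contact_force: [-1.8, -0.3, -2.3]
opening: 0.008
```

```bash
python3 - <<'E'
from h import *
go(.588,.098,.24,-41.6);print(ctrl.get_obs()['wrist_torque'])
E
```

```text
t 33.85 pos [0.5868 0.0968 0.2407] jawdir -12.5 down [-0.01  -0.006 -1.   ] F [-1.8 -0.3 -2.3] op 0.0080
shift cm [0.15 0.09 0.07] turn [-0.006  0.01   0.509] q6 0.26
[ 0.00498377 -0.32634321  0.10509857]
```

Emit:
send_rows([
  {"tx":0.05,"ty":0.1,"tz":0,"wx":0,"wy":0,"wz":0.17,"jaw":1},
  {"tx":0,"ty":0,"tz":0,"wx":0,"wy":0,"wz":0.17,"jaw":1},
  {"tx":0,"ty":0,"tz":0,"wx":0,"wy":0,"wz":0.15,"jaw":1},
  {"tx":0,"ty":0,"tz":0,"wx":0,"wy":0,"wz":0,"jaw":1},
])

```text
t: 34.35
tool_pos: [0.5864, 0.0968, 0.2406]
tool_rot: [2.861, 1.292, -0.023]
contact_force: [-2.3, 0.3, -2.8]
opening: 0.0084
```

```bash
python3 - <<'E'
from h import *
go(.588,.098,.24,-41.6);print(ctrl.get_obs()['wrist_torque'])
E
```

```text
t 34.35 pos [0.5864 0.0968 0.2406] jawdir -41.4 down [-0.013 -0.008 -1.   ] F [-2.3  0.3 -2.8] op 0.0084
shift cm [0.19 0.04 0.06] turn [-0.004  0.014  0.004] q6 0.76
[-0.1518168  -0.37796911 -0.02067146]
```

Release, rise, and look.

Emit:
send_rows([
  {"tx":0,"ty":0,"tz":0,"wx":0,"wy":0,"wz":0,"jaw":0.5},
  {"tx":0,"ty":0,"tz":0,"wx":0,"wy":0.01,"wz":0,"jaw":0.2},
  {"tx":0,"ty":0,"tz":-5,"wx":0,"wy":0,"wz":0,"jaw":0},
  {"tx":0,"ty":0,"tz":-6,"wx":0,"wy":0,"wz":0,"jaw":0},
  {"tx":0,"ty":0,"tz":-2,"wx":0,"wy":0,"wz":0,"jaw":0.4},
])

```text
t: 34.98
tool_pos: [0.5869, 0.0967, 0.3743]
tool_rot: [-2.856, -1.3, 0.008]
contact_force: [-0.5, -0.0, 0.3]
opening: 0.0668
```

```bash
python3 - <<'E'
from h import *
i=cap('wrist','w32.png');state()
a=cv2.imread('pics/w32.png');cv2.imwrite('pics/w32a.png',cv2.resize(a[90:290,160:400],None,fx=3,fy=3,interpolation=2))
E
```

```text
t 35.02 pos [0.5872 0.0967 0.3755] jawdir -41.1 down [-0.004  0.001 -1.   ] F [ 0.1 -0.3  1.9] op 0.0595
```

View pics/w32.png

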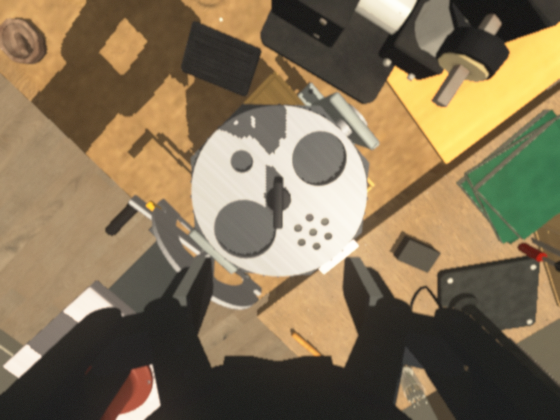

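View pics/w32a.png

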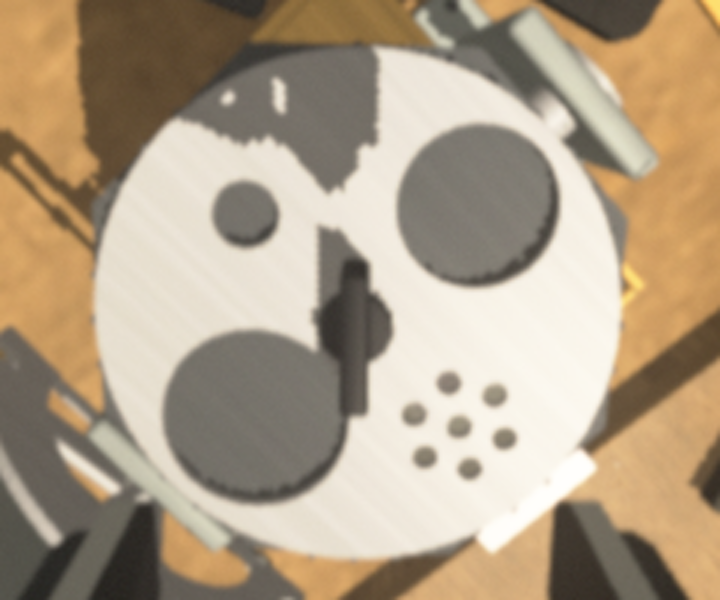

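```bash
python3 - <<'E'
from h import *
i=ctrl.camera_info('wrist')
f=lambda x,y:(160+x/3,90+y/3)
P=[atz(i,f(*p),.223)[:2] for p in ((246,213),(459,427),(256,416),(479,205),(118,482),(536,500))]
for a,b in((0,1),(2,3)): d=P[b]-P[a];print(np.degrees(np.arctan2(d[1],d[0])),(P[a]+P[b])/2)
go(.4295,.1872,.3,-41)
E
```

```text
-87.0985350632397 [0.58828248 0.09564559]
3.377437042858132 [0.59213262 0.09657999]
t 35.02 pos [0.5872 0.0967 0.3755] jawdir -41.1 down [-0.004  0.001 -1.   ] F [ 0.1 -0.3  1.9] op 0.0595
shift cm [ -3.52 -17.8    7.64] turn [-0.004  0.002 -0.001] q6 0.75
```

Emit:
send_rows([
  {"tx":-1.2,"ty":-6,"tz":0,"wx":0,"wy":0,"wz":0,"jaw":0.4},
  {"tx":-1.2,"ty":-6,"tz":0,"wx":0,"wy":0,"wz":0,"jaw":0.4},
  {"tx":-1.2,"ty":-6,"tz":0,"wx":0,"wy":0,"wz":-0.1,"jaw":0.4},
  {"tx":0,"ty":0,"tz":0,"wx":0,"wy":0,"wz":-0.187,"jaw":0.4},
  {"tx":0,"ty":0,"tz":0,"wx":0,"wy":0,"wz":-0.187,"jaw":0.4},
])

```text
t: 35.65
tool_pos: [0.4223, 0.1899, 0.3685]
tool_rot: [-2.461, -1.937, 0.015]
contact_force: [0.1, 0.4, -0.3]
opening: 0.0508
```

Emit:
send_rows([
  {"tx":0,"ty":0,"tz":0,"wx":0,"wy":0,"wz":-0.187,"jaw":0.4},
  {"tx":0,"ty":0,"tz":0,"wx":0,"wy":0,"wz":-0.187,"jaw":0.4},
  {"tx":0,"ty":0,"tz":0,"wx":0,"wy":0,"wz":-0.187,"jaw":0.4},
  {"tx":0,"ty":0,"tz":0,"wx":0,"wy":0,"wz":-0.187,"jaw":0.4},
  {"tx":0,"ty":0,"tz":0,"wx":0,"wy":0,"wz":-0.187,"jaw":0.4},
])

```text
t: 36.28
tool_pos: [0.4199, 0.1898, 0.359]
tool_rot: [-1.317, -2.827, 0.017]
contact_force: [0.2, -0.5, -0.3]
opening: 0.0511
```

Emit:
send_rows([
  {"tx":0,"ty":0,"tz":0,"wx":0,"wy":0,"wz":-0.187,"jaw":0.4},
  {"tx":0,"ty":0,"tz":0,"wx":0,"wy":0,"wz":-0.187,"jaw":0.4},
  {"tx":0,"ty":0,"tz":0,"wx":0,"wy":0,"wz":-0.187,"jaw":0.4},
  {"tx":0,"ty":0,"tz":0,"wx":0,"wy":0,"wz":-0.187,"jaw":0.4},
])

```text
t: 36.78
tool_pos: [0.4182, 0.1893, 0.3511]
tool_rot: [-0.19, -3.101, 0.007]
contact_force: [0.3, -0.8, 0.4]
opening: 0.0514
```

```bash
python3 - <<'E'
from h import *
i=cap('wrist','w33.png');go(.4295,.1872,.179,93.4);print(proj(i,(.4295,.1872,.187)))
E
```

```text
t 36.83 pos [0.4181 0.1893 0.3508] jawdir 83.2 down [-0.035 -0.002 -0.999] F [-0.5  0.1 -0.1] op 0.0512
shift cm [-1.75  0.04 17.13] turn [-0.003 -0.035 -0.178] q6 -1.19
[278.16768603 210.33384887]
```

View pics/w33.png

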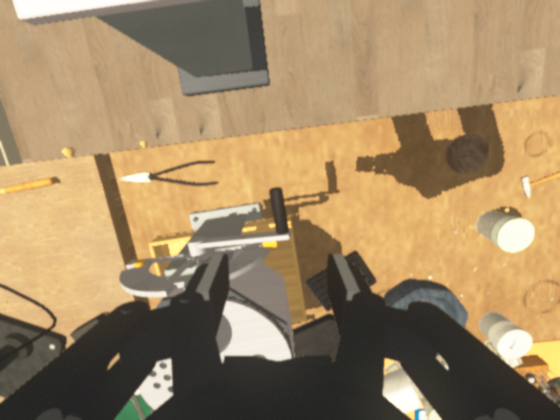

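Emit:
send_rows([
  {"tx":-1.7,"ty":0,"tz":3,"wx":0,"wy":-0.035,"wz":-0.178,"jaw":0.4},
  {"tx":0,"ty":0,"tz":5,"wx":0,"wy":0,"wz":0,"jaw":0.4},
  {"tx":0,"ty":0,"tz":5,"wx":0,"wy":0,"wz":0,"jaw":0.4},
  {"tx":0,"ty":0,"tz":0.1,"wx":0,"wy":0,"wz":0,"jaw":0.4},
])

```text
t: 37.33
tool_pos: [0.4329, 0.1864, 0.2121]
tool_rot: [0.084, -3.137, 0.006]
contact_force: [-0.3, -1.1, 0.4]
opening: 0.0513
```

```bash
python3 - <<'E'
from h import *
i=cap('wrist','w34.png');go(.4295,.1872,.179,93.4);print(proj(i,(.4295,.1872,.187)))
E
```

```text
t 37.38 pos [0.4345 0.1868 0.2151] jawdir 93.1 down [ 0.002 -0.003 -1.   ] F [-0.9  0.5 -0.2] op 0.0513
shift cm [0.5  0.08 3.61] turn [-0.003  0.001 -0.005] q6 -1.37
[280.16621078 249.03711898]
```

View pics/w34.png

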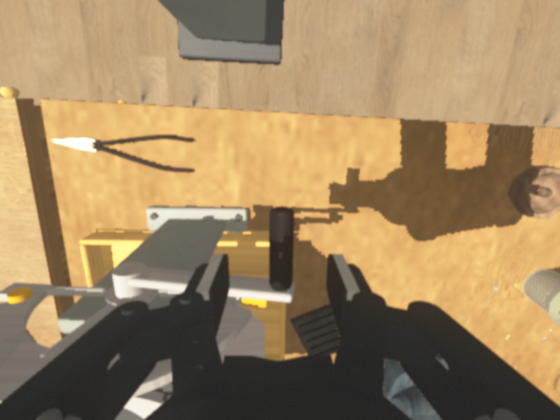

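Emit:
send_rows([
  {"tx":0.5,"ty":0.1,"tz":2,"wx":-0.003,"wy":0,"wz":0,"jaw":0.4},
  {"tx":0,"ty":0,"tz":2,"wx":0,"wy":0,"wz":0,"jaw":0.4},
  {"tx":0,"ty":0,"tz":0.2,"wx":0,"wy":0,"wz":0,"jaw":0.6},
])

```text
t: 37.75
tool_pos: [0.4322, 0.1885, 0.177]
tool_rot: [-0.082, 3.13, 0.005]
contact_force: [0.8, 0.3, 0.5]
opening: 0.0352
```

```bash
python3 - <<'E'
from h import *
go(.4295,.1872,.179,93.4)
E
```

```text
t 37.75 pos [0.4322 0.1885 0.177 ] jawdir 93.0 down [ 0.011  0.003 -1.   ] F [0.8 0.3 0.5] op 0.0352
shift cm [ 0.28 -0.12 -0.21] turn [ 0.003  0.011 -0.007] q6 -1.37
```

Emit:
send_rows([
  {"tx":0.3,"ty":-0.1,"tz":0,"wx":0,"wy":0.011,"wz":0,"jaw":0.85},
  {"tx":0,"ty":0,"tz":0,"wx":0,"wy":0,"wz":0,"jaw":1},
  {"tx":0,"ty":0,"tz":0,"wx":0,"wy":0,"wz":0,"jaw":1},
], squeeze=30)

```text
t: 38.12
tool_pos: [0.4295, 0.188, 0.1785]
tool_rot: [-0.082, 3.139, 0.007]
contact_force: [0.6, 1.1, -3.9]
opening: 0.0129
```

```bash
cat >> h.py <<'E'
O=np.array([.588,.098]);YAW=np.radians(3.4)
def lever():
    o,R=state();p=o['tool_pos'];c,s=np.cos(YAW),np.sin(YAW)
    d=p[:2]-O;m=np.array([c*d[0]+s*d[1],-s*d[0]+c*d[1],p[2]])
    b=m+[0,0,.008]
    phi=np.degrees(np.arctan2(b[1],b[2]-.17));print('machine tcp',m.round(4),'phi %.1f r %.4f'%(phi,np.hypot(b[1],b[2]-.17)), 'torque',o['wrist_torque'].round(2))
    return m
E
python3 - <<'E'
from h import *
lever()
E
```

```text
t 38.12 pos [0.4295 0.188  0.1785] jawdir 93.0 down [ 0.001  0.005 -1.   ] F [ 0.6  1.1 -3.9] op 0.0129
machine tcp [-0.1529  0.0993  0.1785] phi 80.6 r 0.1006 torque [ 0.12 -0.07 -0.08]
```

Emit:
send_rows([
  {"tx":0,"ty":-0.45,"tz":-1.7,"wx":0,"wy":0,"wz":0,"jaw":1},
  {"tx":0,"ty":-0.75,"tz":-1.6,"wx":0,"wy":0,"wz":0,"jaw":1},
  {"tx":0,"ty":-1.0,"tz":-1.4,"wx":0,"wy":0,"wz":0,"jaw":1},
])

```text
t: 38.5
tool_pos: [0.4302, 0.1701, 0.2248]
tool_rot: [-0.084, 3.139, 0.028]
contact_force: [1.4, 8.2, -4.4]
opening: 0.013
```

```bash
python3 - <<'E'
from h import *
lever()
E
```

```text
t 38.50 pos [0.4302 0.1701 0.2248] jawdir 93.1 down [ 0.001  0.018 -1.   ] F [ 1.4  8.2 -4.4] op 0.0130
machine tcp [-0.1532  0.0813  0.2248] phi 52.3 r 0.1027 torque [ 1.49 -0.03 -0.13]
```

Emit:
send_rows([
  {"tx":0,"ty":-1.7,"tz":-1.2,"wx":0.015,"wy":0,"wz":0,"jaw":1},
  {"tx":0,"ty":-1.5,"tz":-1.0,"wx":0.003,"wy":0,"wz":0,"jaw":1},
  {"tx":0,"ty":-1.6,"tz":-0.7,"wx":0.003,"wy":0,"wz":0,"jaw":1},
])

```text
t: 38.88
tool_pos: [0.432, 0.1311, 0.2601]
tool_rot: [-0.093, 3.136, 0.04]
contact_force: [-2.7, 8.3, -0.2]
opening: 0.0128
```

```bash
python3 - <<'E'
from h import *
lever()
E
```

```text
t 38.88 pos [0.432  0.1311 0.2601] jawdir 93.4 down [ 0.003  0.026 -1.   ] F [-2.7  8.3 -0.2] op 0.0128
machine tcp [-0.1538  0.0423  0.2601] phi 23.3 r 0.1068 torque [ 1.61  0.46 -0.1 ]
```

Emit:
send_rows([
  {"tx":0,"ty":-1.2,"tz":0.2,"wx":0.026,"wy":0,"wz":0,"jaw":1},
  {"tx":0,"ty":-1.5,"tz":0,"wx":0.005,"wy":0,"wz":0,"jaw":1},
  {"tx":0,"ty":-1.7,"tz":0,"wx":0.005,"wy":0,"wz":0,"jaw":1},
  {"tx":0,"ty":-1.8,"tz":0.2,"wx":0.005,"wy":0,"wz":0,"jaw":1},
])

```text
t: 39.38
tool_pos: [0.4345, 0.0787, 0.2707]
tool_rot: [-0.103, 3.13, 0.021]
contact_force: [-5.3, 6.0, 3.6]
opening: 0.013
```

```bash
python3 - <<'E'
from h import *
lever()
E
```

```text
t 39.38 pos [0.4345 0.0787 0.2707] jawdir 93.8 down [ 0.009  0.014 -1.   ] F [-5.3  6.   3.6] op 0.0130
machine tcp [-0.1544 -0.0102  0.2707] phi -5.4 r 0.1092 torque [ 1.37  0.87 -0.17]
```

Emit:
send_rows([
  {"tx":0,"ty":-1.2,"tz":0.7,"wx":0.014,"wy":0.005,"wz":0,"jaw":1},
  {"tx":0,"ty":-1.4,"tz":0.8,"wx":0.005,"wy":0,"wz":0,"jaw":1},
  {"tx":0,"ty":-1.6,"tz":0.9,"wx":0.005,"wy":0,"wz":0,"jaw":1},
  {"tx":0,"ty":-1.4,"tz":1.2,"wx":0.005,"wy":0,"wz":0,"jaw":1},
])

```text
t: 39.88
tool_pos: [0.4372, 0.0258, 0.2471]
tool_rot: [-0.104, 3.132, -0.006]
contact_force: [-5.8, 7.8, 5.9]
opening: 0.0131
```

```bash
python3 - <<'E'
from h import *
lever()
E
```

```text
t 39.88 pos [0.4372 0.0258 0.2471] jawdir 93.8 down [ 0.008 -0.003 -1.   ] F [-5.8  7.8  5.9] op 0.0131
machine tcp [-0.1548 -0.0632  0.2471] phi -36.6 r 0.1060 torque [ 1.26  0.78 -0.23]
```

Emit:
send_rows([
  {"tx":-0.1,"ty":-0.8,"tz":1.2,"wx":0,"wy":0.005,"wz":0,"jaw":1},
  {"tx":0,"ty":-0.9,"tz":1.5,"wx":0,"wy":0,"wz":0,"jaw":1},
  {"tx":0,"ty":-0.9,"tz":1.6,"wx":0,"wy":0,"wz":0,"jaw":1},
])

```text
t: 40.25
tool_pos: [0.4389, -0.001, 0.2114]
tool_rot: [-0.1, 3.139, -0.004]
contact_force: [-2.8, 8.3, 4.6]
opening: 0.0128
```

```bash
python3 - <<'E'
from h import *
lever()
E
```

```text
t 40.25 pos [ 0.4389 -0.001   0.2114] jawdir 93.7 down [ 0.001 -0.002 -1.   ] F [-2.8  8.3  4.6] op 0.0128
machine tcp [-0.1547 -0.09    0.2114] phi -61.2 r 0.1026 torque [ 1.67  0.53 -0.17]
```

Emit:
send_rows([
  {"tx":0,"ty":-0.5,"tz":1.5,"wx":0,"wy":0,"wz":0,"jaw":1},
  {"tx":0,"ty":-0.4,"tz":1.6,"wx":0,"wy":0,"wz":0,"jaw":1},
])

```text
t: 40.5
tool_pos: [0.4394, -0.0091, 0.184]
tool_rot: [-0.098, 3.14, 0.003]
contact_force: [-4.1, 7.0, 6.9]
opening: 0.0127
```

```bash
python3 - <<'E'
from h import *
lever();cap('wrist','w35.png');cap('scene','s35.png',(180,130,360,290),4.4)
E
```

```text
t 40.50 pos [ 0.4394 -0.0091  0.184 ] jawdir 93.6 down [ 0.     0.002 -1.   ] F [-4.1  7.   6.9] op 0.0127
machine tcp [-0.1547 -0.0981  0.184 ] phi -77.3 r 0.1006 torque [ 1.43  0.73 -0.17]
```

View pics/w35.png

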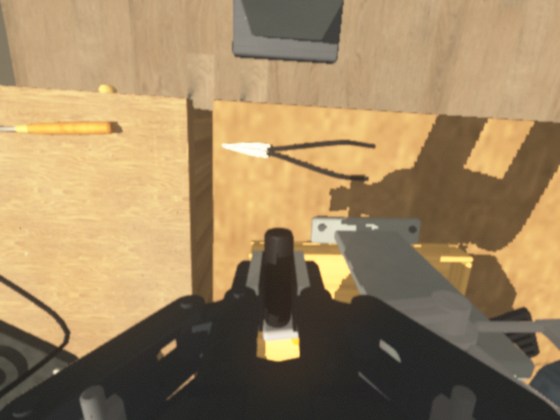

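View pics/s35.png

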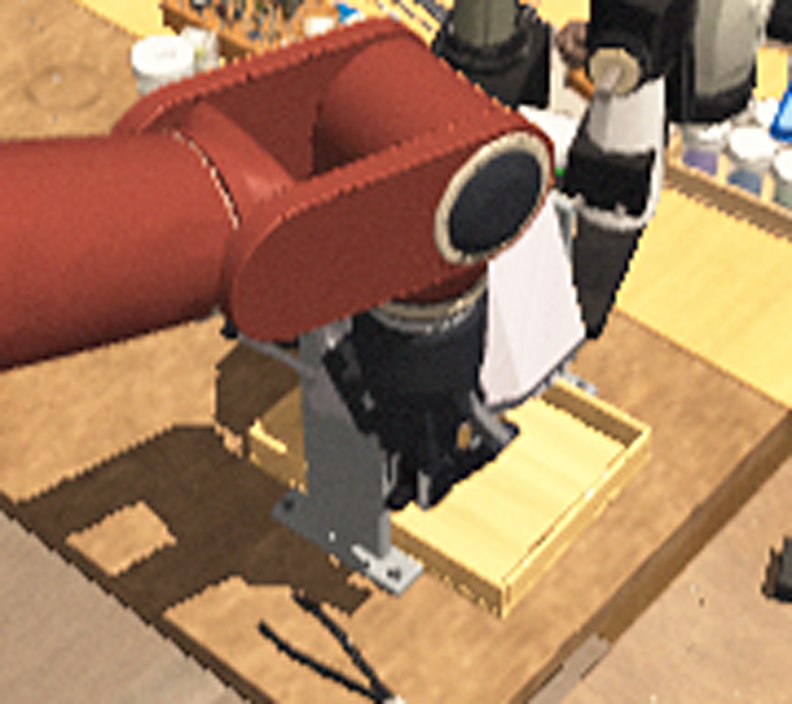

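Emit:
send_rows([
  {"tx":0,"ty":-0.1,"tz":0.6,"wx":0,"wy":0,"wz":0,"jaw":1},
])

```text
t: 40.72
tool_pos: [0.4395, -0.0099, 0.178]
tool_rot: [-0.097, 3.14, 0.004]
contact_force: [-5.3, 3.8, 7.1]
opening: 0.0127
```

```bash
python3 - <<'E'
from h import *
lever()
E
```

```text
t 40.73 pos [ 0.4395 -0.0099  0.178 ] jawdir 93.6 down [ 0.     0.003 -1.   ] F [-5.3  3.8  7.1] op 0.0127
machine tcp [-0.1547 -0.0989  0.178 ] phi -80.8 r 0.1002 torque [ 1.01  0.87 -0.19]
```

Emit:
send_rows([
  {"tx":0,"ty":0,"tz":0.1,"wx":0,"wy":0,"wz":0,"jaw":1},
  {"tx":0,"ty":0,"tz":0.1,"wx":0,"wy":0,"wz":0,"jaw":1},
  {"tx":0,"ty":0,"tz":0.1,"wx":0,"wy":0,"wz":0,"jaw":1},
  {"tx":0,"ty":0,"tz":0.1,"wx":0,"wy":0,"wz":0,"jaw":1},
  {"tx":0,"ty":0,"tz":0.1,"wx":0,"wy":0,"wz":0,"jaw":1},
])

```text
t: 41.35
tool_pos: [0.4394, -0.01, 0.1772]
tool_rot: [0.097, -3.139, -0.002]
contact_force: [-4.9, 2.4, 6.0]
opening: 0.0126
```

```bash
python3 - <<'E'
from h import *
lever();cap('scene','s36.png',(180,130,360,290),4.4)
E
```

```text
t 41.35 pos [ 0.4394 -0.01    0.1772] jawdir 93.6 down [-0.001  0.001 -1.   ] F [-4.9  2.4  6. ] op 0.0126
machine tcp [-0.1547 -0.099   0.1772] phi -81.3 r 0.1002 torque [ 0.59  0.77 -0.2 ]
```

View pics/s36.png

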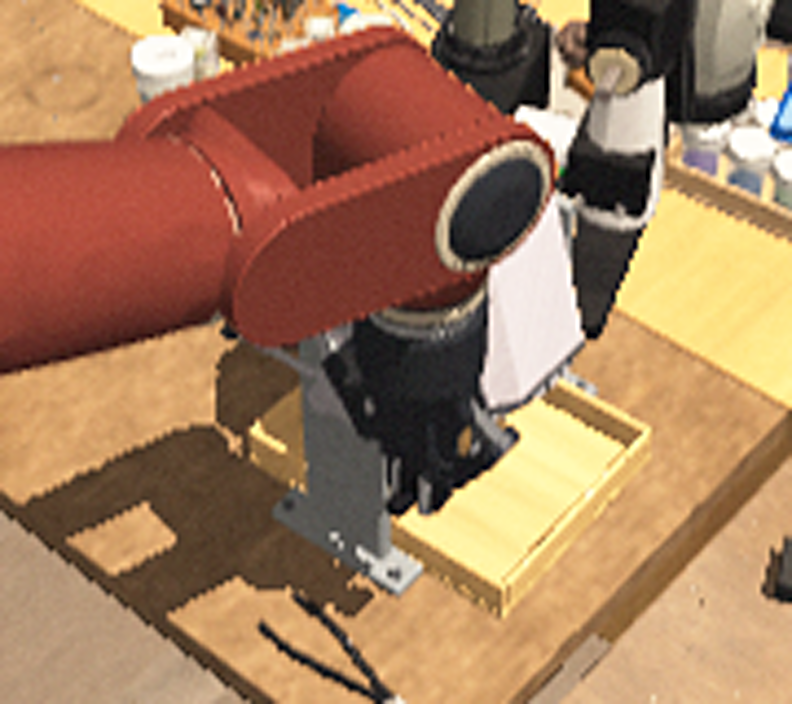

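Emit:
send_rows([
  {"tx":-0.1,"ty":0.4,"tz":-1.7,"wx":0,"wy":0,"wz":0,"jaw":1},
  {"tx":0,"ty":0.75,"tz":-1.5,"wx":0,"wy":0,"wz":0,"jaw":1},
  {"tx":0,"ty":1.0,"tz":-1.3,"wx":0,"wy":0,"wz":0,"jaw":1},
])

```text
t: 41.78
tool_pos: [0.4388, 0.0044, 0.2219]
tool_rot: [0.092, -3.137, 0.033]
contact_force: [-0.4, -11.9, -2.5]
opening: 0.013
```

```bash
python3 - <<'E'
from h import *
lever()
E
```

```text
t 41.77 pos [0.4388 0.0044 0.2219] jawdir 93.4 down [-0.002 -0.021 -1.   ] F [ -0.4 -11.9  -2.5] op 0.0130
machine tcp [-0.1545 -0.0846  0.2219] phi -54.7 r 0.1036 torque [-2.09 -0.11 -0.16]
```

Emit:
send_rows([
  {"tx":0,"ty":1.9,"tz":-1.4,"wx":-0.02,"wy":0,"wz":0,"jaw":1},
  {"tx":0,"ty":1.6,"tz":-0.8,"wx":-0.005,"wy":0,"wz":0,"jaw":1},
  {"tx":0,"ty":1.7,"tz":-0.5,"wx":-0.005,"wy":0,"wz":0,"jaw":1},
  {"tx":0,"ty":1.8,"tz":-0.2,"wx":-0.005,"wy":0,"wz":0,"jaw":1},
])

```text
t: 42.28
tool_pos: [0.4369, 0.0532, 0.2665]
tool_rot: [-0.07, 3.138, -0.082]
contact_force: [-11.4, -16.7, 16.9]
opening: 0.0125
```

```bash
python3 - <<'E'
from h import *
lever()
E
```

```text
t 42.27 pos [0.4369 0.0532 0.2665] jawdir 92.6 down [ 0.003 -0.052 -0.999] F [-11.4 -16.7  16.9] op 0.0125
machine tcp [-0.1535 -0.0357  0.2665] phi -18.9 r 0.1104 torque [-3.29  1.77 -0.21]
```

Emit:
send_rows([
  {"tx":0,"ty":1.0,"tz":0.5,"wx":-0.03,"wy":0,"wz":0,"jaw":1},
  {"tx":0,"ty":1.4,"tz":0.2,"wx":-0.03,"wy":0,"wz":0,"jaw":1},
])

```text
t: 42.52
tool_pos: [0.4376, 0.0695, 0.2709]
tool_rot: [-0.065, 3.132, -0.026]
contact_force: [-7.0, -11.9, 9.6]
opening: 0.0126
```

```bash
python3 - <<'E'
from h import *
lever();cap('scene','s37.png',(180,130,360,290),4.4)
E
```

```text
t 42.52 pos [0.4376 0.0695 0.2709] jawdir 92.4 down [ 0.01  -0.016 -1.   ] F [ -7.  -11.9   9.6] op 0.0126
machine tcp [-0.1518 -0.0195  0.2709] phi -10.2 r 0.1107 torque [-2.22  1.14 -0.07]
```

View pics/s37.png

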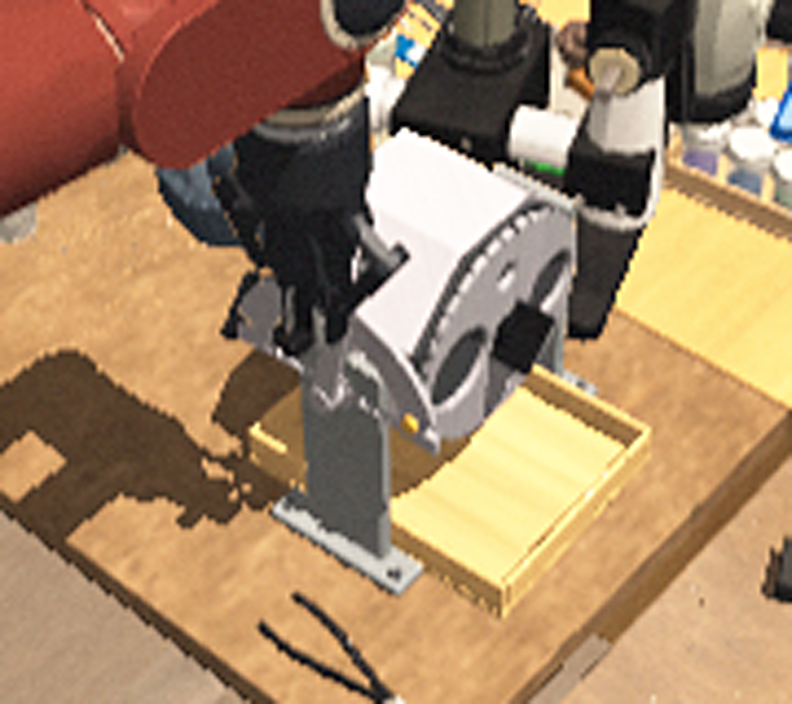

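Emit:
send_rows([
  {"tx":0.1,"ty":1.5,"tz":0.5,"wx":-0.016,"wy":0.005,"wz":-0.015,"jaw":1},
  {"tx":0,"ty":1.6,"tz":0.5,"wx":-0.005,"wy":0,"wz":0,"jaw":1},
  {"tx":0,"ty":1.6,"tz":0.5,"wx":-0.005,"wy":0,"wz":0,"jaw":1},
  {"tx":0,"ty":1.6,"tz":0.6,"wx":-0.005,"wy":0,"wz":0,"jaw":1},
])

```text
t: 43.08
tool_pos: [0.4359, 0.1237, 0.267]
tool_rot: [-0.079, 3.125, -0.023]
contact_force: [-5.7, -8.5, 6.3]
opening: 0.0128
```

```bash
python3 - <<'E'
from h import *
lever()
E
```

```text
t 43.08 pos [0.4359 0.1237 0.267 ] jawdir 92.9 down [ 0.016 -0.014 -1.   ] F [-5.7 -8.5  6.3] op 0.0128
machine tcp [-0.1503  0.0347  0.267 ] phi 18.3 r 0.1106 torque [-1.64  0.9  -0.15]
```

Emit:
send_rows([
  {"tx":0.2,"ty":1.4,"tz":1.1,"wx":-0.014,"wy":0.01,"wz":0,"jaw":1},
  {"tx":0,"ty":1.4,"tz":1.3,"wx":-0.005,"wy":0,"wz":0,"jaw":1},
  {"tx":0,"ty":1.3,"tz":1.5,"wx":-0.005,"wy":0,"wz":0,"jaw":1},
  {"tx":0,"ty":1.0,"tz":1.5,"wx":-0.005,"wy":0,"wz":0,"jaw":1},
])

```text
t: 43.58
tool_pos: [0.434, 0.1714, 0.2263]
tool_rot: [-0.08, 3.126, -0.001]
contact_force: [-5.2, -7.2, 6.0]
opening: 0.0122
```

```bash
python3 - <<'E'
from h import *
lever()
E
```

```text
t 43.58 pos [0.434  0.1714 0.2263] jawdir 92.9 down [ 0.014 -0.001 -1.   ] F [-5.2 -7.2  6. ] op 0.0122
machine tcp [-0.1494  0.0824  0.2263] phi 52.1 r 0.1045 torque [-1.47  1.04 -0.08]
```

Emit:
send_rows([
  {"tx":0.1,"ty":0.7,"tz":1.5,"wx":0,"wy":0.01,"wz":0,"jaw":1},
  {"tx":0,"ty":0.6,"tz":1.6,"wx":0,"wy":0,"wz":0,"jaw":1},
  {"tx":0,"ty":0.4,"tz":1.2,"wx":0,"wy":0,"wz":0,"jaw":1},
])

```text
t: 43.95
tool_pos: [0.4333, 0.1865, 0.1905]
tool_rot: [-0.083, 3.134, -0.018]
contact_force: [-5.9, -9.0, 7.2]
opening: 0.0128
```

```bash
python3 - <<'E'
from h import *
lever()
E
```

```text
t 43.95 pos [0.4333 0.1865 0.1905] jawdir 93.0 down [ 0.007 -0.011 -1.   ] F [-5.9 -9.   7.2] op 0.0128
machine tcp [-0.1492  0.0975  0.1905] phi 73.7 r 0.1016 torque [-1.61  0.9  -0.05]
```

Emit:
send_rows([
  {"tx":0.1,"ty":0.1,"tz":1.0,"wx":-0.01,"wy":0,"wz":0,"jaw":1},
  {"tx":0,"ty":0,"tz":0.3,"wx":0,"wy":0,"wz":0,"jaw":1},
])

```text
t: 44.2
tool_pos: [0.4332, 0.1881, 0.1819]
tool_rot: [-0.086, 3.132, -0.003]
contact_force: [-7.5, -1.9, 4.8]
opening: 0.0126
```

```bash
python3 - <<'E'
from h import *
lever()
E
```

```text
t 44.20 pos [0.4332 0.1881 0.1819] jawdir 93.1 down [ 0.009 -0.001 -1.   ] F [-7.5 -1.9  4.8] op 0.0126
machine tcp [-0.1492  0.0991  0.1819] phi 78.6 r 0.1011 torque [-0.39  1.1  -0.14]
```

Emit:
send_rows([
  {"tx":0,"ty":0,"tz":0.4,"wx":0,"wy":0.005,"wz":0,"jaw":1},
  {"tx":0,"ty":0,"tz":0.1,"wx":0,"wy":0,"wz":0,"jaw":1},
])

```text
t: 44.45
tool_pos: [0.4332, 0.1883, 0.1803]
tool_rot: [-0.088, 3.137, -0.005]
contact_force: [-0.8, -0.5, -2.3]
opening: 0.0125
```

```bash
python3 - <<'E'
from h import *
lever()
E
```

```text
t 44.45 pos [0.4332 0.1883 0.1803] jawdir 93.2 down [ 0.004 -0.003 -1.   ] F [-0.8 -0.5 -2.3] op 0.0125
machine tcp [-0.1492  0.0993  0.1803] phi 79.6 r 0.1010 torque [-0.35  0.21 -0.15]
```

Emit:
send_rows([
  {"tx":0,"ty":0,"tz":0.25,"wx":0,"wy":0,"wz":0,"jaw":1},
  {"tx":0,"ty":0,"tz":0,"wx":0,"wy":0,"wz":0,"jaw":0.4},
  {"tx":0,"ty":0,"tz":0,"wx":0,"wy":0,"wz":0,"jaw":0.4},
  {"tx":0,"ty":0,"tz":-5,"wx":0,"wy":0,"wz":0,"jaw":0.4},
  {"tx":0,"ty":0,"tz":-5,"wx":0,"wy":0,"wz":0,"jaw":0.4},
])

```text
t: 45.08
tool_pos: [0.4319, 0.1884, 0.2779]
tool_rot: [0.089, -3.139, 0.008]
contact_force: [0.8, 0.5, 0.6]
opening: 0.0515
```

```bash
python3 - <<'E'
from h import *
i=cap('wrist','w38.png');lever();print(proj(i,(.4295,.1872,.187)))
E
```

```text
t 45.12 pos [0.4346 0.1892 0.286 ] jawdir 93.3 down [ 0.01  -0.002 -1.   ] F [1.5 1.1 5.2] op 0.0515
machine tcp [-0.1478  0.1001  0.286 ] phi 38.9 r 0.1594 torque [ 0.01 -0.09 -0.01]
[277.27477081 214.67021069]
```

View pics/w38.png

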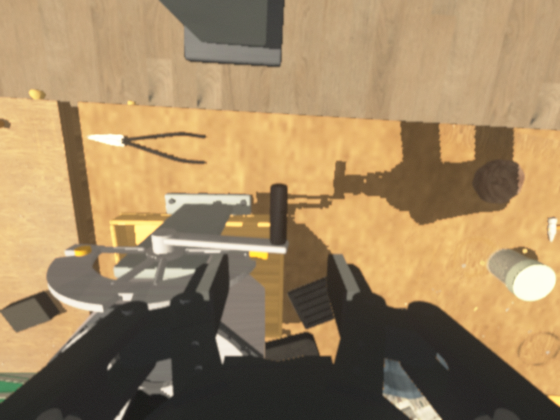

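```bash
python3 - <<'E'
from h import *
go(.588,.098,.37,138.4)
E
```

```text
t 45.12 pos [0.4346 0.1892 0.286 ] jawdir 93.3 down [ 0.01  -0.002 -1.   ] F [1.5 1.1 5.2] op 0.0515
shift cm [-14.88 -10.    -8.22] turn [-0.007  0.009 -0.788] q6 -1.37
```

Emit:
send_rows([
  {"tx":0,"ty":0,"tz":-5,"wx":0,"wy":0.009,"wz":0,"jaw":0},
  {"tx":-1,"ty":-0.5,"tz":-3.5,"wx":0,"wy":0,"wz":0,"jaw":0},
  {"tx":-5,"ty":-3.3,"tz":0,"wx":0,"wy":0,"wz":0,"jaw":0},
  {"tx":-5,"ty":-3.3,"tz":0,"wx":0,"wy":0,"wz":0,"jaw":0},
  {"tx":-4.4,"ty":-3,"tz":0,"wx":0,"wy":0,"wz":-0.1,"jaw":0},
])

```text
t: 45.75
tool_pos: [0.5985, 0.0976, 0.3803]
tool_rot: [-0.259, 3.115, -0.002]
contact_force: [0.1, 1.1, 0.8]
opening: 0.0858
```

Emit:
send_rows([
  {"tx":0,"ty":0,"tz":0,"wx":0,"wy":0,"wz":-0.172,"jaw":0},
  {"tx":0,"ty":0,"tz":0,"wx":0,"wy":0,"wz":-0.172,"jaw":0},
  {"tx":0,"ty":0,"tz":0,"wx":0,"wy":0,"wz":-0.172,"jaw":0},
  {"tx":0,"ty":0,"tz":0,"wx":0,"wy":0,"wz":-0.172,"jaw":0},
  {"tx":0,"ty":0,"tz":0,"wx":0,"wy":0,"wz":0,"jaw":0},
])

```text
t: 46.38
tool_pos: [0.6035, 0.0939, 0.3767]
tool_rot: [-1.318, 2.837, -0.011]
contact_force: [-0.2, 0.5, -0.1]
opening: 0.0855
```

```bash
python3 - <<'E'
from h import *
i=cap('wrist','w39.png');go(.588,.098,.3,138.4);print(proj(i,(.588,.098,.253)),proj(i,(.588,.098,.223)))
E
```

```text
t 46.42 pos [0.6035 0.0938 0.3767] jawdir 139.8 down [ 0.015 -0.001 -1.   ] F [-0.3 -0.6 -0.6] op 0.0855
shift cm [0.75 1.54 7.64] turn [-0.012  0.009  0.024] q6 -2.41
[296.56149709 197.69151131] [295.10383966 189.51495464]
```

View pics/w39.png

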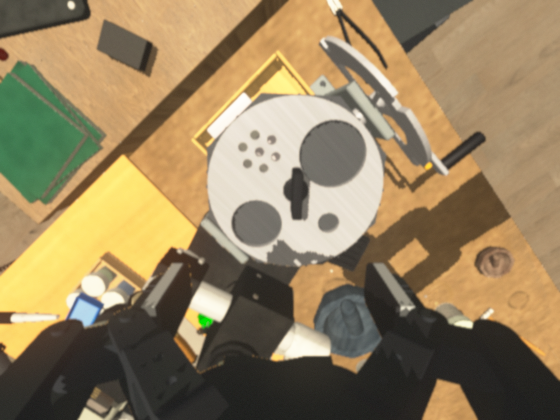

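Emit:
send_rows([
  {"tx":0.7,"ty":1.5,"tz":4,"wx":-0.012,"wy":0.009,"wz":0.024,"jaw":0},
  {"tx":0,"ty":0,"tz":4,"wx":0,"wy":0,"wz":0,"jaw":0},
  {"tx":0,"ty":0,"tz":0.1,"wx":0,"wy":0,"wz":0,"jaw":0},
])

```text
t: 46.8
tool_pos: [0.5887, 0.0983, 0.2949]
tool_rot: [-1.274, 2.868, -0.002]
contact_force: [0.3, 0.2, 0.5]
opening: 0.0854
```

```bash
python3 - <<'E'
from h import *
i=cap('wrist','w40.png');go(.588,.098,.24,138.4);print(proj(i,(.588,.098,.253)),proj(i,(.588,.098,.223)))
E
```

```text
t 46.85 pos [0.5897 0.0984 0.2974] jawdir 137.9 down [ 0.008  0.    -1.   ] F [ 1.  -0.2 -0.5] op 0.0855
shift cm [0.17 0.13 5.74] turn [-0.005  0.005 -0.008] q6 -2.37
[279.26903379 242.09527895] [279.18262532 225.42854725]
```

View pics/w40.png

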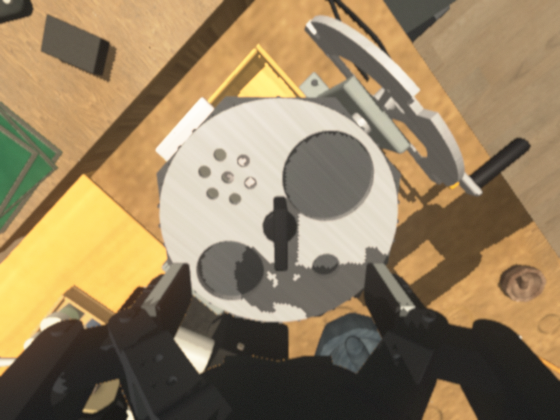

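Emit:
send_rows([
  {"tx":0.3,"ty":0.2,"tz":3,"wx":-0.005,"wy":0.005,"wz":-0.008,"jaw":0},
  {"tx":0,"ty":0,"tz":2.7,"wx":0,"wy":0,"wz":0,"jaw":0},
  {"tx":0,"ty":0,"tz":0.2,"wx":0,"wy":0,"wz":0,"jaw":0.6},
  {"tx":0,"ty":0,"tz":0.1,"wx":0,"wy":0,"wz":0,"jaw":1},
  {"tx":0,"ty":0,"tz":0.1,"wx":0,"wy":0,"wz":0,"jaw":1},
], squeeze=40)

```text
t: 47.48
tool_pos: [0.5928, 0.0977, 0.249]
tool_rot: [-1.274, 2.851, -0.012]
contact_force: [-0.1, 0.1, -0.3]
opening: 0.032
```

Emit:
send_rows([
  {"tx":0,"ty":0,"tz":0,"wx":0,"wy":0,"wz":0,"jaw":1},
  {"tx":0,"ty":0,"tz":0,"wx":0,"wy":0,"wz":0,"jaw":1},
])

```text
t: 47.72
tool_pos: [0.5898, 0.0994, 0.2501]
tool_rot: [-1.278, 2.856, -0.0]
contact_force: [-1.4, -0.7, -3.2]
opening: 0.0079
```

```bash
python3 - <<'E'
from h import *
go(.588,.098,.24,48.4)
E
```

```text
t 47.73 pos [0.5898 0.0994 0.2501] jawdir 138.2 down [ 0.011  0.005 -1.   ] F [-1.4 -0.7 -3.2] op 0.0079
shift cm [0.24 0.04 1.  ] turn [0.005 0.013 1.567] q6 -2.37
```

Emit:
send_rows([
  {"tx":0,"ty":0,"tz":0,"wx":0,"wy":0.01,"wz":0,"jaw":0.7},
  {"tx":0.2,"ty":0,"tz":1.0,"wx":0,"wy":0,"wz":0,"jaw":0.7},
  {"tx":0,"ty":0,"tz":0.2,"wx":0,"wy":0,"wz":0,"jaw":1},
  {"tx":0,"ty":0,"tz":0,"wx":0,"wy":0,"wz":0,"jaw":1},
  {"tx":0,"ty":0,"tz":0,"wx":0,"wy":0,"wz":0,"jaw":1},
])

```text
t: 48.35
tool_pos: [0.5888, 0.098, 0.2389]
tool_rot: [-1.281, 2.864, -0.007]
contact_force: [-1.3, -0.0, 1.0]
opening: 0.0084
```

Emit:
send_rows([
  {"tx":0,"ty":0,"tz":0,"wx":0,"wy":0,"wz":0.17,"jaw":1},
  {"tx":0,"ty":0,"tz":0,"wx":0,"wy":0,"wz":0.17,"jaw":1},
  {"tx":0,"ty":0,"tz":0,"wx":0,"wy":0,"wz":0.17,"jaw":1},
  {"tx":0,"ty":0,"tz":0,"wx":0,"wy":0,"wz":0.17,"jaw":1},
  {"tx":0,"ty":0,"tz":0,"wx":0,"wy":0,"wz":0.17,"jaw":1},
])

```text
t: 48.98
tool_pos: [0.5896, 0.0959, 0.2389]
tool_rot: [0.057, 3.134, -0.011]
contact_force: [-1.9, -0.4, 1.2]
opening: 0.008
```

```bash
python3 - <<'E'
from h import *
go(.588,.098,.24,48.4);print(ctrl.get_obs()['wrist_torque'])
E
```

```text
t 48.98 pos [0.5896 0.0959 0.2389] jawdir 87.9 down [ 0.007 -0.007 -1.   ] F [-1.9 -0.4  1.2] op 0.0080
shift cm [ 0.17  0.2  -0.11] turn [-0.004  0.01   0.69 ] q6 -1.49
[-0.07212329  0.37039432  0.04140551]
```

Emit:
send_rows([
  {"tx":0.1,"ty":0.1,"tz":0,"wx":0,"wy":0.01,"wz":0.17,"jaw":1},
  {"tx":0,"ty":0,"tz":0,"wx":0,"wy":0,"wz":0.17,"jaw":1},
  {"tx":0,"ty":0,"tz":0,"wx":0,"wy":0,"wz":0.17,"jaw":1},
  {"tx":0,"ty":0,"tz":0,"wx":0,"wy":0,"wz":0.16,"jaw":1},
  {"tx":0,"ty":0,"tz":0,"wx":0,"wy":0,"wz":0,"jaw":1},
])

```text
t: 49.6
tool_pos: [0.5889, 0.0943, 0.2389]
tool_rot: [1.118, 2.934, -0.018]
contact_force: [-2.7, 1.2, 1.6]
opening: 0.0084
```

```bash
python3 - <<'E'
from h import *
go(.588,.098,.24,48.4)
E
```

```text
t 49.60 pos [0.5889 0.0943 0.2389] jawdir 48.3 down [-0.002 -0.011 -1.   ] F [-2.7  1.2  1.6] op 0.0084
shift cm [ 0.32  0.21 -0.11] turn [-0.01   0.006 -0.002] q6 -0.80
```

Emit:
send_rows([
  {"tx":0,"ty":0,"tz":0,"wx":0,"wy":0,"wz":0,"jaw":0.5},
  {"tx":0,"ty":0,"tz":0,"wx":-0.01,"wy":0.006,"wz":0,"jaw":0.2},
  {"tx":0.3,"ty":0.2,"tz":-5,"wx":0,"wy":0,"wz":0,"jaw":0},
  {"tx":0,"ty":0,"tz":-6,"wx":0,"wy":0,"wz":0,"jaw":0},
  {"tx":0,"ty":0,"tz":-2,"wx":0,"wy":0,"wz":0,"jaw":0.4},
])

```text
t: 50.22
tool_pos: [0.5878, 0.0972, 0.3688]
tool_rot: [-1.107, -2.937, 0.0]
contact_force: [0.3, -0.5, 0.2]
opening: 0.067
```

```bash
python3 - <<'E'
from h import *
i=cap('wrist','w41.png');state()
a=cv2.imread('pics/w41.png');cv2.imwrite('pics/w41a.png',cv2.resize(a[90:290,160:400],None,fx=3,fy=3,interpolation=2))
E
```

```text
t 50.27 pos [0.5881 0.0972 0.37  ] jawdir 48.7 down [-0.002  0.001 -1.   ] F [ 0.3 -0.4  1.9] op 0.0595
```

View pics/w41a.png

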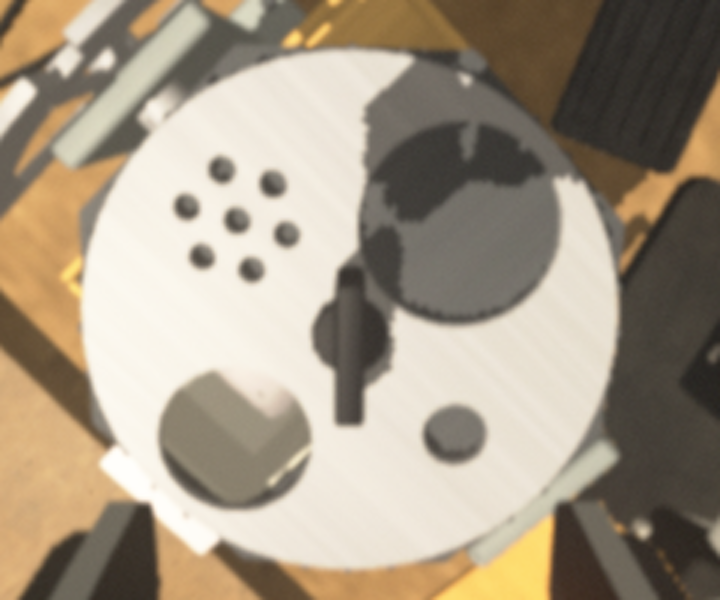

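```bash
python3 - <<'E'
from h import *
i=ctrl.camera_info('wrist')
f=lambda x,y:(160+x/3,90+y/3)
P=[atz(i,f(*p),.223)[:2] for p in ((461,222),(235,438),(237,220),(454,434))]
for a,b in((0,1),(2,3)): d=P[b]-P[a];print(np.degrees(np.arctan2(d[1],d[0])),(P[a]+P[b])/2)
go(.4295,.1872,.36,48.7)
E
```

```text
-86.63953778656467 [0.58811507 0.09359169]
3.016570843120908 [0.58855837 0.09565475]
t 50.27 pos [0.5881 0.0972 0.37  ] jawdir 48.7 down [-0.002  0.001 -1.   ] F [ 0.3 -0.4  1.9] op 0.0595
shift cm [17.85 -3.71  1.03] turn [-0.    -0.002 -0.   ] q6 -0.81
```

Emit:
send_rows([
  {"tx":5.6,"ty":-1.2,"tz":0,"wx":0,"wy":0,"wz":0,"jaw":0.4},
  {"tx":5.8,"ty":-1.2,"tz":0,"wx":0,"wy":0,"wz":0,"jaw":0.4},
  {"tx":5.5,"ty":-1.2,"tz":0,"wx":0,"wy":0,"wz":-0.1,"jaw":0.4},
  {"tx":0,"ty":0,"tz":1,"wx":0,"wy":0,"wz":-0.172,"jaw":0.4},
  {"tx":0,"ty":0,"tz":2,"wx":0,"wy":0,"wz":-0.172,"jaw":0.4},
])

```text
t: 50.9
tool_pos: [0.4328, 0.1838, 0.3327]
tool_rot: [-0.408, -3.107, -0.001]
contact_force: [0.4, 0.2, -0.5]
opening: 0.0513
```

Emit:
send_rows([
  {"tx":0,"ty":0,"tz":3,"wx":0,"wy":0,"wz":-0.172,"jaw":0.4},
  {"tx":0,"ty":0,"tz":3,"wx":0,"wy":0,"wz":-0.172,"jaw":0.4},
  {"tx":0,"ty":0,"tz":2,"wx":0,"wy":0,"wz":0,"jaw":0.4},
  {"tx":0,"ty":0,"tz":0.1,"wx":0,"wy":0,"wz":0,"jaw":0.4},
])

```text
t: 51.4
tool_pos: [0.4282, 0.1831, 0.2397]
tool_rot: [0.154, -3.119, -0.0]
contact_force: [-0.2, -0.0, 0.1]
opening: 0.051
```

```bash
python3 - <<'E'
from h import *
i=cap('wrist','w42.png');go(.4295,.1872,.179,93.4);print(proj(i,(.4295,.1872,.187)))
E
```

```text
t 51.45 pos [0.4286 0.1832 0.2406] jawdir 95.6 down [-0.018 -0.    -1.   ] F [-0.6 -0.   0.1] op 0.0509
shift cm [-0.24  0.38  6.16] turn [ 0.001 -0.018  0.039] q6 -1.43
[284.0208974  239.84568383]
```

View pics/w42.png

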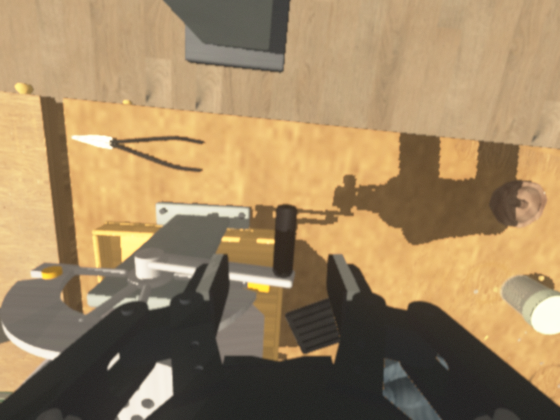

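Emit:
send_rows([
  {"tx":-0.2,"ty":0.4,"tz":2.5,"wx":0,"wy":-0.018,"wz":0.039,"jaw":0.4},
  {"tx":0,"ty":0,"tz":3.3,"wx":0,"wy":0,"wz":0,"jaw":0.4},
  {"tx":0,"ty":0,"tz":0.3,"wx":0,"wy":0,"wz":0,"jaw":0.6},
], squeeze=30)

```text
t: 51.82
tool_pos: [0.4319, 0.1879, 0.1813]
tool_rot: [-0.091, 3.134, 0.004]
contact_force: [-0.4, -0.3, -0.1]
opening: 0.0354
```

```bash
python3 - <<'E'
from h import *
go(.4295,.1872,.179,93.4)
E
```

```text
t 51.83 pos [0.4319 0.1879 0.1813] jawdir 93.3 down [ 0.006  0.003 -1.   ] F [-0.4 -0.3 -0.1] op 0.0354
shift cm [ 0.24 -0.06  0.23] turn [ 0.002  0.006 -0.001] q6 -1.38
```

Emit:
send_rows([
  {"tx":0.2,"ty":-0.1,"tz":0.5,"wx":0,"wy":0.006,"wz":0,"jaw":0.8},
  {"tx":0,"ty":0,"tz":0,"wx":0,"wy":0,"wz":0,"jaw":1},
  {"tx":0,"ty":0,"tz":0,"wx":0,"wy":0,"wz":0,"jaw":1},
])

```text
t: 52.2
tool_pos: [0.4305, 0.1877, 0.1784]
tool_rot: [-0.091, 3.138, 0.008]
contact_force: [1.1, 0.5, -4.6]
opening: 0.0129
```

Emit:
send_rows([
  {"tx":0,"ty":-0.45,"tz":-1.6,"wx":0,"wy":0,"wz":0,"jaw":1},
  {"tx":0,"ty":-0.8,"tz":-1.5,"wx":0,"wy":0,"wz":0,"jaw":1},
  {"tx":0,"ty":-1.0,"tz":-1.2,"wx":0.005,"wy":0,"wz":0,"jaw":1},
])

```text
t: 52.58
tool_pos: [0.4313, 0.1701, 0.2223]
tool_rot: [-0.093, 3.138, 0.025]
contact_force: [-1.3, 10.3, -2.1]
opening: 0.0128
```

```bash
python3 - <<'E'
from h import *
lever()
E
```

```text
t 52.58 pos [0.4313 0.1701 0.2223] jawdir 93.4 down [ 0.002  0.016 -1.   ] F [-1.3 10.3 -2.1] op 0.0128
machine tcp [-0.1521  0.0813  0.2223] phi 53.4 r 0.1012 torque [ 1.87  0.33 -0.17]
```

Emit:
send_rows([
  {"tx":0,"ty":-1.7,"tz":-1.2,"wx":0.015,"wy":0,"wz":0,"jaw":1},
  {"tx":0,"ty":-1.5,"tz":-0.8,"wx":0.005,"wy":0,"wz":0,"jaw":1},
  {"tx":0,"ty":-1.6,"tz":-0.4,"wx":0.005,"wy":0,"wz":0,"jaw":1},
])

```text
t: 52.95
tool_pos: [0.4331, 0.1331, 0.2564]
tool_rot: [-0.104, 3.134, 0.037]
contact_force: [-9.7, 13.9, 9.5]
opening: 0.0127
```

```bash
python3 - <<'E'
from h import *
lever()
E
```

```text
t 52.95 pos [0.4331 0.1331 0.2564] jawdir 93.8 down [ 0.005  0.024 -1.   ] F [-9.7 13.9  9.5] op 0.0127
machine tcp [-0.1526  0.0442  0.2564] phi 25.1 r 0.1042 torque [ 2.49  1.49 -0.09]
```

Emit:
send_rows([
  {"tx":0,"ty":-1.2,"tz":0.1,"wx":0.024,"wy":0.005,"wz":0,"jaw":1},
  {"tx":0,"ty":-1.5,"tz":0.1,"wx":0.005,"wy":0,"wz":0,"jaw":1},
  {"tx":0,"ty":-1.7,"tz":0.2,"wx":0.005,"wy":0,"wz":0,"jaw":1},
  {"tx":0,"ty":-1.8,"tz":0.4,"wx":0.005,"wy":0,"wz":0,"jaw":1},
])

```text
t: 53.45
tool_pos: [0.4365, 0.08, 0.2647]
tool_rot: [-0.113, 3.131, 0.017]
contact_force: [-5.4, 6.5, 8.1]
opening: 0.0127
```

```bash
python3 - <<'E'
from h import *
lever()
E
```

```text
t 53.45 pos [0.4365 0.08   0.2647] jawdir 94.2 down [ 0.008  0.011 -1.   ] F [-5.4  6.5  8.1] op 0.0127
machine tcp [-0.1523 -0.009   0.2647] phi -5.0 r 0.1030 torque [ 1.32  0.94 -0.19]
```

Emit:
send_rows([
  {"tx":0,"ty":-1.3,"tz":0.4,"wx":0.011,"wy":0.005,"wz":0.01,"jaw":1},
  {"tx":0,"ty":-1.5,"tz":0.7,"wx":0.005,"wy":0,"wz":0,"jaw":1},
  {"tx":0,"ty":-1.6,"tz":0.9,"wx":0.005,"wy":0,"wz":0,"jaw":1},
  {"tx":0,"ty":-1.3,"tz":1.2,"wx":0.005,"wy":0,"wz":0,"jaw":1},
])

```text
t: 53.95
tool_pos: [0.4396, 0.0264, 0.2429]
tool_rot: [-0.1, 3.133, -0.003]
contact_force: [-6.5, 4.7, 3.0]
opening: 0.0127
```

```bash
python3 - <<'E'
from h import *
lever();cap('scene','s43.png',(180,130,360,290),4.4)
E
```

```text
t 53.95 pos [0.4396 0.0264 0.2429] jawdir 93.7 down [ 0.007 -0.002 -1.   ] F [-6.5  4.7  3. ] op 0.0127
machine tcp [-0.1524 -0.0627  0.2429] phi -37.8 r 0.1023 torque [ 1.    1.01 -0.23]
```

View pics/s43.png

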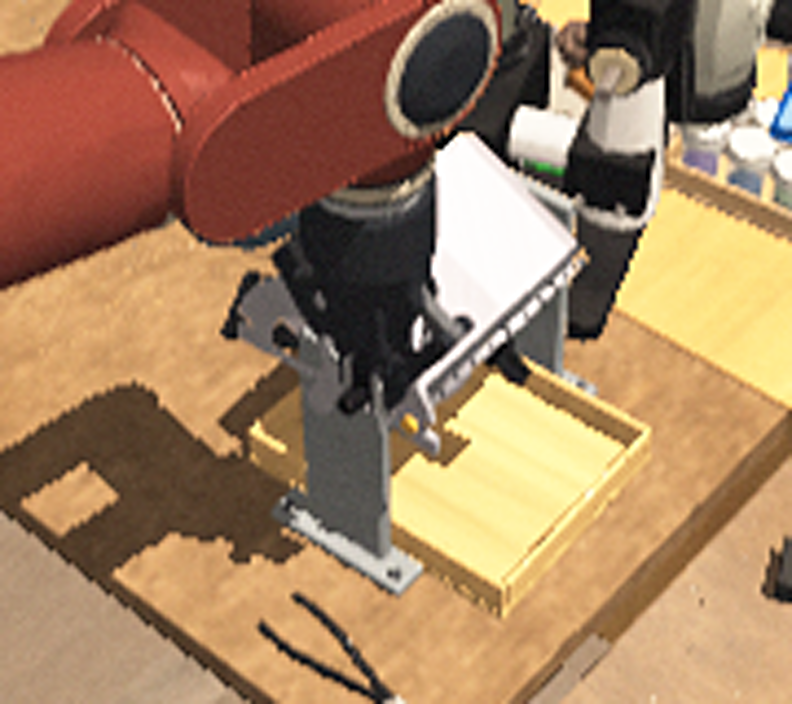

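Emit:
send_rows([
  {"tx":0,"ty":-0.8,"tz":1.1,"wx":0,"wy":0.005,"wz":0,"jaw":1},
  {"tx":0,"ty":-0.9,"tz":1.4,"wx":0,"wy":0,"wz":0,"jaw":1},
  {"tx":0,"ty":-0.8,"tz":1.6,"wx":0,"wy":0,"wz":0,"jaw":1},
  {"tx":0,"ty":-0.5,"tz":1.5,"wx":0,"wy":0,"wz":0,"jaw":1},
])

```text
t: 54.5
tool_pos: [0.441, -0.005, 0.1945]
tool_rot: [-0.097, 3.139, -0.004]
contact_force: [-6.3, 3.5, 6.1]
opening: 0.0126
```

```bash
python3 - <<'E'
from h import *
lever()
E
```

```text
t 54.50 pos [ 0.441  -0.005   0.1945] jawdir 93.5 down [ 0.001 -0.002 -1.   ] F [-6.3  3.5  6.1] op 0.0126
machine tcp [-0.1528 -0.0941  0.1945] phi -71.0 r 0.0995 torque [ 0.77  0.94 -0.25]
```

Emit:
send_rows([
  {"tx":0,"ty":-0.4,"tz":1.1,"wx":0,"wy":0,"wz":0,"jaw":1},
  {"tx":0,"ty":-0.1,"tz":0.7,"wx":0,"wy":0,"wz":0,"jaw":1},
  {"tx":0,"ty":0,"tz":0.1,"wx":0,"wy":0,"wz":0,"jaw":1},
])

```text
t: 54.88
tool_pos: [0.4413, -0.0089, 0.1791]
tool_rot: [-0.095, 3.14, 0.002]
contact_force: [-2.0, 1.3, -1.7]
opening: 0.0131
```

```bash
python3 - <<'E'
from h import *
lever();cap('scene','s44.png',(180,130,360,290),4.4)
E
```

```text
t 54.88 pos [ 0.4413 -0.0089  0.1791] jawdir 93.5 down [ 0.001  0.001 -1.   ] F [-2.   1.3 -1.7] op 0.0131
machine tcp [-0.1528 -0.098   0.1791] phi -80.1 r 0.0995 torque [ 0.27  0.21 -0.19]
```

View pics/s44.png

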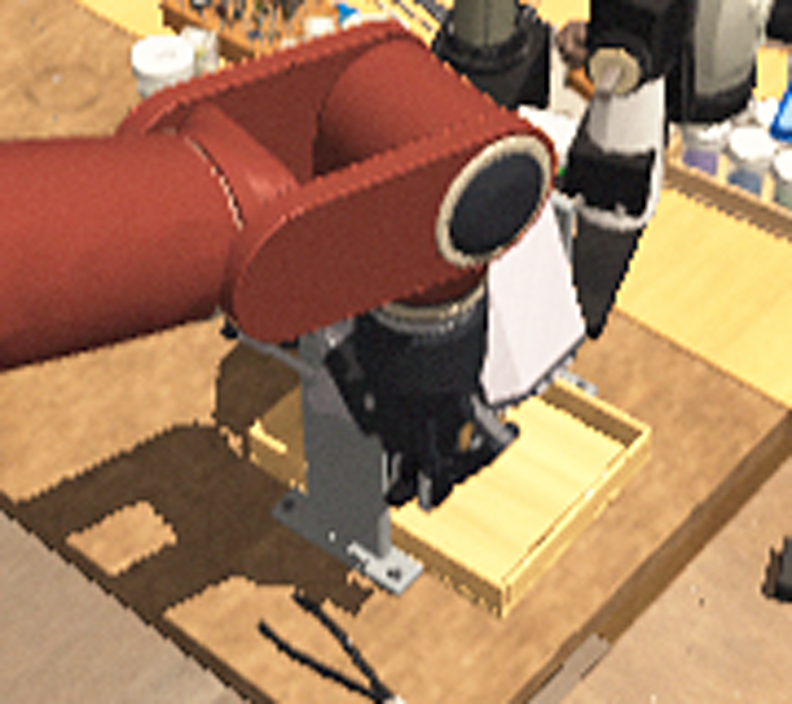

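Emit:
send_rows([
  {"tx":0,"ty":0,"tz":0.1,"wx":0,"wy":0,"wz":0,"jaw":1},
  {"tx":0,"ty":0,"tz":0.1,"wx":0,"wy":0,"wz":0,"jaw":1},
  {"tx":0,"ty":0,"tz":0.1,"wx":0,"wy":0,"wz":0,"jaw":1},
  {"tx":0,"ty":0,"tz":0.1,"wx":0,"wy":0,"wz":0,"jaw":1},
  {"tx":0,"ty":0,"tz":0.1,"wx":0,"wy":0,"wz":0,"jaw":1},
])

```text
t: 55.55
tool_pos: [0.4413, -0.0089, 0.1791]
tool_rot: [0.095, -3.14, -0.001]
contact_force: [-4.6, 1.1, 5.0]
opening: 0.0126
```

```bash
python3 - <<'E'
from h import *
lever();cap('scene','s45.png',(180,130,360,290),4.4);cap('wrist','w45.png');cap('top','t45.png',(210,150,340,260),6)
E
```

```text
t 55.55 pos [ 0.4413 -0.0089  0.1791] jawdir 93.5 down [-0.  0. -1.] F [-4.6  1.1  5. ] op 0.0126
machine tcp [-0.1528 -0.098   0.1791] phi -80.1 r 0.0995 torque [ 0.35  0.78 -0.23]
```

View pics/s45.png

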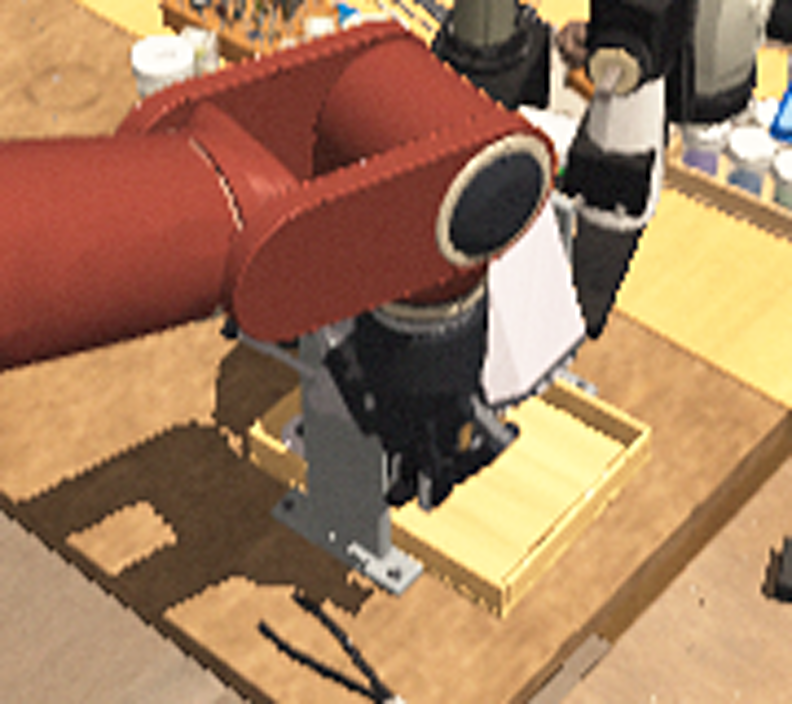

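View pics/w45.png

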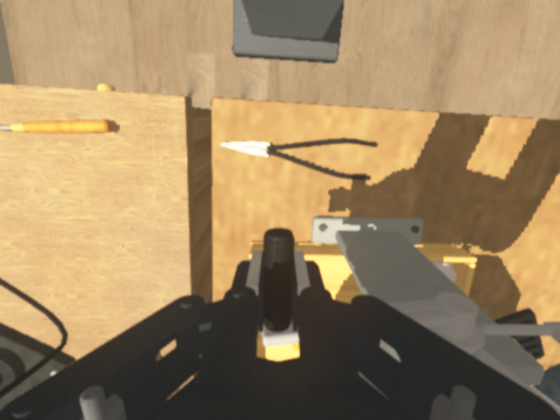

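View pics/t45.png

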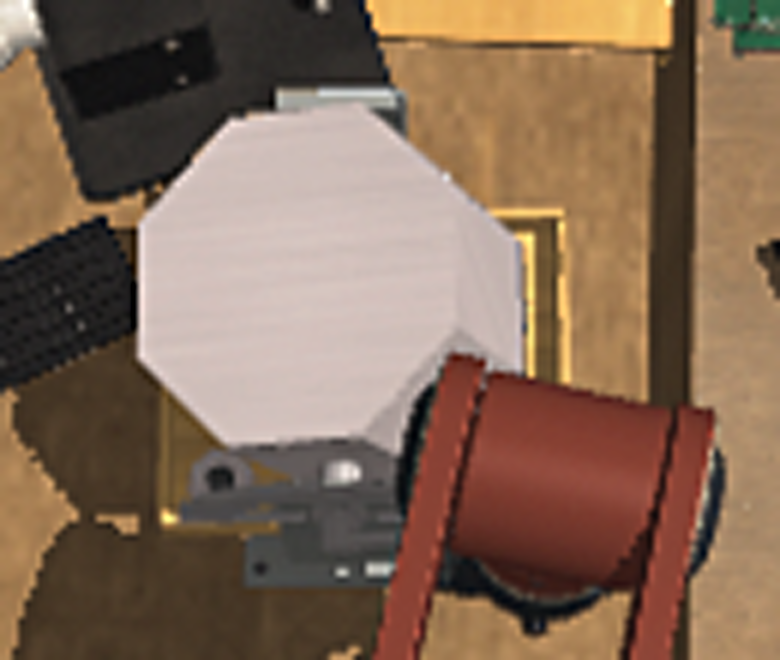

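Emit:
send_rows([
  {"tx":0,"ty":0,"tz":0.2,"wx":0,"wy":0,"wz":0,"jaw":1},
  {"tx":0,"ty":0,"tz":0.3,"wx":0,"wy":0,"wz":0,"jaw":1},
  {"tx":0,"ty":0,"tz":0.1,"wx":0,"wy":0,"wz":0,"jaw":1},
  {"tx":0,"ty":0,"tz":0.1,"wx":0,"wy":0,"wz":0,"jaw":1},
  {"tx":0,"ty":0,"tz":0.1,"wx":0,"wy":0,"wz":0,"jaw":1},
])

```text
t: 56.32
tool_pos: [0.4413, -0.0093, 0.1766]
tool_rot: [0.095, -3.139, 0.002]
contact_force: [-6.5, 1.5, 5.9]
opening: 0.0128
```

Emit:
send_rows([
  {"tx":0,"ty":0.4,"tz":-1.6,"wx":0,"wy":0,"wz":0,"jaw":1},
  {"tx":0,"ty":0.75,"tz":-1.4,"wx":0,"wy":0,"wz":0,"jaw":1},
  {"tx":0,"ty":1.0,"tz":-1.2,"wx":-0.005,"wy":0,"wz":0,"jaw":1},
])

```text
t: 56.7
tool_pos: [0.4406, 0.0065, 0.2196]
tool_rot: [0.091, -3.14, 0.024]
contact_force: [-0.5, -13.3, -0.9]
opening: 0.0129
```

```bash
python3 - <<'E'
from h import *
lever();cap('scene','s46.png',(180,130,360,290),4.4)
E
```

```text
t 56.70 pos [0.4406 0.0065 0.2196] jawdir 93.3 down [ 0.    -0.015 -1.   ] F [ -0.5 -13.3  -0.9] op 0.0129
machine tcp [-0.1526 -0.0826  0.2196] phi -55.1 r 0.1007 torque [-2.14  0.06 -0.19]
```

View pics/s46.png

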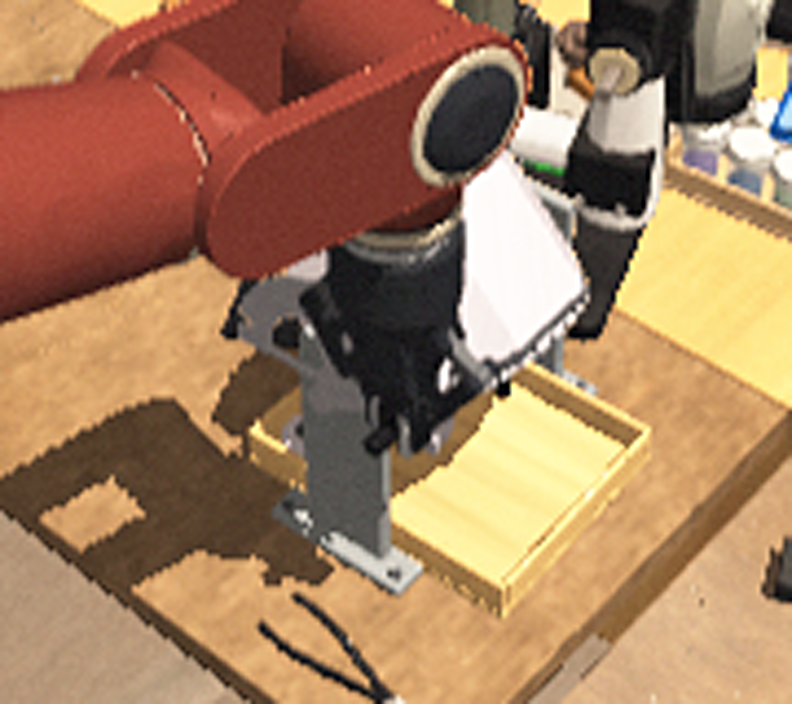

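Emit:
send_rows([
  {"tx":0,"ty":1.9,"tz":-1.2,"wx":-0.02,"wy":0,"wz":0,"jaw":1},
  {"tx":0,"ty":1.6,"tz":-0.6,"wx":-0.008,"wy":0,"wz":0,"jaw":1},
  {"tx":0,"ty":1.6,"tz":-0.2,"wx":-0.008,"wy":0,"wz":0,"jaw":1},
])

```text
t: 57.12
tool_pos: [0.4392, 0.0427, 0.2552]
tool_rot: [-0.077, 3.137, -0.041]
contact_force: [-11.3, -19.6, 15.3]
opening: 0.0127
```

```bash
python3 - <<'E'
from h import *
lever()
E
```

```text
t 57.12 pos [0.4392 0.0427 0.2552] jawdir 92.8 down [ 0.005 -0.026 -1.   ] F [-11.3 -19.6  15.3] op 0.0127
machine tcp [-0.1518 -0.0464  0.2552] phi -26.4 r 0.1041 torque [-3.4   1.64 -0.23]
```

Emit:
send_rows([
  {"tx":0,"ty":1.2,"tz":0,"wx":-0.026,"wy":0,"wz":-0.01,"jaw":1},
  {"tx":0,"ty":1.4,"tz":0.1,"wx":-0.008,"wy":0,"wz":0,"jaw":1},
  {"tx":0,"ty":1.5,"tz":0.2,"wx":-0.008,"wy":0,"wz":0,"jaw":1},
  {"tx":0,"ty":1.6,"tz":0.4,"wx":-0.008,"wy":0,"wz":0,"jaw":1},
])

```text
t: 57.62
tool_pos: [0.4378, 0.0878, 0.2684]
tool_rot: [-0.081, 3.128, -0.024]
contact_force: [-3.4, -8.3, -1.2]
opening: 0.0128
```

```bash
python3 - <<'E'
from h import *
lever()
E
```

```text
t 57.62 pos [0.4378 0.0878 0.2684] jawdir 93.0 down [ 0.013 -0.015 -1.   ] F [-3.4 -8.3 -1.2] op 0.0128
machine tcp [-0.1505 -0.0013  0.2684] phi -0.7 r 0.1064 torque [-1.68  0.69 -0.08]
```

Emit:
send_rows([
  {"tx":0.1,"ty":1.5,"tz":0.7,"wx":-0.015,"wy":0.008,"wz":0,"jaw":1},
  {"tx":0,"ty":1.6,"tz":0.7,"wx":-0.005,"wy":0,"wz":0,"jaw":1},
  {"tx":0,"ty":1.6,"tz":1.0,"wx":-0.005,"wy":0,"wz":0,"jaw":1},
  {"tx":0,"ty":1.5,"tz":1.3,"wx":-0.005,"wy":0,"wz":0,"jaw":1},
])

```text
t: 58.12
tool_pos: [0.4356, 0.1454, 0.2479]
tool_rot: [-0.078, 3.126, -0.007]
contact_force: [-6.2, -7.2, 6.9]
opening: 0.0128
```

```bash
python3 - <<'E'
from h import *
lever()
E
```

```text
t 58.12 pos [0.4356 0.1454 0.2479] jawdir 92.9 down [ 0.015 -0.004 -1.   ] F [-6.2 -7.2  6.9] op 0.0128
machine tcp [-0.1493  0.0563  0.2479] phi 33.3 r 0.1027 torque [-1.36  1.06 -0.05]
```

Emit:
send_rows([
  {"tx":0.1,"ty":1.2,"tz":1.1,"wx":0,"wy":0.01,"wz":0,"jaw":1},
  {"tx":0,"ty":1.1,"tz":1.4,"wx":0,"wy":0,"wz":0,"jaw":1},
  {"tx":0,"ty":0.9,"tz":1.5,"wx":0,"wy":0,"wz":0,"jaw":1},
  {"tx":0,"ty":0.6,"tz":1.6,"wx":0,"wy":0,"wz":0,"jaw":1},
])

```text
t: 58.62
tool_pos: [0.4341, 0.1808, 0.2031]
tool_rot: [-0.081, 3.131, -0.029]
contact_force: [-7.0, -2.0, 8.9]
opening: 0.0131
```

```bash
python3 - <<'E'
from h import *
lever()
E
```

```text
t 58.62 pos [0.4341 0.1808 0.2031] jawdir 93.0 down [ 0.01  -0.018 -1.   ] F [-7.  -2.   8.9] op 0.0131
machine tcp [-0.1487  0.0917  0.2031] phi 65.9 r 0.1005 torque [-0.56  1.13 -0.1 ]
```

Emit:
send_rows([
  {"tx":0,"ty":0.5,"tz":1.3,"wx":-0.015,"wy":0.01,"wz":0,"jaw":1},
  {"tx":0,"ty":0.3,"tz":1.2,"wx":0,"wy":0,"wz":0,"jaw":1},
  {"tx":0,"ty":0.1,"tz":0.3,"wx":0,"wy":0,"wz":0,"jaw":1},
])

```text
t: 59.0
tool_pos: [0.4338, 0.1875, 0.1813]
tool_rot: [0.085, -3.139, 0.022]
contact_force: [-4.6, -6.5, 3.5]
opening: 0.0126
```

```bash
python3 - <<'E'
from h import *
lever()
E
```

```text
t 59.00 pos [0.4338 0.1875 0.1813] jawdir 93.1 down [-0.001 -0.014 -1.   ] F [-4.6 -6.5  3.5] op 0.0126
machine tcp [-0.1486  0.0985  0.1813] phi 78.9 r 0.1003 torque [-1.04  0.63 -0.18]
```

Emit:
send_rows([
  {"tx":0,"ty":0,"tz":0.35,"wx":-0.012,"wy":0,"wz":0,"jaw":1},
  {"tx":0,"ty":0,"tz":0.1,"wx":0,"wy":0,"wz":0,"jaw":1},
])

```text
t: 59.25
tool_pos: [0.4338, 0.1877, 0.1804]
tool_rot: [0.087, -3.139, 0.005]
contact_force: [-1.3, -1.8, -2.1]
opening: 0.0127
```

```bash
python3 - <<'E'
from h import *
lever()
E
```

```text
t 59.25 pos [0.4338 0.1877 0.1804] jawdir 93.2 down [-0.002 -0.003 -1.   ] F [-1.3 -1.8 -2.1] op 0.0127
machine tcp [-0.1486  0.0987  0.1804] phi 79.5 r 0.1004 torque [-0.5   0.19 -0.17]
```

Emit:
send_rows([
  {"tx":0,"ty":0,"tz":0.3,"wx":0,"wy":0,"wz":0,"jaw":1},
  {"tx":0,"ty":0,"tz":0.1,"wx":0,"wy":0,"wz":0,"jaw":1},
])

```text
t: 59.5
tool_pos: [0.4338, 0.1878, 0.1793]
tool_rot: [0.088, -3.139, 0.007]
contact_force: [-3.9, -2.1, 1.1]
opening: 0.0127
```

```bash
python3 - <<'E'
from h import *
lever()
E
```

```text
t 59.50 pos [0.4338 0.1878 0.1793] jawdir 93.2 down [-0.001 -0.005 -1.   ] F [-3.9 -2.1  1.1] op 0.0127
machine tcp [-0.1486  0.0988  0.1793] phi 80.1 r 0.1003 torque [-0.6   0.44 -0.13]
```

Release, rise, and swing away so the cameras can see.

Emit:
send_rows([
  {"tx":0,"ty":0,"tz":0,"wx":0,"wy":0,"wz":0,"jaw":0.4},
  {"tx":0,"ty":0,"tz":0,"wx":0,"wy":0,"wz":0,"jaw":0.4},
  {"tx":0,"ty":0,"tz":-5,"wx":0,"wy":0,"wz":0,"jaw":0.4},
  {"tx":0,"ty":0,"tz":-6,"wx":0,"wy":0,"wz":0,"jaw":0.4},
  {"tx":0,"ty":5,"tz":-3,"wx":0,"wy":0,"wz":0,"jaw":0.4},
])

```text
t: 60.12
tool_pos: [0.4314, 0.2382, 0.3204]
tool_rot: [0.082, -3.138, 0.003]
contact_force: [0.9, 1.3, -0.3]
opening: 0.051
```

Emit:
send_rows([
  {"tx":2,"ty":5.5,"tz":0,"wx":0,"wy":0,"wz":0,"jaw":0.4},
  {"tx":2,"ty":5.5,"tz":0,"wx":0,"wy":0,"wz":0,"jaw":0.4},
  {"tx":2,"ty":5.5,"tz":0,"wx":0,"wy":0,"wz":0,"jaw":0.4},
  {"tx":2,"ty":5.5,"tz":0,"wx":0,"wy":0,"wz":0,"jaw":0.4},
  {"tx":0,"ty":0,"tz":0,"wx":0,"wy":0,"wz":0,"jaw":0.4},
])

```text
t: 60.75
tool_pos: [0.3389, 0.4646, 0.3261]
tool_rot: [-0.085, 3.132, 0.011]
contact_force: [-0.2, -0.9, -0.3]
opening: 0.0512
```

```bash
python3 - <<'E'
from h import *
state();cap('scene','s47.png',(180,130,360,290),4.4);cap('wrist','w47.png');cap('top','t47.png',(120,150,320,290),4);cap('scene','s47f.png')
E
```

```text
t 60.75 pos [0.3389 0.4646 0.3261] jawdir 93.1 down [ 0.009  0.007 -1.   ] F [-0.2 -0.9 -0.3] op 0.0512
```

View pics/s47.png

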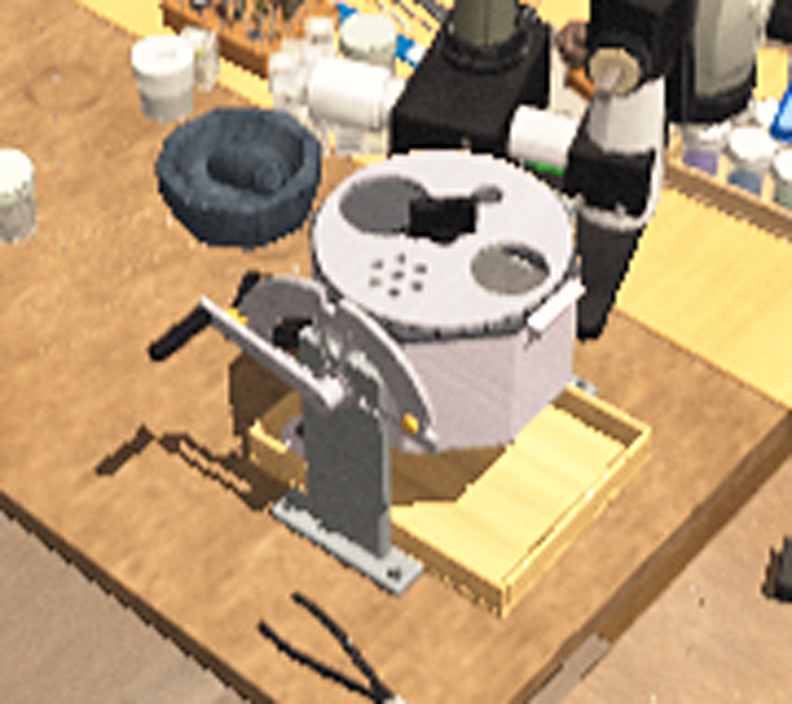

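View pics/t47.png

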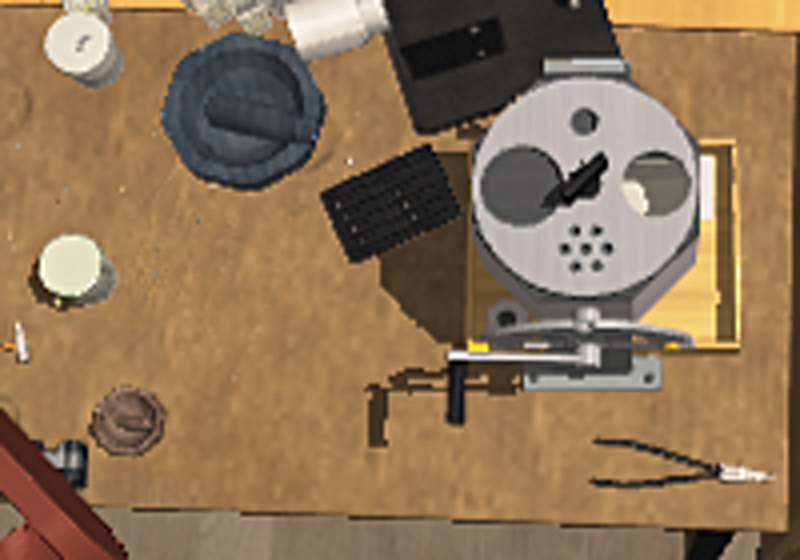

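View pics/w47.png

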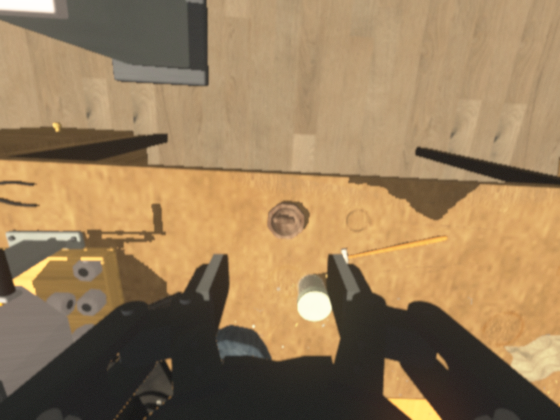

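Emit:
send_rows([
  {"tx":-4,"ty":-2,"tz":0,"wx":0,"wy":0,"wz":0,"jaw":0.4},
  {"tx":-4,"ty":-2,"tz":0,"wx":0,"wy":0,"wz":0,"jaw":0.4},
  {"tx":-4,"ty":-2,"tz":0,"wx":0,"wy":0,"wz":0.1,"jaw":0.4},
  {"tx":0,"ty":0,"tz":0,"wx":0,"wy":0,"wz":0.187,"jaw":0.4},
  {"tx":0,"ty":0,"tz":0,"wx":0,"wy":0,"wz":0.187,"jaw":0.4},
])

```text
t: 61.58
tool_pos: [0.472, 0.3976, 0.3285]
tool_rot: [0.677, 3.057, 0.017]
contact_force: [-0.8, -0.3, 0.4]
opening: 0.0515
```

Emit:
send_rows([
  {"tx":0,"ty":0,"tz":0,"wx":0,"wy":0,"wz":0.187,"jaw":0.4},
  {"tx":0,"ty":0,"tz":0,"wx":0,"wy":0,"wz":0.187,"jaw":0.4},
  {"tx":0,"ty":0,"tz":0,"wx":0,"wy":0,"wz":0.187,"jaw":0.4},
  {"tx":0,"ty":0,"tz":0,"wx":0,"wy":0,"wz":0.187,"jaw":0.4},
  {"tx":0,"ty":0,"tz":0,"wx":0,"wy":0,"wz":0.187,"jaw":0.4},
])

```text
t: 62.2
tool_pos: [0.4767, 0.3888, 0.3296]
tool_rot: [1.987, 2.426, 0.025]
contact_force: [-0.5, 0.1, 0.1]
opening: 0.0509
```

Emit:
send_rows([
  {"tx":0,"ty":0,"tz":0,"wx":0,"wy":0,"wz":0.187,"jaw":0.4},
  {"tx":0,"ty":0,"tz":0,"wx":0,"wy":-0.187,"wz":0,"jaw":0.4},
  {"tx":0,"ty":0,"tz":0,"wx":0,"wy":-0.187,"wz":0,"jaw":0.4},
  {"tx":0,"ty":0,"tz":0,"wx":0,"wy":-0.187,"wz":0,"jaw":0.4},
  {"tx":0,"ty":0,"tz":0,"wx":0,"wy":0,"wz":0,"jaw":0.4},
])

```text
t: 62.82
tool_pos: [0.4814, 0.3797, 0.3318]
tool_rot: [1.907, 1.891, -0.528]
contact_force: [0.1, -0.1, -1.8]
opening: 0.0511
```

```bash
python3 - <<'E'
from h import *
i=cap('wrist','w48.png');state();print(-i['R'].T@i['t'],proj(i,(.55,.12,.02)))
E
```

```text
t 62.88 pos [0.4819 0.379  0.3335] jawdir -0.3 down [ 0.016 -0.528 -0.849] F [-0.4 -0.9  0.1] op 0.0515
[0.48093338 0.51345205 0.40239105] [311.45633737 191.08975339]
```

View pics/w48.png

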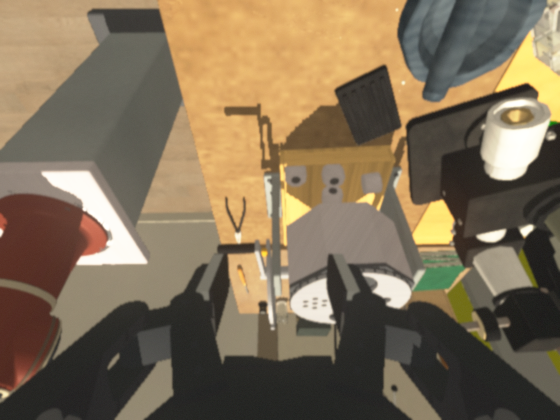

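```bash
python3 - <<'E'
from h import *
cap('wrist','w49.png',(260,130,420,230),5)
E
```

```text
(no output)
```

View pics/w49.png

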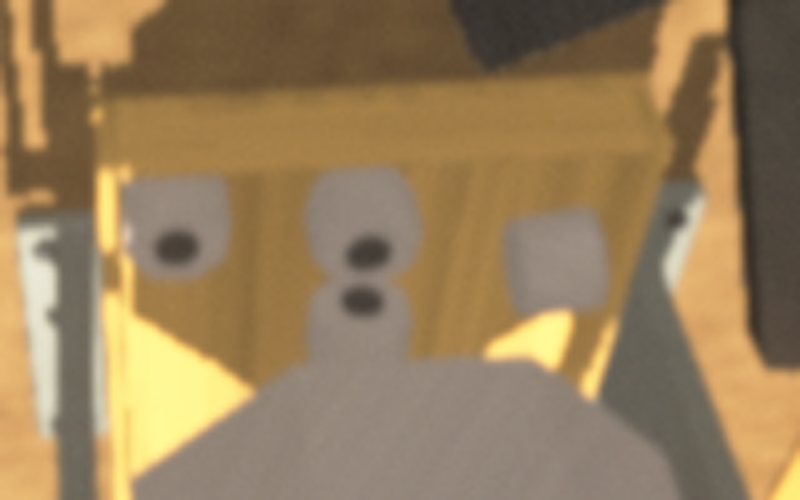

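```bash
python3 - <<'E'
import cv2,numpy as np
a=cv2.imread('pics/scene0.png',0).astype(np.float32);b=cv2.imread('pics/s47f.png',0).astype(np.float32)
for n,(x0,y0,x1,y1) in dict(lever=(208,192,262,226),grip=(210,192,232,214),arm=(225,196,262,226),bench=(240,262,285,300)).items():
    A=a[y0:y1,x0:x1];B=b[y0:y1,x0:x1];w=np.eye(2,3,dtype=np.float32)
    try: print(n,cv2.findTransformECC(A,B,w,cv2.MOTION_EUCLIDEAN,(3,200,1e-6),None,3)[0],w.round(3).tolist(),np.abs(A-B).mean())
    except Exception as e: print(n,e)
A=cv2.imread('pics/scene0.png')[185:225,200:270];B=cv2.imread('pics/s47f.png')[185:225,200:270]
cv2.imwrite('pics/cmp.png',cv2.resize(np.vstack([A,B]),None,fx=7,fy=7,interpolation=2))
E
```

```text
lever 0.9910006238987628 [[1.0, 0.0, 0.0020000000949949026], [-0.0, 1.0, 0.019999999552965164]] 4.8033767
grip 0.9808478904472723 [[1.0, -0.0010000000474974513, 0.03799999877810478], [0.0010000000474974513, 1.0, -0.008999999612569809]] 6.123967
arm 0.9990505371965567 [[1.0, 0.0, -0.00800000037997961], [-0.0, 1.0, -0.010999999940395355]] 3.6900902
bench 0.9992535477535697 [[1.0, -0.0, 0.013000000268220901], [0.0, 1.0, 0.017000000923871994]] 3.9719298
```

View pics/cmp.png

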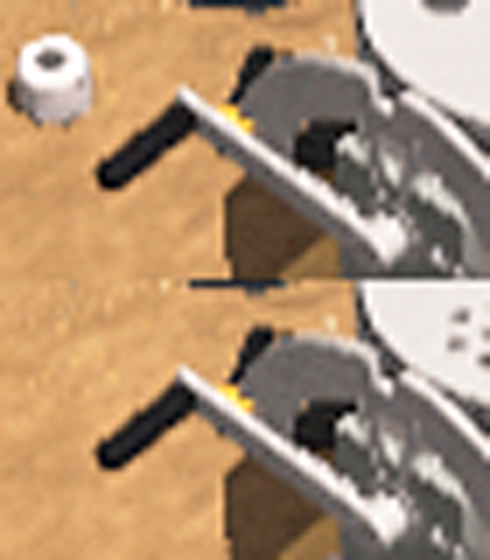

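```bash
python3 - <<'E'
import cv2,numpy as np
from h import *
cap('scene','s50.png')
a=cv2.imread('pics/scene0.png',0).astype(np.float32);b=cv2.imread('pics/s50.png',0).astype(np.float32)
for n,(x0,y0,x1,y1) in dict(block=(350,248,385,275),swab=(395,325,425,360),loupe=(385,353,412,378),jar=(168,160,192,190),mortar=(152,192,176,214)).items():
    print(n,np.abs(a-b)[y0:y1,x0:x1].mean())
cv2.imwrite('pics/s50s.png',b)
E
```

```text
block 5.440212
swab 5.704762
loupe 5.854815
jar 18.258333
mortar 10.132576[ WARN:0@3.614] global loadsave.cpp:1063 imwrite_ Unsupported depth image for selected encoder is fallbacked to CV_8U.
```

View pics/s50.png

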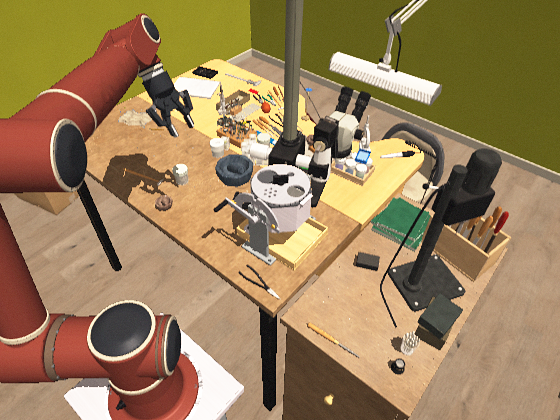

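Bystanders are in place: the jar and mortar regions differ only because the arm's shadow falls on them. The robot is clear of everything, so I am handing in.

```bash
python3 -c "
from station import ctrl
print(ctrl.finish_job())"
```

```text
the job is handed in; nothing more can be done
None
```

The job is done and handed in at about 63 s. All four knobs were burnished and are lying in the catch tray, and the drum is upright in its first notch.

- **Loading:** with the drum upright I turned the largest opening over the port and put in all four knobs. The second knob slipped on the first grip and shifted a few millimetres. I regripped it and it went in normally.
- **Tumbling:** I turned the perforated part over the port, led the lever to the marked notch and brought the drum back upright. In the one picture that showed most of the tray, on the way back, it was empty.
- **Emptying:** I turned the middle-sized opening over the port, led the lever to the marked notch, held it there, and returned it to the first notch.

**Last checks:**
- A wrist camera view under the drum shows all four knobs in the tray.
- In the scene camera the lever matches its starting position to within 0.04 px.
- The last cap setting measured within about half a degree of the port line.
- The bench block, swab beaker and loupe match the start picture. The jar and mortar look unmoved, but their image regions differ more because the arm's shadow falls on them, so that is judged by eye.

**Disagreements and limits:**
- Early on, the top and wrist cameras differed by about 6 mm on the cap's position, and for the knobs on the right by up to about 15 mm in the distant view. I relied on close wrist views instead.
- I judged the marked notch from the lever angle, about 80 to 81 degrees on the far side, because the gripper hid the tooth in the pictures.

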